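Lock the clamp of a plaster casting mould and stand its pouring funnels

ROBOT

A 6-joint arm with a two-finger parallel gripper is mounted at the origin on the work surface. World frame = base frame: x ahead of the robot, y to its left, z up, the work surface at z = 0. Lengths are in mm, angles in degrees, forces in N, time in s.
With the tool pointing down it reaches from about 250 to 725 mm from the base axis. Payload 4 kg.
Tool frame: the origin (TCP) lies midway between the tips of the shut fingers; the grasp point (between the pads) lies 19 mm behind it; z points along the fingers, y is the line along which they close (so a half turn about z gives the same grasp; the last joint's range is limited). The gripper opens to 85 mm and grips with 20 to 120 N. Pads are 22 mm wide; open, the fingers measure 114 mm over their backs; the gripper's body (76 mm by 85 mm) begins 54 mm behind the grasp point. The pads swing forward as they close: fully open they stand 13 mm farther back than shut.
Start: joints at [-70.359, 13.785, 0.286, 76.501, 0, 90], TCP at [168.061, -470.909, 231.306] pointing down, gripper open.
Joint ranges: [-155.79, 155.79], [-60.16, 107.12], [-62.33, 73.08], [-114, 123.19], [-81.49, 82.49], [-180, 180]. Speed limits (degrees/s): [159.86, 159.86, 180, 180, 180, 180].

INTERFACE

Orientations are given as [roll, pitch, yaw] about the fixed x, y, z axes, in that order (R = Rz(yaw) Ry(pitch) Rx(roll)).
In Python, from plant import env, eyes, job gives the robot as it stands.
- The arm moves only by the tool move_arm, never from a script. Its argument "targets" is a list of rows, each an object of numbers: "fingers": the finger opening in m, from 0 to 0.0854; "x", "y", "z": the shift along the tool's x, y, z in m; "rx", "ry", "rz": the turn, a rotation vector about the tool's x, y, z in rad. A call has 1 to 12 rows; each row is the pose to reach, as a shift and turn from the pose commanded when the call began, along the tool's axes at that moment; what a row does not reach only later rows make up. A row lasts 1/10 s, in which the tool goes at most 50 mm and 8.59 degrees, less where a joint would pass 70% of its speed; a pose out of reach is approached as far as the arm can. A call with a gripper value outside its range is refused whole. The fingers move at their own pace and stop on an object; "newtons" is the grip in N (left out, the last holds). Time passes only in rows, so rows that repeat a pose let the fingers close. It gives the time, the measured TCP pose, the force, the opening and the grip force at its end, in the units of the state.
- env.get_state(): the state, without advancing time (a new reading comes with each control period).
- eyes.grab_frame(name): name is "scene" or "top"; returns the picture (384x512x3 uint8, red, green, blue); there is no depth.
- eyes.camera_info(name): a dict with "camera_matrix" (3x3 intrinsics, pixels), "k1" (the pictures are not rectified: a ray, as slopes to the right and down, at radius r is drawn at 1 + k1 r^2 times it, then the intrinsics apply), "pose" (4x4, takes a point from camera to world coordinates). Camera axes: x right, y down, z forward; pixel columns grow to the right and rows downward; lengths in mm; the calibration is good to about 2 mm. A picture is of the moment at which its call begins. camera_info takes no time and is no camera call.
- job.sign_off(): hands the job in; it is judged then, once.
The state is a dict: "t": time; "joint_positions": joint angles; "joint_velocities": joint speeds; "joint_torque": joint torques, N m; "eef_pos": TCP position; "ee_rot": TCP orientation; "contact_force": force on the tool from outside, world axes, zero at the start; "moment": the same for the moment, N m; "opening": finger opening in mm; "finger_force": force on a finger pad.
Only numpy, scipy, OpenCV 4.12 (cv2) and the standard library are available. Lean on these libraries where they do the work, as an engineer would, in place of code of your own. Each camera call takes 0.05 s, during which the arm holds its last target. There are 200 camera calls.

TASK

Lock the mould clamp without upsetting its setting: with the big red spanner on the steel set nut, its handle laid along the clamp bar where the bar's upright leg stops it turning and so holds that nut still, tighten the brass jam nut down on it clockwise with the small blue spanner until it comes up solid and the red paint stripes on the two nuts line up. Lay both spanners back on the dark tool mat, and stand every blue funnel that is there upright over a pouring hole of the mould, one to a hole, centred so that its foot covers the hole, steady and let go; knock no funnel over and leave everything else where it is.

Things in the scene. Friction and masses are not known exactly. Their poses are not given: they have to be found in the camera images.
- rig: Casting rig, fixed: plywood base 230 (x) by 420 (y) mm, plaster mould on it, flat top 98 mm above the bench. A dark steel-angle clamp bar lies along the rig's y over the mould's back (+x) part, flat leg 56 mm wide, its top 108 mm above the bench; set nut and jam nut sit on its stud at the -y end. Origin under the base's centre; x points away from the robot, z up.
- stud (a point): Axis of the upright stud carrying both nuts (23 mm thick, ends 46 mm above), at the bar's flat top; axes as the rig's. The bar's upright leg, 12 mm high on its back edge, begins 125 mm from the stud towards +y; its face lies 20 mm to the +x side of the stud's line. A spanner on the set nut, handle to +y flat on the bar, turns only some 3 degrees clockwise before its tail bears on it.
- set_nut (a joint): Angle (rad) of the steel set nut on the stud, clockwise from above; hexagon 41 mm across flats, 20 mm tall, on the bar. At 0 (start within 0.06) two flats are parallel to the rig's y, so the big spanner's handle lies along the bar. Turns against 0.1 N m and carries the jam nut. Its angle is the clamp's setting: it must stay within about 20 degrees of the start.
- set_mark (a point): Point on the set nut, 23 mm from the stud's axis at half the nut's height, on its red-striped side (the rig's +x side at joint 0); it goes round with the set nut.
- jam_nut (a joint): Angle (rad) of the brass jam nut relative to the set nut, clockwise from above = tighter; hexagon 36 mm across flats, 14 mm tall, underside 20.5 mm above the bar. When set_nut + jam_nut = 0 two flats are parallel to the rig's y. It drags the set nut round (0.3 N m) unless that is held. Starts slack (0 to 0.35); the red stripes meet at 1.0, solid at 1.05.
- big_spanner: Big open-ended spanner, red handle, flat steel 10 mm thick, 0.3 kg, for 41 mm across flats (jaw opens 42.8 mm, head 65 mm wide). Origin on the underside below the jaw's centre; the jaw opens to +x (prongs end 24 mm ahead of the origin, throat 25 mm behind), the handle, 24 mm wide, runs to -x and ends 175 mm away; balances about 75 mm behind the origin; z up.
- small_spanner: Small open-ended spanner, blue handle, flat steel 10 mm thick, 0.3 kg, for 36 mm across flats (jaw opens 37.8 mm, head 58 mm wide). Origin on the underside below the jaw's centre; the jaw opens to +x (prongs end 24 mm ahead of the origin, throat 22 mm behind), the handle, 24 mm wide, runs to -x and ends 175 mm away; balances about 75 mm behind the origin; z up.
- tool_mat: Dark grey tool mat, fixed, 250 (x) by 150 (y) by 4 mm; origin under its centre. The spanners belong lying flat on it, with the jaw over the mat.
- ware_board: White ware board, fixed, 180 by 180 by 15 mm, on which the funnels wait; origin under its centre.
- gate0 (a point): Pouring hole 0 of 4 in the mould's flat top (dark spot, 18 mm across), at its mouth, 98 mm above the bench; the holes lie in a row along the rig's y, 80 mm apart, in the front part of the mould.
- gate1 (a point): Pouring hole 1 of 4 in the mould's flat top (dark spot, 18 mm across), at its mouth, 98 mm above the bench; the holes lie in a row along the rig's y, 80 mm apart, in the front part of the mould.
- gate2 (a point): Pouring hole 2 of 4 in the mould's flat top (dark spot, 18 mm across), at its mouth, 98 mm above the bench; the holes lie in a row along the rig's y, 80 mm apart, in the front part of the mould.
- gate3 (a point): Pouring hole 3 of 4 in the mould's flat top (dark spot, 18 mm across), at its mouth, 98 mm above the bench; the holes lie in a row along the rig's y, 80 mm apart, in the front part of the mould.
- funnel0: Blue glazed pouring funnel, 110 mm tall, about 0.16 kg, top-heavy (centre of mass about 74 mm up): flat round foot 32 mm across, thin stem, and a straight-sided cup 58 mm across from 75 to 110 mm above the foot, to be gripped there. Origin at the centre of its underside, z up the axis. Two to four of the funnels are there.
- funnel1: Blue glazed pouring funnel, 110 mm tall, about 0.16 kg, top-heavy (centre of mass about 74 mm up): flat round foot 32 mm across, thin stem, and a straight-sided cup 58 mm across from 75 to 110 mm above the foot, to be gripped there. Origin at the centre of its underside, z up the axis. Two to four of the funnels are there.
- funnel2: Blue glazed pouring funnel, 110 mm tall, about 0.16 kg, top-heavy (centre of mass about 74 mm up): flat round foot 32 mm across, thin stem, and a straight-sided cup 58 mm across from 75 to 110 mm above the foot, to be gripped there. Origin at the centre of its underside, z up the axis. Two to four of the funnels are there.
- funnel3: Blue glazed pouring funnel, 110 mm tall, about 0.16 kg, top-heavy (centre of mass about 74 mm up): flat round foot 32 mm across, thin stem, and a straight-sided cup 58 mm across from 75 to 110 mm above the foot, to be gripped there. Origin at the centre of its underside, z up the axis. Two to four of the funnels are there.
- bowl: Small white bowl, a bystander. Origin at its underside (of the middle).
- trimmer: Trimming tool with a wooden handle, lying on the bench, a bystander. Origin at its underside (of the middle).
- cup: Terracotta mug, a bystander. Origin at its underside (of the middle).
- glaze_bottle: Green glass bottle, a bystander. Origin at its underside (of the middle).
- mallet: Wooden mallet, a bystander. Origin at its underside (of the middle).
- spare_nut: Spare steel nut lying on the bench, a bystander. Origin at its underside (of the middle).
Not all that is in view belongs to the job. What is shaped like the big_spanner but purple is not meant.

How it is judged (in metres and radians):
On the way, in this order (a step that is already met when the one before it is completed fails the run):
1. the big spanner is on the set nut, its handle along the bar, with its setting kept and the jam nut still slack (angle between the x axis of big_spanner and the y axis of rig, either way round below 0.25 rad and horizontal distance between big_spanner and stud below 0.008 m and z of big_spanner in the frame of stud between -0.003 and 0.014 m and distance of set_mark from where it was at the start of the episode below 0.008 m and value of joint jam_nut below 0.8 rad), for 0.2 s.
2. with the big spanner holding the set nut and the small spanner on the jam nut, the jam nut is tight and the set nut has not been turned by more than about 20 degrees (angle between the x axis of big_spanner and the y axis of rig, either way round below 0.25 rad and horizontal distance between big_spanner and stud below 0.008 m and z of big_spanner in the frame of stud between -0.003 and 0.014 m and horizontal distance between small_spanner and stud below 0.01 m and z of small_spanner in the frame of stud between 0.012 and 0.036 m and distance of set_mark from where it was at the start of the episode below 0.008 m and value of joint jam_nut above 0.94 rad), for 0.2 s.
At the end, for the whole second after the job is handed in: Jam nut tight (joint over 0.9), set nut mark within 8 mm (20 degrees) of its start; both spanners flat and still with jaws over the tool mat; every funnel present upright (0.06 rad), still, on the mould top, centred within 8 mm on a pouring hole of its own (value of joint jam_nut above 0.9 rad and distance of set_mark from where it was at the start of the episode below 0.008 m and x of big_spanner in the frame of tool_mat between -0.125 and 0.125 m and y of big_spanner in the frame of tool_mat between -0.075 and 0.075 m and height (world z) of each of big_spanner, small_spanner below 0.012 m and angle between each of big_spanner, small_spanner's own z axis and vertical below 0.1 rad and linear speed of each of big_spanner, small_spanner, funnel0, funnel1, funnel2, funnel3 below 0.02 m/s and x of small_spanner in the frame of tool_mat between -0.125 and 0.125 m and y of small_spanner in the frame of tool_mat between -0.075 and 0.075 m and ((horizontal distance between funnel0 and gate0 below 0.008 m and distance between funnel0 and gate0 below 0.01 m) or (horizontal distance between funnel0 and gate1 below 0.008 m and distance between funnel0 and gate1 below 0.01 m) or (horizontal distance between funnel0 and gate2 below 0.008 m and distance between funnel0 and gate2 below 0.01 m) or (horizontal distance between funnel0 and gate3 below 0.008 m and distance between funnel0 and gate3 below 0.01 m)) and angle between each of funnel0, funnel1, funnel2, funnel3's own z axis and vertical below 0.06 rad and angular speed of each of funnel0, funnel1, funnel2, funnel3 below 0.15 rad/s and ((horizontal distance between funnel1 and gate0 below 0.008 m and distance between funnel1 and gate0 below 0.01 m) or (horizontal distance between funnel1 and gate1 below 0.008 m and distance between funnel1 and gate1 below 0.01 m) or (horizontal distance between funnel1 and gate2 below 0.008 m and distance between funnel1 and gate2 below 0.01 m) or (horizontal distance between funnel1 and gate3 below 0.008 m and distance between funnel1 and gate3 below 0.01 m)) and ((horizontal distance between funnel2 and gate0 below 0.008 m and distance between funnel2 and gate0 below 0.01 m) or (horizontal distance between funnel2 and gate1 below 0.008 m and distance between funnel2 and gate1 below 0.01 m) or (horizontal distance between funnel2 and gate2 below 0.008 m and distance between funnel2 and gate2 below 0.01 m) or (horizontal distance between funnel2 and gate3 below 0.008 m and distance between funnel2 and gate3 below 0.01 m)) and ((horizontal distance between funnel3 and gate0 below 0.008 m and distance between funnel3 and gate0 below 0.01 m) or (horizontal distance between funnel3 and gate1 below 0.008 m and distance between funnel3 and gate1 below 0.01 m) or (horizontal distance between funnel3 and gate2 below 0.008 m and distance between funnel3 and gate2 below 0.01 m) or (horizontal distance between funnel3 and gate3 below 0.008 m and distance between funnel3 and gate3 below 0.01 m))); the robot touches nothing.
It fails at once if a funnel is knocked over (angle between any of funnel0, funnel1, funnel2, funnel3's own z axis and vertical above 0.7 rad).
It fails at once if something that is not part of the job is moved by more than 40 mm (distance of any of bowl, trimmer, cup, glaze_bottle, mallet, spare_nut from where it was at the start of the episode above 0.04 m).
Of funnel0, funnel1, funnel2, funnel3 only 2 to 4 are there at a start; the rules pass over those that are not, and their reading is None.
At some moment in a run one of big_spanner, small_spanner may be knocked a few centimetres aside while the robot is not near it.
It also fails if it takes over 210 s, if anything falls off the work surface, if the arm or the gripper's body presses on something with over 40 N, if the wrist force passes 120 N, or if a joint passes its speed limit or range.

## Working session

There is one attempt and no reset: what is moved stays moved. The work goes in short steps, Python scripts to look and compute and a tool call to move; the robot and the scene stay as the last step left them, time stands still between calls to the robot, and variables do not carry over. Pictures are saved under pics/ and viewed, at most 14 in all, crops included, and the job is handed in when it is done.

Besides the shell and the picture viewer there is one more tool, called as name([rows], argument=value, ...), one row to a line, values as JSON. move_arm: Moves the arm, as the interface text tells. Its arguments: {"type":"object","properties":{"targets":{"type":"array","items":{"type":"object","properties":{"fingers":{"type":"number"},"x":{"type":"number"},"y":{"type":"number"},"z":{"type":"number"},"rx":{"type":"number"},"ry":{"type":"number"},"rz":{"type":"number"}}}},"newtons":{"type":"number"}},"required":["targets"]}

```bash
ls; mkdir -p pics
cat > h.py <<'E'
import numpy as np, cv2
from plant import env, eyes, job
def grab(n,f=None):
    im=eyes.grab_frame(n)[:,:,::-1].copy()
    if f: cv2.imwrite('pics/'+f+'.png',im)
    return im
def ray(n,u,v):
    c=eyes.camera_info(n);K=np.array(c['camera_matrix']);T=np.array(c['pose'])
    d=np.array([(u-K[0,2])/K[0,0],(v-K[1,2])/K[1,1]]);s=d.copy()
    for _ in range(20): s=d/(1+c['k1']*(s@s))
    return T[:3,3],T[:3,:3]@np.r_[s,1]
def pt(n,u,v,z):
    o,d=ray(n,u,v);return (o+d*(z-o[2])/d[2]).round(1)
def pix(n,P):
    c=eyes.camera_info(n);K=np.array(c['camera_matrix']);T=np.array(c['pose'])
    p=T[:3,:3].T@(np.array(P,float)-T[:3,3]);s=p[:2]/p[2];s=s*(1+c['k1']*(s@s))
    return np.array([K[0,0]*s[0]+K[0,2],K[1,1]*s[1]+K[1,2]]).round(1)
E
python3 - <<'E'
from h import *
for n in('scene','top'):
    im=grab(n,n+'0');c=eyes.camera_info(n);print(n,np.round(c['camera_matrix'],1).tolist(),c['k1'],np.round(c['pose'],3).tolist())
a=cv2.imread('pics/top0.png');cv2.imwrite('pics/top0b.png',cv2.resize(a,(800,600),interpolation=cv2.INTER_CUBIC))
print(env.get_state())
E
```

```text
pics
scene [[419.8, 0.0, 263.5], [0.0, 419.8, 188.4], [0.0, 0.0, 1.0]] 0.010531792293526004 [[-0.864, 0.332, -0.378, 891.386], [0.503, 0.596, -0.626, 711.224], [0.017, -0.732, -0.682, 875.985], [0.0, 0.0, 0.0, 1.0]]
top [[403.9, 0.0, 254.5], [0.0, 403.9, 191.8], [0.0, 0.0, 1.0]] -0.07752966623355614 [[-0.02, -0.997, 0.078, 371.606], [-1.0, 0.022, 0.021, -2.857], [-0.023, -0.078, -0.997, 1179.567], [0.0, 0.0, 0.0, 1.0]]
{'t': 0.1, 'joint_positions': array([-7.03587320e+01,  1.38282205e+01,  2.21851728e-01,  7.65023491e+01,
       -1.02288713e-03,  8.99999757e+01]), 'joint_velocities': array([-0.06786951, -0.14864783,  0.17659166,  0.00843512, -0.04278739,
        0.020856  ]), 'joint_torque': array([ 3.81220498e-04, -3.73138225e+01,  2.53010005e+01,  1.08465119e-02,
        4.90896446e-05,  1.09008738e-05]), 'eef_pos': array([ 167.86942481, -470.37591138,  230.50182445]), 'ee_rot': array([-1.79891282e+02,  1.02283920e-03,  1.96412942e+01]), 'contact_force': array([-0.15729644,  0.75436948, -0.41179706]), 'moment': array([ 0.04567929, -0.01108721, -0.05808765]), 'finger_force': 0.0, 'opening': 85.36595855778664}
```

View pics/top0b.png

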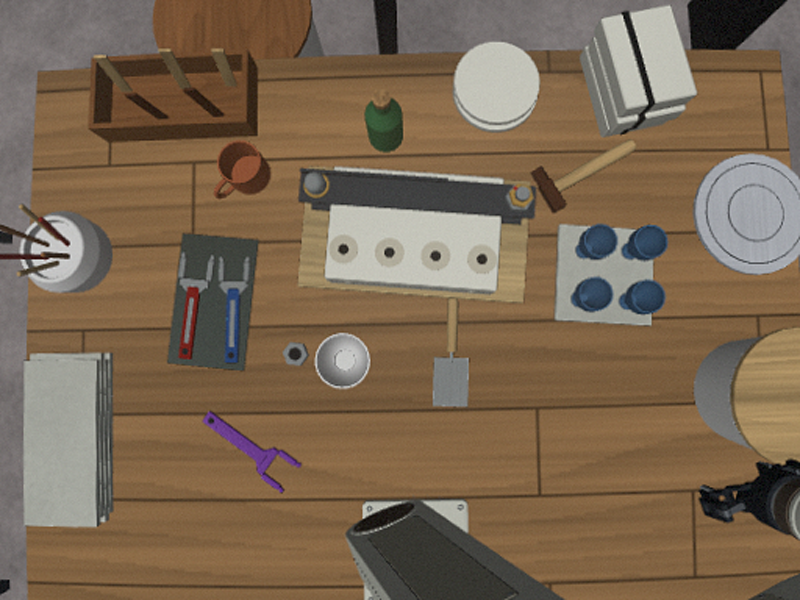

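View pics/scene0.png

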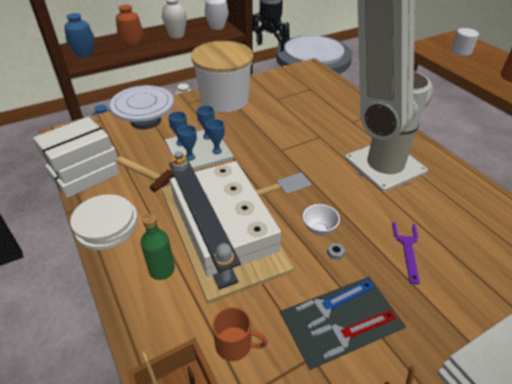

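Run:
```python
from h import *
a=cv2.imread('pics/top0.png');s=cv2.imread('pics/scene0.png')
cv2.imwrite('pics/c1.png',np.hstack([cv2.resize(a[145:240,105:170],None,fx=6,fy=6,interpolation=2),cv2.resize(a[105:200,310:375],None,fx=6,fy=6,interpolation=2)]))
cv2.imwrite('pics/c2.png',np.hstack([cv2.resize(a[135:215,350:433],(415,400),interpolation=2),cv2.resize(s[125:205,140:217],(385,400),interpolation=2)]))
hsv=cv2.cvtColor(a,cv2.COLOR_BGR2HSV)
def blobs(m,amin,name):
    n,l,st,ce=cv2.connectedComponentsWithStats(m.astype(np.uint8))
    for i in range(1,n):
        if st[i,4]>amin:
            r=cv2.minAreaRect(np.argwhere(l==i)[:,::-1].astype(np.float32)); print(name,st[i],ce[i].round(1),np.round(r[0],1),np.round(r[1],1),round(r[2],1))
H,S,V=[hsv[:,:,i].astype(int) for i in range(3)]
blobs(((H<8)|(H>172))&(S>150)&(V>90),60,'red')
blobs((H>100)&(H<120)&(S>110)&(V>60),60,'blue')
R=np.zeros(H.shape,bool);R[140:190,205:325]=1
blobs((V<60)&R,15,'hole')
```

```text
red [115 184  12  46 201] [120.6 205.6] [120.5 206.4] [ 7.2 45.5] 7.1
blue [374 144  20  21 230] [383.8 153.5] [383.5 154. ] [20. 19.] 90.0
blue [399 144  28  22 389] [413.9 155.1] [412.5 154.5] [21. 27.] 90.0
blue [371 178  20  17 173] [380.9 186.1] [380.5 186. ] [16. 19.] 90.0
blue [397 180  28  21 381] [412.2 189.9] [410.5 190. ] [20. 27.] 90.0
blue [144 185   9  47 241] [148.5 208.4] [148. 208.] [46.  8.] 90.0
hole [217 157   6   5  24] [219.3 159. ] [219.5 159. ] [5. 4.] 0.0
hole [246 159   6   5  24] [248.7 161.1] [248.5 161. ] [4. 5.] 90.0
hole [276 161   6   5  22] [278.4 163.3] [278.5 163. ] [4. 5.] 90.0
hole [306 163   5   6  24] [308.  165.5] [308.  165.5] [5. 4.] 90.0
```

View pics/c1.png

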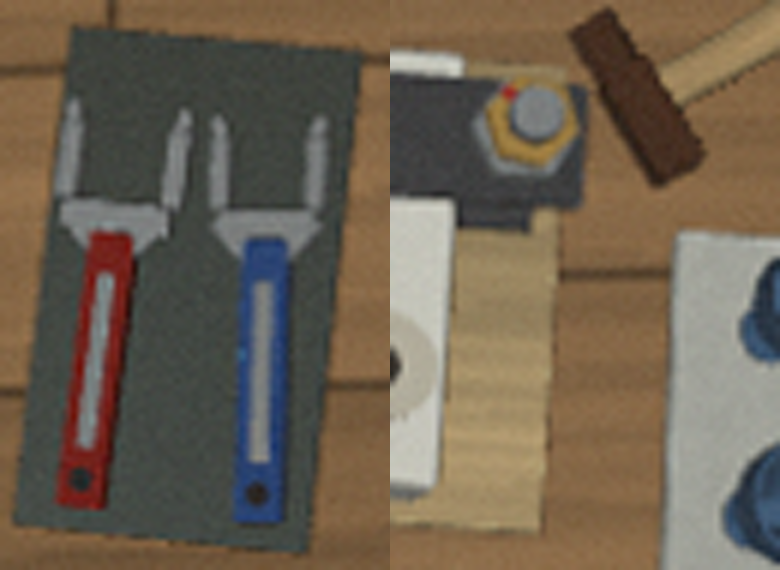

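View pics/c2.png

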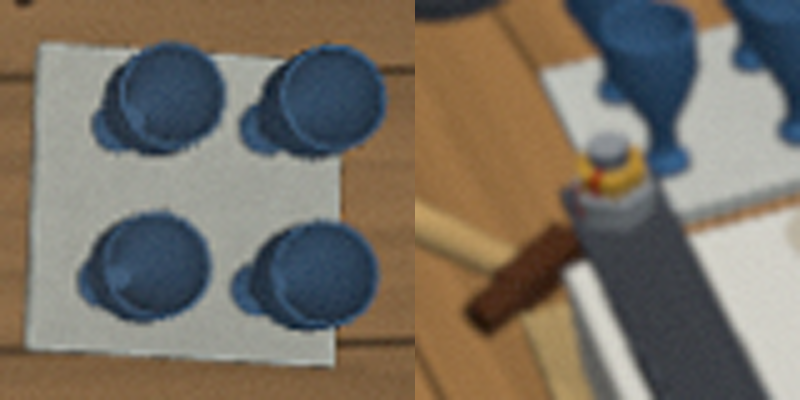

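Run:
```python
from h import *
A=lambda x,y:(105+(x+.5)/6-.5,145+(y+.5)/6-.5)
B=lambda x,y:(310+(x-390+.5)/6-.5,105+(y+.5)/6-.5)
C=lambda x,y:(350+(x+.5)/5-.5,135+(y+.5)/5-.5)
for n,t,p in(('big',(81,507),(129,106)),('small',(258,521),(269,118))):
    a=pt('top',*A(*t),14);b=pt('top',*A(*p),14);d=b-a;L=np.hypot(*d[:2]);print(n,a,b,L,'yaw',np.degrees(np.arctan2(d[1],d[0])),'org',a+d/L*175)
for q in [(72,28),(360,50),(310,550),(15,520)]: print('mat',pt('top',*A(*q),4))
print('stud',pt('top',*B(538,111),154),'jamtop',pt('top',*B(534,122),142.5))
g=np.array([pt('top',*h,98) for h in [(219.3,159),(248.7,161.1),(278.4,163.3),(308,165.5)]]);print('gates',g.tolist(),np.degrees(np.arctan2(*(g[0]-g[3])[1::-1])))
for q in [(172,98),(334,100),(157,266),(324,274)]: print('fun',pt('top',*C(*q),125),)
for q in [(112,131),(258,131),(98,282),(252,290)]: print('foot',pt('top',*C(*q),18))
for q in [(38,44),(335,365),(28,350)]: print('board',pt('top',*C(*q),15))
print('redmark',pt('top',*B(510,92),142.5))
```

```text
big [362.5 422.9  14. ] [559.  399.8  14. ] 197.8531273445027 yaw -6.70476144418502 org [536.30316633 402.46817739  14.        ]
small [354.3 335.   14. ] [551.2 329.5  14. ] 196.97680066444377 yaw -1.6000247151477374 org [529.23176802 330.11363776  14.        ]
mat [600.8 432.9   4. ]
mat [585.6 286.7   4. ]
mat [339.7 312.2   4. ]
mat [356.5 460.    4. ]
stud [ 625.6 -190.9  154. ] jamtop [ 623.6 -191.   142.5]
gates [[547.8, 113.6, 98.0], [540.1, 34.0, 98.0], [532.2, -46.1, 98.0], [524.5, -125.7, 98.0]] 84.43879335962242
fun [ 546.5 -324.8  125. ]
fun [ 543.9 -411.6  125. ]
fun [ 457.6 -312.6  125. ]
fun [ 451.5 -401.2  125. ]
foot [ 545.6 -321.4   18. ]
foot [ 543.9 -407.1   18. ]
foot [ 457.9 -309.3   18. ]
foot [ 451.3 -398.9   18. ]
board [ 598.2 -281.1   15. ]
board [ 406.9 -446.6   15. ]
board [ 419.7 -267.9   15. ]
redmark [ 637.2 -181.1  142.5]
```

```bash
cat >> h.py <<'E'
from scipy.spatial.transform import Rotation as Ro
def tcp():
    s=env.get_state();return np.array(s['eef_pos']),Ro.from_euler('xyz',s['ee_rot'],degrees=True),s
def plan(*wps):
    p,R,s=tcp();print('t',round(s['t'],1),'at',p.round(1),np.round(s['ee_rot'],1),'op',round(s['opening'],1))
    for x,y,z,yaw in wps:
        d=R.inv().apply(np.array([x,y,z])-p)/1000;r=(R.inv()*Ro.from_euler('xyz',[180,0,yaw],degrees=True)).as_rotvec()
        print((x,y,z,yaw),'xyz',d.round(4),'r',r.round(3),'rows>=',int(np.ceil(max(np.linalg.norm(d)/.05,np.linalg.norm(r)/.15))))
E
python3 -c "
from h import *
plan((480,-60,300,0),(461.8,411.3,200,-6.7),(461.8,411.3,40,-6.7))"
```

```text
t 0.1 at [ 167.9 -470.4  230.5] [-179.9    0.    19.6] op 85.4
(480, -60, 300, 0) xyz [ 0.4319 -0.2817 -0.069 ] r [-0.002  0.     0.343] rows>= 11
(461.8, 411.3, 200, -6.7) xyz [ 0.5732 -0.7315  0.0319] r [-0.002  0.     0.46 ] rows>= 19
(461.8, 411.3, 40, -6.7) xyz [ 0.5732 -0.7312  0.1919] r [-0.002  0.     0.46 ] rows>= 19
```

move_arm([
  {"x": 0.432,"y": -0.282,"z": -0.069,"rz": 0.343,"fingers": 0.06},
  {"x": 0.432,"y": -0.282,"z": -0.069,"rz": 0.343},
  {"x": 0.432,"y": -0.282,"z": -0.069,"rz": 0.343},
  {"x": 0.432,"y": -0.282,"z": -0.069,"rz": 0.343},
  {"x": 0.432,"y": -0.282,"z": -0.069,"rz": 0.343},
  {"x": 0.432,"y": -0.282,"z": -0.069,"rz": 0.343},
  {"x": 0.432,"y": -0.282,"z": -0.069,"rz": 0.343},
  {"x": 0.432,"y": -0.282,"z": -0.069,"rz": 0.343},
  {"x": 0.432,"y": -0.282,"z": -0.069,"rz": 0.343},
  {"x": 0.432,"y": -0.282,"z": -0.069,"rz": 0.343},
  {"x": 0.432,"y": -0.282,"z": -0.069,"rz": 0.343},
  {"x": 0.432,"y": -0.282,"z": -0.069,"rz": 0.343},
])

```text
$.targets[0]: bad value
```

```bash
python3 -c "
from h import *
plan((461.8,411.3,200,-6.7),(461.8,411.3,40,-6.7))"
```

```text
t 0.1 at [ 167.9 -470.4  230.5] [-179.9    0.    19.6] op 85.4
(461.8, 411.3, 200, -6.7) xyz [ 0.5732 -0.7315  0.0319] r [-0.002  0.     0.46 ] rows>= 19
(461.8, 411.3, 40, -6.7) xyz [ 0.5732 -0.7312  0.1919] r [-0.002  0.     0.46 ] rows>= 19
```

move_arm([
  {"x": 0.04,"y": -0.026,"z": -0.007,"rx": 0,"ry": 0,"rz": 0.03,"fingers": 0.06},
], newtons=40)

```text
t: 0.2
eef_pos: [195.2, -435.0, 236.5]
ee_rot: [-179.9, 0.1, 17.5]
contact_force: [1.6, -0.0, 0.5]
opening: 73.2
finger_force: 0.0
```

move_arm([
  {"x": 0.392,"y": -0.256,"z": -0.062,"rx": 0,"ry": 0,"rz": 0.313,"fingers": 0.06},
  {"x": 0.392,"y": -0.256,"z": -0.062,"rx": 0,"ry": 0,"rz": 0.313,"fingers": 0.06},
  {"x": 0.392,"y": -0.256,"z": -0.062,"rx": 0,"ry": 0,"rz": 0.313,"fingers": 0.06},
  {"x": 0.392,"y": -0.256,"z": -0.062,"rx": 0,"ry": 0,"rz": 0.313,"fingers": 0.06},
  {"x": 0.392,"y": -0.256,"z": -0.062,"rx": 0,"ry": 0,"rz": 0.313,"fingers": 0.06},
  {"x": 0.392,"y": -0.256,"z": -0.062,"rx": 0,"ry": 0,"rz": 0.313,"fingers": 0.06},
  {"x": 0.392,"y": -0.256,"z": -0.062,"rx": 0,"ry": 0,"rz": 0.313,"fingers": 0.06},
  {"x": 0.392,"y": -0.256,"z": -0.062,"rx": 0,"ry": 0,"rz": 0.313,"fingers": 0.06},
  {"x": 0.392,"y": -0.256,"z": -0.062,"rx": 0,"ry": 0,"rz": 0.313,"fingers": 0.06},
  {"x": 0.392,"y": -0.256,"z": -0.062,"rx": 0,"ry": 0,"rz": 0.313,"fingers": 0.06},
  {"x": 0.392,"y": -0.256,"z": -0.062,"rx": 0,"ry": 0,"rz": 0.313,"fingers": 0.06},
])

```text
t: 1.3
eef_pos: [493.5, -65.4, 299.8]
ee_rot: [-179.9, -0.0, 0.3]
contact_force: [0.4, -0.7, -0.7]
opening: 60.2
finger_force: 0.0
```

```bash
python3 -c "
from h import *
plan((461.8,411.3,200,-6.7),(461.8,411.3,40,-6.7))"
```

```text
t 1.3 at [493.5 -65.4 299.8] [-179.9   -0.     0.3] op 60.2
(461.8, 411.3, 200, -6.7) xyz [-0.029  -0.4768  0.1003] r [-0.001 -0.     0.123] rows>= 10
(461.8, 411.3, 40, -6.7) xyz [-0.029  -0.4767  0.2603] r [-0.001 -0.     0.123] rows>= 11
```

move_arm([
  {"x": -0.029,"y": -0.477,"z": 0.1,"rx": 0,"ry": 0,"rz": 0.123,"fingers": 0.06},
  {"x": -0.029,"y": -0.477,"z": 0.1,"rx": 0,"ry": 0,"rz": 0.123,"fingers": 0.06},
  {"x": -0.029,"y": -0.477,"z": 0.1,"rx": 0,"ry": 0,"rz": 0.123,"fingers": 0.06},
  {"x": -0.029,"y": -0.477,"z": 0.1,"rx": 0,"ry": 0,"rz": 0.123,"fingers": 0.06},
  {"x": -0.029,"y": -0.477,"z": 0.1,"rx": 0,"ry": 0,"rz": 0.123,"fingers": 0.06},
  {"x": -0.029,"y": -0.477,"z": 0.1,"rx": 0,"ry": 0,"rz": 0.123,"fingers": 0.06},
  {"x": -0.029,"y": -0.477,"z": 0.1,"rx": 0,"ry": 0,"rz": 0.123,"fingers": 0.06},
  {"x": -0.029,"y": -0.477,"z": 0.1,"rx": 0,"ry": 0,"rz": 0.123,"fingers": 0.06},
  {"x": -0.029,"y": -0.477,"z": 0.1,"rx": 0,"ry": 0,"rz": 0.123,"fingers": 0.06},
  {"x": -0.029,"y": -0.477,"z": 0.1,"rx": 0,"ry": 0,"rz": 0.123,"fingers": 0.06},
  {"x": -0.029,"y": -0.477,"z": 0.1,"rx": 0,"ry": 0,"rz": 0.123,"fingers": 0.06},
  {"x": -0.029,"y": -0.477,"z": 0.1,"rx": 0,"ry": 0,"rz": 0.123,"fingers": 0.06},
])

```text
t: 2.5
eef_pos: [449.4, -15.2, 223.4]
ee_rot: [-177.7, 0.1, -3.4]
contact_force: [0.1, 0.4, 0.2]
opening: 60.1
finger_force: 0.0
```

Run:
```python
from h import *
a=grab('top')
hsv=cv2.cvtColor(a,cv2.COLOR_BGR2HSV);H,S,V=[hsv[:,:,i].astype(int) for i in range(3)]
m=((H<8)|(H>172))&(S>150)&(V>90);m[:170]=0;m[:,:105]=0;m[:,140:]=0
q=np.argwhere(m);print(len(q),q.mean(0)[::-1])
plan((461.8,411.3,40,-6.7),(461.8,411.3,6,-6.7))
```

```text
201 [120.54726368 205.39303483]
t 2.5 at [448.8 -15.1 222.9] [-1.777e+02  1.000e-01 -3.400e+00] op 60.3
(461.8, 411.3, 40, -6.7) xyz [-0.0122 -0.4188  0.1999] r [-0.04   0.003  0.057] rows>= 10
(461.8, 411.3, 6, -6.7) xyz [-0.0121 -0.4174  0.2338] r [-0.04   0.003  0.057] rows>= 10
```

```bash
python3 -c "
from h import *
print(env.get_state())"
```

```text
{'t': 2.55, 'joint_positions': array([ -3.48599564,   8.35282269,  -7.80278408,  73.9745998 ,
         2.2987016 , 179.94561089]), 'joint_velocities': array([ 0.04910803,  0.25696709,  0.642407  ,  0.89948584, -0.0200144 ,
        0.06722576]), 'joint_torque': array([-9.59427998e-04, -3.28728390e+01,  2.61166066e+01, -1.98695711e-01,
        1.37298047e-01, -6.00030216e-05]), 'eef_pos': array([448.82006453, -15.14520809, 222.89069201]), 'ee_rot': array([-1.77701176e+02,  1.28025013e-01, -3.43165016e+00]), 'contact_force': array([-0.11301743, -0.55471621, -0.76533592]), 'moment': array([-0.01973231,  0.06293663,  0.01756131]), 'finger_force': 0.0, 'opening': 60.32999681491655}
```

```bash
python3 -c "
from h import *
plan((460,200,250,87),(461.8,411.3,200,173.3))"
```

```text
t 2.5 at [448.8 -15.1 222.9] [-1.777e+02  1.000e-01 -3.400e+00] op 60.3
(460, 200, 250, 87) xyz [-0.0018 -0.2163 -0.0184] r [-0.033 -0.03  -1.578] rows>= 11
(461.8, 411.3, 200, 173.3) xyz [-0.0125 -0.4252  0.04  ] r [-0.005 -0.062 -3.084] rows>= 21
```

move_arm([
  {"x": -0.002,"y": -0.216,"z": -0.018,"rx": -0.033,"ry": -0.03,"rz": -1.578,"fingers": 0.06},
  {"x": -0.002,"y": -0.216,"z": -0.018,"rx": -0.033,"ry": -0.03,"rz": -1.578,"fingers": 0.06},
  {"x": -0.002,"y": -0.216,"z": -0.018,"rx": -0.033,"ry": -0.03,"rz": -1.578,"fingers": 0.06},
  {"x": -0.002,"y": -0.216,"z": -0.018,"rx": -0.033,"ry": -0.03,"rz": -1.578,"fingers": 0.06},
  {"x": -0.002,"y": -0.216,"z": -0.018,"rx": -0.033,"ry": -0.03,"rz": -1.578,"fingers": 0.06},
  {"x": -0.002,"y": -0.216,"z": -0.018,"rx": -0.033,"ry": -0.03,"rz": -1.578,"fingers": 0.06},
  {"x": -0.002,"y": -0.216,"z": -0.018,"rx": -0.033,"ry": -0.03,"rz": -1.578,"fingers": 0.06},
  {"x": -0.002,"y": -0.216,"z": -0.018,"rx": -0.033,"ry": -0.03,"rz": -1.578,"fingers": 0.06},
  {"x": -0.002,"y": -0.216,"z": -0.018,"rx": -0.033,"ry": -0.03,"rz": -1.578,"fingers": 0.06},
  {"x": -0.002,"y": -0.216,"z": -0.018,"rx": -0.033,"ry": -0.03,"rz": -1.578,"fingers": 0.06},
  {"x": -0.002,"y": -0.216,"z": -0.018,"rx": -0.033,"ry": -0.03,"rz": -1.578,"fingers": 0.06},
  {"x": -0.002,"y": -0.216,"z": -0.018,"rx": -0.033,"ry": -0.03,"rz": -1.578,"fingers": 0.06},
])

```text
t: 3.75
eef_pos: [460.4, 199.8, 250.2]
ee_rot: [179.9, -0.0, 87.0]
contact_force: [-0.3, 0.4, -0.3]
opening: 59.9
finger_force: 0.0
```

```bash
python3 -c "
from h import *
plan((461.8,411.3,200,173.3))"
```

```text
t 3.8 at [460.4 199.8 250.2] [179.9  -0.   87. ] op 59.9
(461.8, 411.3, 200, 173.3) xyz [ 0.2113 -0.0097  0.0503] r [ 1.000e-03  1.000e-03 -1.506e+00] rows>= 11
```

move_arm([
  {"x": 0.211,"y": -0.01,"z": 0.05,"rx": 0,"ry": 0,"rz": -1.506,"fingers": 0.06},
  {"x": 0.211,"y": -0.01,"z": 0.05,"rx": 0,"ry": 0,"rz": -1.506,"fingers": 0.06},
  {"x": 0.211,"y": -0.01,"z": 0.05,"rx": 0,"ry": 0,"rz": -1.506,"fingers": 0.06},
  {"x": 0.211,"y": -0.01,"z": 0.05,"rx": 0,"ry": 0,"rz": -1.506,"fingers": 0.06},
  {"x": 0.211,"y": -0.01,"z": 0.05,"rx": 0,"ry": 0,"rz": -1.506,"fingers": 0.06},
  {"x": 0.211,"y": -0.01,"z": 0.05,"rx": 0,"ry": 0,"rz": -1.506,"fingers": 0.06},
  {"x": 0.211,"y": -0.01,"z": 0.05,"rx": 0,"ry": 0,"rz": -1.506,"fingers": 0.06},
  {"x": 0.211,"y": -0.01,"z": 0.05,"rx": 0,"ry": 0,"rz": -1.506,"fingers": 0.06},
  {"x": 0.211,"y": -0.01,"z": 0.05,"rx": 0,"ry": 0,"rz": -1.506,"fingers": 0.06},
  {"x": 0.211,"y": -0.01,"z": 0.05,"rx": 0,"ry": 0,"rz": -1.506,"fingers": 0.06},
  {"x": 0.211,"y": -0.01,"z": 0.05,"rx": 0,"ry": 0,"rz": -1.506,"fingers": 0.06},
  {"x": 0.211,"y": -0.01,"z": 0.05,"rx": 0,"ry": 0,"rz": -1.506,"fingers": 0.06},
])

```text
t: 4.95
eef_pos: [461.5, 410.9, 200.1]
ee_rot: [180.0, 0.0, 173.1]
contact_force: [-0.5, 1.1, -0.1]
opening: 59.9
finger_force: 0.0
```

```bash
python3 -c "
from h import *
plan((461.8,411.3,40,173.3),(461.8,411.3,6,173.3))"
```

```text
t 5.0 at [461.5 410.9 200.1] [180.    0.  173.1] op 59.9
(461.8, 411.3, 40, 173.3) xyz [-1.000e-04  4.000e-04  1.601e-01] r [ 0.     0.001 -0.004] rows>= 4
(461.8, 411.3, 6, 173.3) xyz [-1.000e-04  4.000e-04  1.941e-01] r [ 0.     0.001 -0.004] rows>= 4
```

move_arm([
  {"x": 0,"y": 0,"z": 0.05,"rx": 0,"ry": 0,"rz": 0,"fingers": 0.06},
  {"x": 0,"y": 0,"z": 0.1,"rx": 0,"ry": 0,"rz": 0,"fingers": 0.06},
  {"x": 0,"y": 0,"z": 0.15,"rx": 0,"ry": 0,"rz": 0,"fingers": 0.05},
  {"x": 0,"y": 0,"z": 0.175,"rx": 0,"ry": 0,"rz": 0,"fingers": 0.05},
  {"x": 0,"y": 0,"z": 0.194,"rx": 0,"ry": 0,"rz": 0,"fingers": 0.05},
  {"x": 0,"y": 0,"z": 0.194,"rx": 0,"ry": 0,"rz": 0,"fingers": 0.05},
  {"x": 0,"y": 0,"z": 0.194,"rx": 0,"ry": 0,"rz": 0,"fingers": 0.01},
  {"x": 0,"y": 0,"z": 0.194,"rx": 0,"ry": 0,"rz": 0,"fingers": 0.01},
  {"x": 0,"y": 0,"z": 0.194,"rx": 0,"ry": 0,"rz": 0,"fingers": 0.01},
  {"x": 0,"y": 0,"z": 0.194,"rx": 0,"ry": 0,"rz": 0,"fingers": 0.01},
  {"x": 0,"y": 0,"z": 0.194,"rx": 0,"ry": 0,"rz": 0,"fingers": 0.01},
  {"x": 0,"y": 0,"z": 0.194,"rx": 0,"ry": 0,"rz": 0,"fingers": 0.01},
], newtons=60)

```text
t: 6.15
eef_pos: [462.4, 411.6, 7.9]
ee_rot: [179.9, 0.1, 173.3]
contact_force: [-0.2, 0.1, 5.9]
opening: 22.1
finger_force: 60.0
```

move_arm([
  {"x": 0,"y": 0,"z": -0.01,"rx": 0,"ry": 0,"rz": 0,"fingers": 0.01},
  {"x": 0,"y": 0,"z": -0.03,"rx": 0,"ry": 0,"rz": 0,"fingers": 0.01},
  {"x": 0,"y": 0,"z": -0.06,"rx": 0,"ry": 0,"rz": 0,"fingers": 0.01},
  {"x": 0,"y": 0,"z": -0.09,"rx": 0,"ry": 0,"rz": 0,"fingers": 0.01},
  {"x": 0,"y": 0,"z": -0.13,"rx": 0,"ry": 0,"rz": 0,"fingers": 0.01},
  {"x": 0,"y": 0,"z": -0.17,"rx": 0,"ry": 0,"rz": 0,"fingers": 0.01},
  {"x": 0,"y": 0,"z": -0.2,"rx": 0,"ry": 0,"rz": 0,"fingers": 0.01},
  {"x": 0,"y": 0,"z": -0.2,"rx": 0,"ry": 0,"rz": 0,"fingers": 0.01},
  {"x": 0,"y": 0,"z": -0.2,"rx": 0,"ry": 0,"rz": 0,"fingers": 0.01},
])

```text
t: 7.05
eef_pos: [461.4, 410.7, 206.2]
ee_rot: [180.0, 0.1, 173.3]
contact_force: [0.2, 0.4, -3.1]
opening: 21.8
finger_force: 59.1
```

Run:
```python
from h import *
a=grab('top','top1');s=grab('scene','scene1')
cv2.imwrite('pics/c3.png',np.hstack([cv2.resize(a[120:240,70:170],(500,600),interpolation=2),cv2.resize(s[220:340,290:350],(300,600),interpolation=2)]))
print(pix('scene',(462,411,207)),env.get_state()['eef_pos'],env.get_state()['contact_force'],env.get_state()['moment'])
```

```text
[372. 276.] [460.35940144 409.88197372 203.81809116] [-0.51330245  0.13275612 -2.6232816 ] [-0.01185564  0.05074587 -0.02093896]
```

View pics/scene1.png

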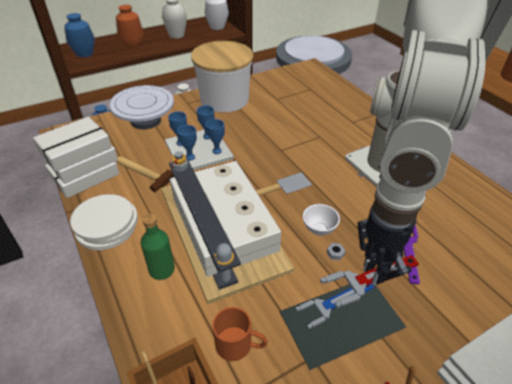

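View pics/top1.png

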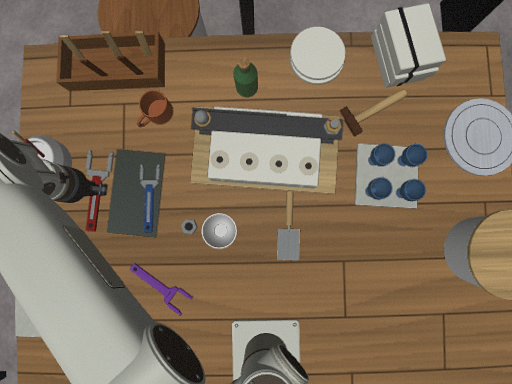

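```bash
cat >> h.py <<'E'
S0=np.array([625.,-191.]);ry=np.array([np.cos(np.radians(84.44)),np.sin(np.radians(84.44))]);rx=np.array([ry[1],-ry[0]])
def along(d,lat=0): return tuple((S0+ry*d+rx*lat).round(1))
E
python3 -c "
from h import *
plan((*along(142),200,84.4))"
```

```text
t 7.2 at [460.4 409.9 203.8] [-1.798e+02 -1.000e-01  1.733e+02] op 22.1
(np.float64(638.8), np.float64(-49.7), 200, 84.4) xyz [-0.231  -0.4355  0.0048] r [-4.000e-03  1.000e-03  1.551e+00] rows>= 11
```

move_arm([
  {"x": -0.019,"y": -0.036,"z": 0.0,"rx": 0,"ry": 0,"rz": 0.13,"fingers": 0.01},
  {"x": -0.039,"y": -0.073,"z": 0.0,"rx": 0,"ry": 0,"rz": 0.26,"fingers": 0.01},
  {"x": -0.058,"y": -0.109,"z": 0.0,"rx": 0,"ry": 0,"rz": 0.39,"fingers": 0.01},
  {"x": -0.077,"y": -0.145,"z": 0.0,"rx": 0,"ry": 0,"rz": 0.52,"fingers": 0.01},
  {"x": -0.096,"y": -0.181,"z": 0.0,"rx": 0,"ry": 0,"rz": 0.65,"fingers": 0.01},
  {"x": -0.116,"y": -0.218,"z": 0.0,"rx": 0,"ry": 0,"rz": 0.78,"fingers": 0.01},
  {"x": -0.135,"y": -0.254,"z": 0.0,"rx": 0,"ry": 0,"rz": 0.91,"fingers": 0.01},
  {"x": -0.154,"y": -0.29,"z": 0.0,"rx": 0,"ry": 0,"rz": 1.04,"fingers": 0.01},
  {"x": -0.173,"y": -0.327,"z": 0.0,"rx": 0,"ry": 0,"rz": 1.17,"fingers": 0.01},
  {"x": -0.193,"y": -0.363,"z": 0.0,"rx": 0,"ry": 0,"rz": 1.3,"fingers": 0.01},
  {"x": -0.212,"y": -0.399,"z": 0.003,"rx": 0,"ry": 0,"rz": 1.43,"fingers": 0.01},
  {"x": -0.231,"y": -0.4355,"z": 0.005,"rx": 0,"ry": 0,"rz": 1.551,"fingers": 0.01},
])

```text
t: 8.35
eef_pos: [638.9, -50.1, 198.3]
ee_rot: [-179.8, -0.0, 84.1]
contact_force: [1.4, 0.7, -3.3]
opening: 21.6
finger_force: 59.3
```

Run:
```python
from h import *
a=grab('top','top2');s=grab('scene','scene2')
cv2.imwrite('pics/c4.png',np.hstack([cv2.resize(a[95:145,270:350],(800,500),interpolation=2)]))
cv2.imwrite('pics/c5.png',np.hstack([cv2.resize(s[140:200,150:230],(800,600),interpolation=2)]))
plan((*along(142),122,84.4))
```

```text
t 8.4 at [639.6 -54.2 197.4] [-1.798e+02  1.000e-01  8.390e+01] op 21.3
(np.float64(638.8), np.float64(-49.7), 122, 84.4) xyz [ 0.0045 -0.001   0.0754] r [-0.004  0.002 -0.008] rows>= 2
```

View pics/c4.png

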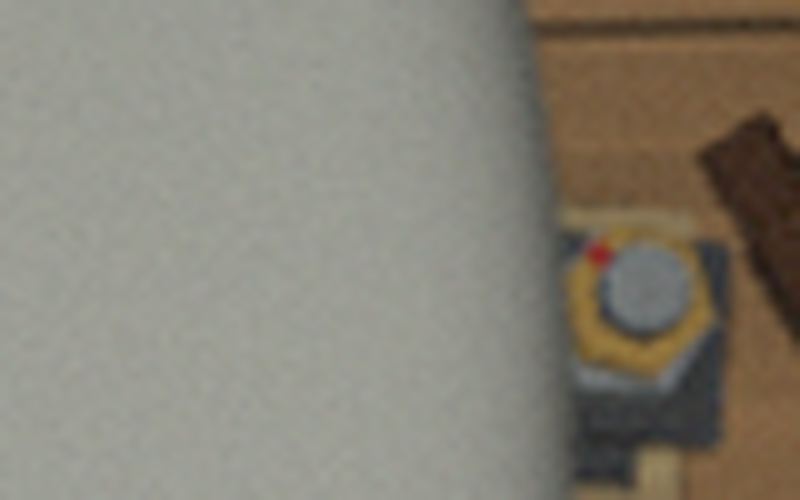

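move_arm([
  {"x": 0.0045,"y": -0.001,"z": 0.04,"rx": -0.004,"ry": 0,"rz": -0.008,"fingers": 0.01},
  {"x": 0.0045,"y": -0.001,"z": 0.06,"rx": -0.004,"ry": 0,"rz": -0.008,"fingers": 0.01},
  {"x": 0.0045,"y": -0.001,"z": 0.073,"rx": -0.004,"ry": 0,"rz": -0.008,"fingers": 0.01},
  {"x": 0.0045,"y": -0.001,"z": 0.073,"rx": -0.004,"ry": 0,"rz": -0.008,"fingers": 0.01},
  {"x": 0.0045,"y": -0.001,"z": 0.073,"rx": -0.004,"ry": 0,"rz": -0.008,"fingers": 0.01},
])

```text
t: 8.95
eef_pos: [639.4, -43.7, 128.3]
ee_rot: [179.8, -0.0, 84.9]
contact_force: [0.4, 0.8, -1.6]
opening: 22.0
finger_force: 59.5
```

Run:
```python
from h import *
s=np.mean([grab('scene').astype(float) for _ in range(5)],axis=0).astype(np.uint8)
cv2.imwrite('pics/c6.png',cv2.resize(s[140:200,150:230],(800,600),interpolation=2))
plan((*along(142),124,84.4))
s=tcp()[2];print(s['contact_force'],s['moment'],tcp()[0])
for P in [(625,-191,108),(625,-191,154),(625,-191,128)]: print((pix('scene',P)-[150,140]+.5)*10-.5)
```

```text
t 9.2 at [640.3 -44.  129.9] [179.6  -0.   84.9] op 21.8
(np.float64(638.8), np.float64(-49.7), 124, 84.4) xyz [-0.0058 -0.0011  0.0059] r [ 0.008 -0.     0.008] rows>= 1
[ 0.19030405 -1.08229524 -2.51674082] [ 0.02416408 -0.01746652 -0.02627271] [640.33378407 -44.03571151 129.87042052]
[301.5 262.5]
[282.5 134.5]
[293.5 207.5]
```

View pics/c6.png

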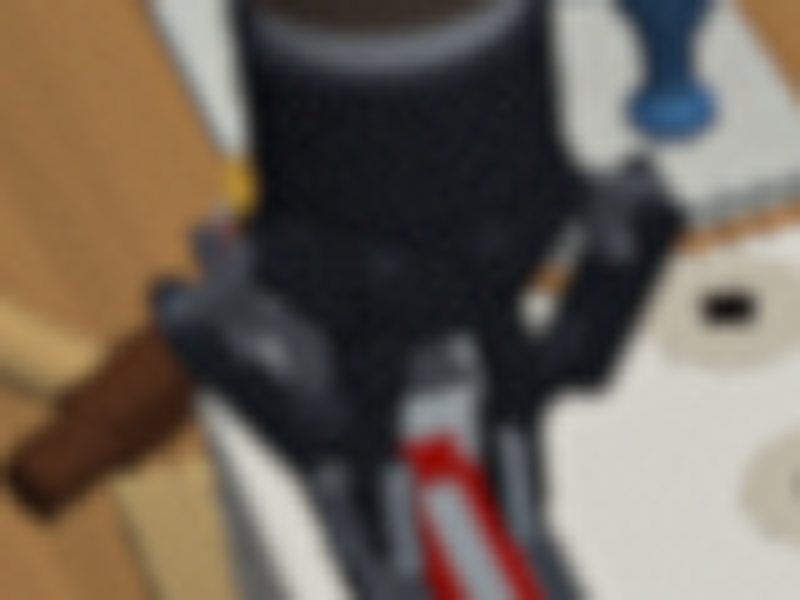

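move_arm([
  {"x": -0.006,"y": -0.001,"z": 0.003,"rx": 0.007,"ry": 0,"rz": 0.008,"fingers": 0.01},
  {"x": -0.006,"y": -0.001,"z": 0.003,"rx": 0.007,"ry": 0,"rz": 0.008,"fingers": 0.01},
  {"x": -0.006,"y": -0.001,"z": 0.003,"rx": 0.007,"ry": 0,"rz": 0.008,"fingers": 0.01},
  {"x": -0.006,"y": -0.001,"z": 0.003,"rx": 0.007,"ry": 0,"rz": 0.008,"fingers": 0.01},
])

```text
t: 9.6
eef_pos: [637.9, -50.1, 125.3]
ee_rot: [-179.9, -0.0, 84.4]
contact_force: [0.1, -0.8, -1.8]
opening: 21.3
finger_force: 59.6
```

Run:
```python
from h import *
a=cv2.imread('pics/top1.png');hsv=cv2.cvtColor(a,cv2.COLOR_BGR2HSV);H,S,V=[hsv[:,:,i].astype(int) for i in range(3)]
red=((H<8)|(H>172))&(S>140)&(V>80)
tc=np.array([460.4,409.9]);x=np.array([np.cos(np.radians(-6.7)),np.sin(np.radians(-6.7))]);n=np.array([-x[1],x[0]])
def rel(u,v,z=210): d=pt('top',u,v,z)[:2]-tc;return (d@x).round(1),(d@n).round(1)
for v in (214,218,222,226):
    c=np.where(red[v,70:125])[0]+70;print(v,c.min(),c.max(),rel((c.min()+c.max())/2,v))
q=np.argwhere(red[190:,70:125]);print('tail row',q[:,0].max()+190,rel(93,q[:,0].max()+190.5))
for v in (156,160,164): print(v,S[v,82:114].tolist())
for v in range(148,156): print(v,S[v,106:112].tolist(),S[v,86:93].tolist())
plan((*along(142),124,84.4));s=tcp()[2];print(s['contact_force'])
```

```text
214 88 96 (np.float64(-59.1), np.float64(0.4))
218 87 95 (np.float64(-69.0), np.float64(1.8))
222 87 95 (np.float64(-78.7), np.float64(0.5))
226 86 94 (np.float64(-88.7), np.float64(1.9))
tail row 231 (np.float64(-101.2), np.float64(-7.4))
156 [119, 131, 126, 123, 111, 18, 14, 8, 4, 17, 70, 133, 122, 136, 126, 122, 123, 122, 127, 120, 123, 131, 125, 132, 127, 122, 49, 7, 11, 11, 7, 109]
160 [127, 120, 122, 129, 67, 4, 8, 6, 8, 17, 121, 125, 118, 122, 126, 124, 121, 123, 125, 124, 119, 121, 126, 125, 125, 84, 4, 8, 12, 5, 36, 111]
164 [125, 124, 116, 111, 34, 12, 6, 9, 11, 110, 125, 128, 124, 127, 125, 128, 125, 116, 124, 122, 121, 128, 123, 122, 115, 40, 10, 6, 11, 22, 107, 118]
148 [125, 120, 122, 118, 126, 119] [122, 119, 126, 123, 126, 126, 120]
149 [121, 124, 120, 127, 124, 126] [130, 126, 125, 120, 120, 128, 126]
150 [126, 121, 121, 125, 123, 124] [122, 113, 48, 8, 6, 92, 119]
151 [123, 120, 124, 126, 113, 108] [128, 94, 19, 8, 11, 25, 121]
152 [125, 129, 126, 105, 39, 5] [120, 92, 21, 6, 12, 24, 120]
153 [125, 123, 128, 73, 4, 11] [125, 125, 19, 12, 13, 11, 113]
154 [120, 124, 115, 40, 14, 4] [140, 48, 8, 7, 5, 31, 97]
155 [124, 125, 91, 22, 15, 5] [125, 33, 12, 10, 12, 13, 77]
t 9.6 at [637.9 -50.1 125.3] [-179.9   -0.    84.4] op 21.3
(np.float64(638.8), np.float64(-49.7), 124, 84.4) xyz [0.0005 0.0008 0.0013] r [-0.002 -0.    -0.   ] rows>= 1
[ 0.10802018 -0.78740428 -1.8141167 ]
```

move_arm([
  {"x": -0.01,"y": 0.001,"z": 0.0005,"rx": 0,"ry": 0,"rz": 0,"fingers": 0.01},
  {"x": -0.018,"y": 0.001,"z": 0.0005,"rx": 0,"ry": 0,"rz": 0,"fingers": 0.01},
  {"x": -0.022,"y": 0.001,"z": 0.0005,"rx": 0,"ry": 0,"rz": 0,"fingers": 0.01},
  {"x": -0.026,"y": 0.001,"z": 0.0005,"rx": 0,"ry": 0,"rz": 0,"fingers": 0.01},
  {"x": -0.026,"y": 0.001,"z": 0.0005,"rx": 0,"ry": 0,"rz": 0,"fingers": 0.01},
  {"x": -0.026,"y": 0.001,"z": 0.0005,"rx": 0,"ry": 0,"rz": 0,"fingers": 0.01},
])

```text
t: 10.2
eef_pos: [636.3, -76.1, 124.9]
ee_rot: [-179.9, -0.0, 84.4]
contact_force: [0.6, 0.8, -2.8]
opening: 21.3
finger_force: 59.6
```

move_arm([
  {"x": -0.003,"y": 0,"z": 0,"rx": 0,"ry": 0,"rz": 0,"fingers": 0.01},
  {"x": -0.006,"y": 0,"z": 0,"rx": 0,"ry": 0,"rz": 0,"fingers": 0.01},
  {"x": -0.009,"y": 0,"z": 0,"rx": 0,"ry": 0,"rz": 0,"fingers": 0.01},
  {"x": -0.009,"y": 0,"z": 0,"rx": 0,"ry": 0,"rz": 0,"fingers": 0.01},
  {"x": -0.009,"y": 0,"z": 0,"rx": 0,"ry": 0,"rz": 0,"fingers": 0.01},
])

```text
t: 10.7
eef_pos: [635.5, -85.0, 124.9]
ee_rot: [-179.9, -0.0, 84.4]
contact_force: [-0.4, 0.1, -2.3]
opening: 21.9
finger_force: 59.6
```

move_arm([
  {"x": -0.003,"y": 0,"z": 0,"rx": 0,"ry": 0,"rz": 0,"fingers": 0.01},
  {"x": -0.006,"y": 0,"z": 0,"rx": 0,"ry": 0,"rz": 0,"fingers": 0.01},
  {"x": -0.009,"y": 0,"z": 0,"rx": 0,"ry": 0,"rz": 0,"fingers": 0.01},
  {"x": -0.012,"y": 0,"z": 0,"rx": 0,"ry": 0,"rz": 0,"fingers": 0.01},
  {"x": -0.012,"y": 0,"z": 0,"rx": 0,"ry": 0,"rz": 0,"fingers": 0.01},
  {"x": -0.012,"y": 0,"z": 0,"rx": 0,"ry": 0,"rz": 0,"fingers": 0.01},
])

```text
t: 11.3
eef_pos: [634.3, -97.0, 124.8]
ee_rot: [-179.9, -0.0, 84.4]
contact_force: [0.1, -0.3, -2.6]
opening: 21.9
finger_force: 59.6
```

move_arm([
  {"x": -0.004,"y": 0,"z": 0,"rx": 0,"ry": 0,"rz": 0,"fingers": 0.01},
  {"x": -0.008,"y": 0,"z": 0,"rx": 0,"ry": 0,"rz": 0,"fingers": 0.01},
  {"x": -0.012,"y": 0,"z": 0,"rx": 0,"ry": 0,"rz": 0,"fingers": 0.01},
  {"x": -0.016,"y": 0,"z": 0,"rx": 0,"ry": 0,"rz": 0,"fingers": 0.01},
  {"x": -0.018,"y": 0,"z": 0,"rx": 0,"ry": 0,"rz": 0,"fingers": 0.01},
  {"x": -0.018,"y": 0,"z": 0,"rx": 0,"ry": 0,"rz": 0,"fingers": 0.01},
  {"x": -0.018,"y": 0,"z": 0,"rx": 0,"ry": 0,"rz": 0,"fingers": 0.01},
])

```text
t: 12.0
eef_pos: [632.6, -114.8, 124.8]
ee_rot: [-179.9, -0.0, 84.4]
contact_force: [0.3, 0.0, -2.2]
opening: 22.2
finger_force: 59.6
```

Run:
```python
from h import *
plan((*along(75),112,84.4))
a=grab('top');s=grab('scene')
cv2.imwrite('pics/c7.png',np.hstack([cv2.resize(a[100:160,280:360],(480,360),interpolation=2),cv2.resize(s[130:190,150:200],(300,360),interpolation=2)]))
```

```text
t 12.0 at [ 632.6 -114.8  124.8] [-179.9   -0.    84.4] op 22.2
(np.float64(632.3), np.float64(-116.4), 112, 84.4) xyz [-0.0016 -0.0001  0.0128] r [-0.002 -0.     0.   ] rows>= 1
```

View pics/c7.png

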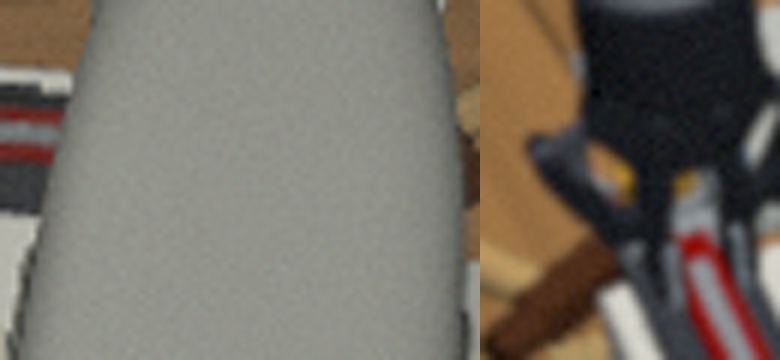

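move_arm([
  {"x": -0.001,"y": 0,"z": 0.003,"rx": 0,"ry": 0,"rz": 0,"fingers": 0.01},
  {"x": -0.001,"y": 0,"z": 0.006,"rx": 0,"ry": 0,"rz": 0,"fingers": 0.01},
  {"x": -0.001,"y": 0,"z": 0.009,"rx": 0,"ry": 0,"rz": 0,"fingers": 0.01},
  {"x": -0.001,"y": 0,"z": 0.011,"rx": 0,"ry": 0,"rz": 0,"fingers": 0.01},
  {"x": -0.001,"y": 0,"z": 0.011,"rx": 0,"ry": 0,"rz": 0,"fingers": 0.01},
  {"x": -0.001,"y": 0,"z": 0.011,"rx": 0,"ry": 0,"rz": 0,"fingers": 0.01},
])

```text
t: 12.7
eef_pos: [632.4, -115.7, 113.7]
ee_rot: [-179.9, -0.0, 84.4]
contact_force: [-0.4, 1.0, -2.3]
opening: 21.8
finger_force: 59.6
```

move_arm([
  {"x": 0,"y": 0,"z": 0.0015,"rx": 0,"ry": 0,"rz": 0,"fingers": 0.01},
  {"x": -0.001,"y": 0,"z": 0.0015,"rx": 0,"ry": 0,"rz": 0,"fingers": 0.01},
  {"x": -0.002,"y": 0,"z": 0.0015,"rx": 0,"ry": 0,"rz": 0,"fingers": 0.01},
  {"x": -0.003,"y": 0,"z": 0.0015,"rx": 0,"ry": 0,"rz": 0,"fingers": 0.01},
  {"x": -0.003,"y": 0,"z": 0.0015,"rx": 0,"ry": 0,"rz": 0,"fingers": 0.01},
])

```text
t: 13.2
eef_pos: [632.2, -117.1, 112.3]
ee_rot: [-179.9, -0.2, 84.5]
contact_force: [0.3, 5.1, -2.2]
opening: 21.6
finger_force: 59.6
```

move_arm([
  {"x": 0.0025,"y": 0,"z": 0.0003,"rx": 0,"ry": 0,"rz": 0,"fingers": 0.01},
  {"x": 0.0025,"y": 0,"z": 0.0003,"rx": 0,"ry": 0,"rz": 0,"fingers": 0.01},
  {"x": 0.0025,"y": 0,"z": 0.0003,"rx": 0,"ry": 0,"rz": 0,"fingers": 0.04},
  {"x": 0.0025,"y": 0,"z": 0.0003,"rx": 0,"ry": 0,"rz": 0,"fingers": 0.045},
  {"x": 0.0025,"y": 0,"z": 0.0003,"rx": 0,"ry": 0,"rz": 0,"fingers": 0.045},
  {"x": 0.0025,"y": 0,"z": -0.02,"rx": 0,"ry": 0,"rz": 0,"fingers": 0.05},
  {"x": 0.0025,"y": 0,"z": -0.06,"rx": 0,"ry": 0,"rz": 0,"fingers": 0.05},
  {"x": 0.0025,"y": 0,"z": -0.1,"rx": 0,"ry": 0,"rz": 0,"fingers": 0.05},
  {"x": -0.08,"y": -0.03,"z": -0.12,"rx": 0,"ry": 0,"rz": 0,"fingers": 0.05},
  {"x": -0.08,"y": -0.06,"z": -0.12,"rx": 0,"ry": 0,"rz": 0,"fingers": 0.05},
])

```text
t: 14.2
eef_pos: [573.4, -190.1, 233.3]
ee_rot: [179.8, 0.1, 84.5]
contact_force: [-0.2, -1.5, -0.5]
opening: 50.3
finger_force: 0.0
```

```bash
python3 -c "
from h import *
plan((480,100,250,130),(455,332,200,178))"
```

```text
t 14.2 at [ 573.4 -190.1  233.3] [1.798e+02 1.000e-01 8.450e+01] op 50.3
(480, 100, 250, 130) xyz [ 0.2798 -0.1206 -0.0178] r [ 0.003  0.004 -0.794] rows>= 7
(455, 332, 200, 178) xyz [ 0.5084 -0.1678  0.0315] r [ 1.000e-03  5.000e-03 -1.631e+00] rows>= 11
```

move_arm([
  {"x": 0.28,"y": -0.12,"z": -0.018,"rx": 0,"ry": 0.004,"rz": -0.8,"fingers": 0.06},
  {"x": 0.28,"y": -0.12,"z": -0.018,"rx": 0,"ry": 0.004,"rz": -0.8,"fingers": 0.06},
  {"x": 0.28,"y": -0.12,"z": -0.018,"rx": 0,"ry": 0.004,"rz": -0.8,"fingers": 0.06},
  {"x": 0.28,"y": -0.12,"z": -0.018,"rx": 0,"ry": 0.004,"rz": -0.8,"fingers": 0.06},
  {"x": 0.28,"y": -0.12,"z": -0.018,"rx": 0,"ry": 0.004,"rz": -0.8,"fingers": 0.06},
  {"x": 0.28,"y": -0.12,"z": -0.018,"rx": 0,"ry": 0.004,"rz": -0.8,"fingers": 0.06},
  {"x": 0.508,"y": -0.168,"z": 0.031,"rx": 0,"ry": 0.005,"rz": -1.631,"fingers": 0.06},
  {"x": 0.508,"y": -0.168,"z": 0.031,"rx": 0,"ry": 0.005,"rz": -1.631,"fingers": 0.06},
  {"x": 0.508,"y": -0.168,"z": 0.031,"rx": 0,"ry": 0.005,"rz": -1.631,"fingers": 0.06},
  {"x": 0.508,"y": -0.168,"z": 0.031,"rx": 0,"ry": 0.005,"rz": -1.631,"fingers": 0.06},
  {"x": 0.508,"y": -0.168,"z": 0.031,"rx": 0,"ry": 0.005,"rz": -1.631,"fingers": 0.06},
  {"x": 0.508,"y": -0.168,"z": 0.031,"rx": 0,"ry": 0.005,"rz": -1.631,"fingers": 0.06},
])

```text
t: 15.4
eef_pos: [451.6, 338.3, 199.2]
ee_rot: [179.8, -0.4, 178.5]
contact_force: [0.1, -0.2, -0.5]
opening: 60.3
finger_force: 0.0
```

Run:
```python
from h import *
a=np.mean([grab('top').astype(float) for _ in range(6)],axis=0).astype(np.uint8);s=np.mean([grab('scene').astype(float) for _ in range(6)],axis=0).astype(np.uint8)
cv2.imwrite('pics/c8.png',np.hstack([cv2.resize(a[105:145,270:350],(800,400),interpolation=2)]));cv2.imwrite('pics/t3.png',a)
A=np.vstack([cv2.resize(a[105:145,270:350],(800,400),interpolation=2),np.hstack([cv2.resize(s[145:185,160:210],(250,200),interpolation=2),cv2.resize(a[145:240,100:320],(463,200),interpolation=2),np.zeros((200,87,3),np.uint8)])])
cv2.imwrite('pics/c9.png',A)
plan((455,332,200,178))
hsv=cv2.cvtColor(a,cv2.COLOR_BGR2HSV);H,S,V=[hsv[:,:,i].astype(int) for i in range(3)]
m=(H>100)&(H<125)&(S>110)&(V>50);m[:,170:]=0;m[:170]=0
q=np.argwhere(m)[:,::-1];print(len(q),q.mean(0),q.min(0),q.max(0))
```

```text
t 16.0 at [453.4 333.1 201. ] [179.8  -0.3 177.8] op 59.9
(455, 332, 200, 178) xyz [-0.0016 -0.0011  0.001 ] r [ 0.004 -0.005 -0.004] rows>= 1
247 [148.43724696 208.41700405] [144 185] [152 231]
```

View pics/c9.png

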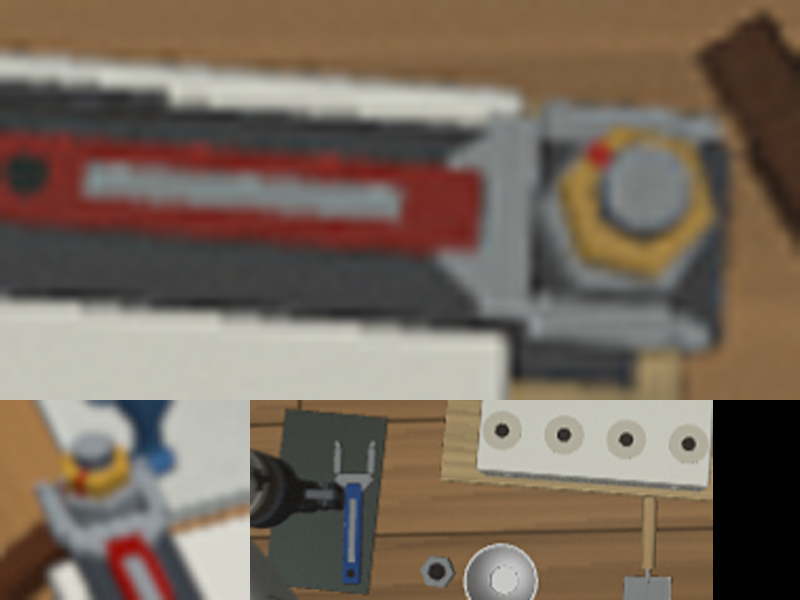

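move_arm([
  {"x": -0.001,"y": -0.001,"z": 0.05,"rx": 0.004,"ry": -0.005,"rz": -0.01,"fingers": 0.06},
  {"x": -0.001,"y": -0.001,"z": 0.1,"rx": 0.004,"ry": -0.005,"rz": -0.01,"fingers": 0.06},
  {"x": -0.001,"y": -0.001,"z": 0.15,"rx": 0.004,"ry": -0.005,"rz": -0.01,"fingers": 0.05},
  {"x": -0.001,"y": -0.001,"z": 0.175,"rx": 0.004,"ry": -0.005,"rz": -0.01,"fingers": 0.05},
  {"x": -0.001,"y": -0.001,"z": 0.194,"rx": 0.004,"ry": -0.005,"rz": -0.01,"fingers": 0.05},
  {"x": -0.001,"y": -0.001,"z": 0.194,"rx": 0.004,"ry": -0.005,"rz": -0.01,"fingers": 0.05},
  {"x": -0.001,"y": -0.001,"z": 0.194,"rx": 0.004,"ry": -0.005,"rz": -0.01,"fingers": 0.01},
  {"x": -0.001,"y": -0.001,"z": 0.194,"rx": 0.004,"ry": -0.005,"rz": -0.01,"fingers": 0.01},
  {"x": -0.001,"y": -0.001,"z": 0.194,"rx": 0.004,"ry": -0.005,"rz": -0.01,"fingers": 0.01},
  {"x": -0.001,"y": -0.001,"z": 0.194,"rx": 0.004,"ry": -0.005,"rz": -0.01,"fingers": 0.01},
  {"x": -0.001,"y": -0.001,"z": 0.194,"rx": 0.004,"ry": -0.005,"rz": -0.01,"fingers": 0.01},
  {"x": -0.001,"y": -0.001,"z": 0.194,"rx": 0.004,"ry": -0.005,"rz": -0.01,"fingers": 0.01},
], newtons=80)

```text
t: 17.2
eef_pos: [454.3, 334.1, 8.6]
ee_rot: [179.9, 0.2, 178.4]
contact_force: [-0.1, -1.2, 6.6]
opening: 20.8
finger_force: 79.2
```

move_arm([
  {"x": 0,"y": 0,"z": -0.01,"rx": 0,"ry": 0,"rz": 0,"fingers": 0.01},
  {"x": 0,"y": 0,"z": -0.03,"rx": 0,"ry": 0,"rz": 0,"fingers": 0.01},
  {"x": 0,"y": 0,"z": -0.06,"rx": 0,"ry": 0,"rz": 0,"fingers": 0.01},
  {"x": 0,"y": 0,"z": -0.1,"rx": 0,"ry": 0,"rz": 0,"fingers": 0.01},
  {"x": 0,"y": 0,"z": -0.14,"rx": 0,"ry": 0,"rz": 0,"fingers": 0.01},
  {"x": 0,"y": 0,"z": -0.18,"rx": 0,"ry": 0,"rz": 0,"fingers": 0.01},
  {"x": 0,"y": 0,"z": -0.2,"rx": 0,"ry": 0,"rz": 0,"fingers": 0.01},
  {"x": 0,"y": 0,"z": -0.2,"rx": 0,"ry": 0,"rz": 0,"fingers": 0.01},
  {"x": 0,"y": 0,"z": -0.2,"rx": 0,"ry": 0,"rz": 0,"fingers": 0.01},
  {"x": 0,"y": 0,"z": -0.2,"rx": 0,"ry": 0,"rz": 0,"fingers": 0.01},
])

```text
t: 18.2
eef_pos: [451.9, 332.5, 204.4]
ee_rot: [-179.8, -0.2, 178.4]
contact_force: [0.3, 0.0, -2.5]
opening: 20.9
finger_force: 78.8
```

Run:
```python
from h import *
u=np.array([np.cos(np.radians(134.4)),np.sin(np.radians(134.4))])
plan((*(S0+u*140).round(1),200,134.4))
a=grab('top','t4');hsv=cv2.cvtColor(a,cv2.COLOR_BGR2HSV);H,S,V=[hsv[:,:,i].astype(int) for i in range(3)]
tc=tcp()[0][:2];x=np.array([np.cos(np.radians(-1.6)),np.sin(np.radians(-1.6))]);n=np.array([-x[1],x[0]])
m=(H>100)&(H<125)&(S>110)&(V>50);m[:,200:]=0;m[:185]=0
q=np.argwhere(m)[:,::-1];print(len(q),q.min(0),q.max(0))
vm=q[:,1].max();c=q[q[:,1]==vm-6][:,0];d=pt('top',c.mean(),vm+.5,210)[:2]-tc;print(d@x,d@n)
```

```text
t 18.2 at [451.9 332.5 204.4] [-179.8   -0.2  178.4] op 20.9
(np.float64(527.0), np.float64(-91.0), 200, 134.4) xyz [-0.0866 -0.4213  0.0054] r [-0.004 -0.002  0.769] rows>= 9
248 [121 185] [131 234]
-101.33355450701217 -2.241629002291696
```

move_arm([
  {"x": -0.009,"y": -0.042,"z": 0,"rx": 0,"ry": 0,"rz": 0.077,"fingers": 0.01},
  {"x": -0.017,"y": -0.084,"z": 0,"rx": 0,"ry": 0,"rz": 0.154,"fingers": 0.01},
  {"x": -0.026,"y": -0.126,"z": 0,"rx": 0,"ry": 0,"rz": 0.231,"fingers": 0.01},
  {"x": -0.035,"y": -0.169,"z": 0,"rx": 0,"ry": 0,"rz": 0.308,"fingers": 0.01},
  {"x": -0.043,"y": -0.211,"z": 0,"rx": 0,"ry": 0,"rz": 0.385,"fingers": 0.01},
  {"x": -0.052,"y": -0.253,"z": 0,"rx": 0,"ry": 0,"rz": 0.462,"fingers": 0.01},
  {"x": -0.061,"y": -0.295,"z": 0,"rx": 0,"ry": 0,"rz": 0.539,"fingers": 0.01},
  {"x": -0.069,"y": -0.337,"z": 0,"rx": -0.002,"ry": -0.001,"rz": 0.616,"fingers": 0.01},
  {"x": -0.078,"y": -0.379,"z": 0.002,"rx": -0.003,"ry": -0.002,"rz": 0.693,"fingers": 0.01},
  {"x": -0.087,"y": -0.421,"z": 0.005,"rx": -0.004,"ry": -0.002,"rz": 0.769,"fingers": 0.01},
  {"x": -0.087,"y": -0.421,"z": 0.005,"rx": -0.004,"ry": -0.002,"rz": 0.769,"fingers": 0.01},
  {"x": -0.087,"y": -0.421,"z": 0.005,"rx": -0.004,"ry": -0.002,"rz": 0.769,"fingers": 0.01},
])

```text
t: 19.45
eef_pos: [527.6, -90.7, 200.0]
ee_rot: [179.9, -0.2, 134.2]
contact_force: [-0.4, -0.2, -3.4]
opening: 21.0
finger_force: 79.1
```

move_arm([
  {"x": 0,"y": 0,"z": 0.02,"rx": 0,"ry": 0,"rz": 0,"fingers": 0.01},
  {"x": 0,"y": 0,"z": 0.04,"rx": 0,"ry": 0,"rz": 0,"fingers": 0.01},
  {"x": 0,"y": 0,"z": 0.06,"rx": 0,"ry": 0,"rz": 0,"fingers": 0.01},
  {"x": 0,"y": 0,"z": 0.06,"rx": 0,"ry": 0,"rz": 0,"fingers": 0.01},
  {"x": 0,"y": 0,"z": 0.06,"rx": 0,"ry": 0,"rz": 0,"fingers": 0.01},
  {"x": 0,"y": 0,"z": 0.06,"rx": 0,"ry": 0,"rz": 0,"fingers": 0.01},
])

```text
t: 20.05
eef_pos: [529.6, -89.1, 143.0]
ee_rot: [179.7, 0.1, 134.5]
contact_force: [0.5, 0.1, -2.7]
opening: 20.9
finger_force: 79.1
```

```bash
cat >> h.py <<'E'
def U(a): return np.array([np.cos(np.radians(a)),np.sin(np.radians(a))])
E
python3 - <<'E'
from h import *
plan((*(S0+U(134.4)*140).round(1),136,134.4))
a=grab('top','t5');s=grab('scene','s5')
cv2.imwrite('pics/c10.png',np.hstack([cv2.resize(a[105:145,300:350],(500,400),interpolation=2),cv2.resize(s[140:180,155:185],(300,400),interpolation=2)]))
E
```

```text
t 20.1 at [529.6 -89.1 143. ] [1.797e+02 1.000e-01 1.345e+02] op 20.9
(np.float64(527.0), np.float64(-91.0), 136, 134.4) xyz [ 0.0005 -0.0032  0.007 ] r [0.005 0.002 0.001] rows>= 1
```

View pics/c10.png

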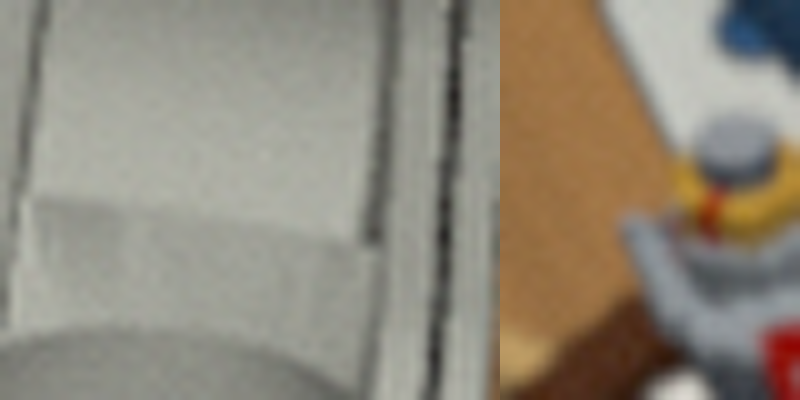

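move_arm([
  {"x": 0,"y": -0.003,"z": 0.007,"rx": 0.005,"ry": 0.002,"rz": 0,"fingers": 0.01},
  {"x": -0.005,"y": -0.003,"z": 0.007,"rx": 0.005,"ry": 0.002,"rz": 0,"fingers": 0.01},
  {"x": -0.01,"y": -0.003,"z": 0.007,"rx": 0.005,"ry": 0.002,"rz": 0,"fingers": 0.01},
  {"x": -0.015,"y": -0.003,"z": 0.007,"rx": 0.005,"ry": 0.002,"rz": 0,"fingers": 0.01},
  {"x": -0.02,"y": -0.003,"z": 0.007,"rx": 0.005,"ry": 0.002,"rz": 0,"fingers": 0.01},
  {"x": -0.02,"y": -0.003,"z": 0.007,"rx": 0.005,"ry": 0.002,"rz": 0,"fingers": 0.01},
  {"x": -0.02,"y": -0.003,"z": 0.007,"rx": 0.005,"ry": 0.002,"rz": 0,"fingers": 0.01},
])

```text
t: 20.85
eef_pos: [540.8, -106.2, 134.8]
ee_rot: [-179.9, -0.1, 134.4]
contact_force: [-0.5, 0.8, -2.7]
opening: 21.2
finger_force: 79.1
```

Run:
```python
from h import *
plan((*(S0+U(134.4)*112).round(1),136,134.4),(*(S0+U(134.4)*73).round(1),136,134.4))
```

```text
t 20.9 at [ 540.8 -106.2  134.8] [-1.799e+02 -1.000e-01  1.344e+02] op 21.2
(np.float64(546.6), np.float64(-111.0), 136, 134.4) xyz [-0.0075  0.0008 -0.0012] r [-0.001 -0.002 -0.001] rows>= 1
(np.float64(573.9), np.float64(-138.8), 136, 134.4) xyz [-0.0464  0.0009 -0.0013] r [-0.001 -0.002 -0.001] rows>= 1
```

move_arm([
  {"x": -0.004,"y": 0.001,"z": 0,"rx": 0,"ry": 0,"rz": 0,"fingers": 0.01},
  {"x": -0.008,"y": 0.001,"z": 0,"rx": 0,"ry": 0,"rz": 0,"fingers": 0.01},
  {"x": -0.012,"y": 0.001,"z": 0,"rx": 0,"ry": 0,"rz": 0,"fingers": 0.01},
  {"x": -0.016,"y": 0.001,"z": 0,"rx": 0,"ry": 0,"rz": 0,"fingers": 0.01},
  {"x": -0.016,"y": 0.001,"z": 0,"rx": 0,"ry": 0,"rz": 0,"fingers": 0.01},
  {"x": -0.016,"y": 0.001,"z": 0,"rx": 0,"ry": 0,"rz": 0,"fingers": 0.01},
])

```text
t: 21.45
eef_pos: [552.6, -116.9, 134.8]
ee_rot: [-179.9, -0.1, 134.4]
contact_force: [0.5, -0.4, -2.3]
opening: 20.6
finger_force: 79.1
```

move_arm([
  {"x": -0.004,"y": 0,"z": 0,"rx": 0,"ry": 0,"rz": 0,"fingers": 0.01},
  {"x": -0.008,"y": 0,"z": 0,"rx": 0,"ry": 0,"rz": 0,"fingers": 0.01},
  {"x": -0.012,"y": 0,"z": 0,"rx": 0,"ry": 0,"rz": 0,"fingers": 0.01},
  {"x": -0.016,"y": 0,"z": 0,"rx": 0,"ry": 0,"rz": 0,"fingers": 0.01},
  {"x": -0.016,"y": 0,"z": 0,"rx": 0,"ry": 0,"rz": 0,"fingers": 0.01},
  {"x": -0.016,"y": 0,"z": 0,"rx": 0,"ry": 0,"rz": 0,"fingers": 0.01},
])

```text
t: 22.05
eef_pos: [564.4, -128.5, 135.0]
ee_rot: [-180.0, -0.0, 134.4]
contact_force: [0.5, -0.2, -3.2]
opening: 21.0
finger_force: 79.1
```

move_arm([
  {"x": -0.004,"y": 0,"z": 0,"rx": 0,"ry": 0,"rz": 0,"fingers": 0.01},
  {"x": -0.008,"y": 0,"z": 0,"rx": 0,"ry": 0,"rz": 0,"fingers": 0.01},
  {"x": -0.011,"y": 0,"z": 0,"rx": 0,"ry": 0,"rz": 0,"fingers": 0.01},
  {"x": -0.014,"y": 0,"z": 0,"rx": 0,"ry": 0,"rz": 0,"fingers": 0.01},
  {"x": -0.014,"y": 0,"z": 0,"rx": 0,"ry": 0,"rz": 0,"fingers": 0.01},
  {"x": -0.014,"y": 0,"z": 0,"rx": 0,"ry": 0,"rz": 0,"fingers": 0.01},
])

```text
t: 22.65
eef_pos: [573.8, -138.3, 134.8]
ee_rot: [-179.9, -0.1, 134.4]
contact_force: [1.7, 1.7, -2.7]
opening: 20.6
finger_force: 79.1
```

Run:
```python
from h import *
plan((*(S0+U(134.4)*73).round(1),135,134.4))
print(tcp()[2]['contact_force'],tcp()[2]['moment'])
```

```text
t 22.6 at [ 573.8 -138.3  134.8] [-1.799e+02 -1.000e-01  1.344e+02] op 20.6
(np.float64(573.9), np.float64(-138.8), 135, 134.4) xyz [-0.0004 -0.0003 -0.0002] r [-0.001 -0.001 -0.   ] rows>= 1
[ 1.66442479  1.72217403 -2.73784093] [ 0.29834241 -0.21749941  0.0767141 ]
```

move_arm([
  {"x": -0.0002,"y": 0.0059,"z": 0,"rx": 0,"ry": 0,"rz": 0.08,"fingers": 0.01},
  {"x": -0.0009,"y": 0.0117,"z": 0,"rx": 0,"ry": 0,"rz": 0.16,"fingers": 0.01},
  {"x": -0.0021,"y": 0.0175,"z": 0,"rx": 0,"ry": 0,"rz": 0.24,"fingers": 0.01},
  {"x": -0.0021,"y": 0.0175,"z": 0,"rx": 0,"ry": 0,"rz": 0.24,"fingers": 0.01},
  {"x": -0.0021,"y": 0.0175,"z": 0,"rx": 0,"ry": 0,"rz": 0.24,"fingers": 0.01},
])

```text
t: 23.15
eef_pos: [587.8, -127.3, 134.8]
ee_rot: [-180.0, -0.1, 120.8]
contact_force: [1.2, 2.5, -2.8]
opening: 20.6
finger_force: 79.2
```

Run:
```python
from h import *
f=134.4-np.degrees(.24);plan((*(S0+U(f)*73.4).round(1),135,f))
print(tcp()[2]['contact_force'],tcp()[2]['moment'])
```

```text
t 23.1 at [ 587.8 -127.3  134.8] [-1.800e+02 -1.000e-01  1.208e+02] op 20.6
(np.float64(587.6), np.float64(-127.9), 135, np.float64(120.64901291686024)) xyz [-0.0004 -0.0005 -0.0002] r [-0.001 -0.001  0.002] rows>= 1
[ 1.19218283  2.45790302 -2.75707114] [ 0.58396832 -0.31966939  0.20612068]
```

move_arm([
  {"x": -0.0002,"y": 0.0059,"z": 0,"rx": 0,"ry": 0,"rz": 0.08,"fingers": 0.01},
  {"x": -0.0009,"y": 0.0117,"z": 0,"rx": 0,"ry": 0,"rz": 0.16,"fingers": 0.01},
  {"x": -0.0021,"y": 0.0175,"z": 0,"rx": 0,"ry": 0,"rz": 0.24,"fingers": 0.01},
  {"x": -0.0037,"y": 0.0231,"z": 0,"rx": 0,"ry": 0,"rz": 0.32,"fingers": 0.01},
  {"x": -0.0037,"y": 0.0231,"z": 0,"rx": 0,"ry": 0,"rz": 0.32,"fingers": 0.01},
  {"x": -0.0037,"y": 0.0231,"z": 0,"rx": 0,"ry": 0,"rz": 0.32,"fingers": 0.01},
])

```text
t: 23.75
eef_pos: [609.4, -118.7, 134.8]
ee_rot: [-179.9, -0.1, 102.4]
contact_force: [1.9, 4.2, -2.3]
opening: 20.6
finger_force: 79.2
```

Run:
```python
from h import *
f=134.4-np.degrees(.56);plan((*(S0+U(f)*73.4).round(1),135,f))
print(tcp()[2]['contact_force'],tcp()[2]['moment'])
a=grab('top','t6');s=grab('scene','s6')
cv2.imwrite('pics/c11.png',np.hstack([cv2.resize(a[105:145,300:350],(500,400),interpolation=2),cv2.resize(s[140:180,155:185],(300,400),interpolation=2)]))
```

```text
t 23.8 at [ 609.4 -118.7  134.8] [-1.799e+02 -1.000e-01  1.024e+02] op 20.6
(np.float64(609.3), np.float64(-119.3), 135, np.float64(102.3143634726739)) xyz [-0.0005 -0.0003 -0.0002] r [-0.001 -0.001  0.002] rows>= 1
[ 1.93255591  4.2117161  -2.33064386] [ 0.69146147 -0.46345571  0.27623139]
```

View pics/c11.png

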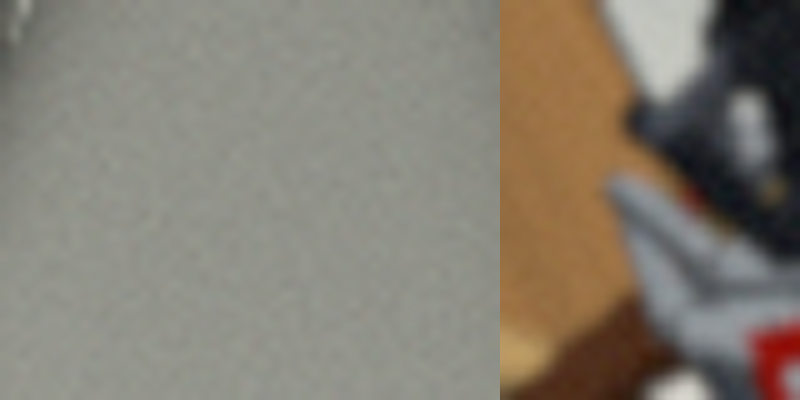

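move_arm([
  {"x": 0.0008,"y": 0.0059,"z": 0,"rx": 0,"ry": 0,"rz": 0.08,"fingers": 0.01},
  {"x": 0.0001,"y": 0.0117,"z": 0,"rx": 0,"ry": 0,"rz": 0.16,"fingers": 0.01},
  {"x": -0.0011,"y": 0.0175,"z": 0,"rx": 0,"ry": 0,"rz": 0.24,"fingers": 0.01},
  {"x": -0.0021,"y": 0.0217,"z": 0,"rx": 0,"ry": 0,"rz": 0.3,"fingers": 0.01},
  {"x": -0.0021,"y": 0.0217,"z": 0,"rx": 0,"ry": 0,"rz": 0.3,"fingers": 0.01},
  {"x": -0.0021,"y": 0.0217,"z": 0,"rx": 0,"ry": 0,"rz": 0.3,"fingers": 0.01},
])

```text
t: 24.45
eef_pos: [631.1, -117.1, 134.8]
ee_rot: [-179.9, 0.1, 85.2]
contact_force: [2.0, 0.2, -3.3]
opening: 20.9
finger_force: 79.2
```

Run:
```python
from h import *
f=134.4-np.degrees(.86);plan((*(S0+U(f)*74.4).round(1),135,f))
print(tcp()[2]['contact_force'],tcp()[2]['moment'])
```

```text
t 24.4 at [ 631.1 -117.1  134.8] [-1.799e+02  1.000e-01  8.520e+01] op 20.9
(np.float64(631.3), np.float64(-116.9), 135, np.float64(85.1256296187492)) xyz [ 0.0002  0.0002 -0.0002] r [-0.001  0.001  0.001] rows>= 1
[ 1.99808873  0.18051555 -3.31597414] [ 0.0271896  -0.58652084  0.32860463]
```

move_arm([
  {"x": 0.0,"y": 0.0022,"z": 0,"rx": 0,"ry": 0,"rz": 0.03,"fingers": 0.01},
  {"x": -0.0001,"y": 0.0044,"z": 0,"rx": 0,"ry": 0,"rz": 0.06,"fingers": 0.01},
  {"x": -0.0001,"y": 0.0044,"z": 0,"rx": 0,"ry": 0,"rz": 0.06,"fingers": 0.01},
  {"x": -0.0001,"y": 0.0044,"z": 0,"rx": 0,"ry": 0,"rz": 0.06,"fingers": 0.01},
])

```text
t: 24.85
eef_pos: [635.3, -117.5, 134.9]
ee_rot: [-179.9, 0.1, 81.7]
contact_force: [2.4, -0.7, -3.5]
opening: 20.6
finger_force: 79.2
```

move_arm([
  {"x": 0.0,"y": 0.0022,"z": 0,"rx": 0,"ry": 0,"rz": 0.03,"fingers": 0.01},
  {"x": -0.0001,"y": 0.0037,"z": 0,"rx": 0,"ry": 0,"rz": 0.05,"fingers": 0.01},
  {"x": -0.0001,"y": 0.0037,"z": 0,"rx": 0,"ry": 0,"rz": 0.05,"fingers": 0.01},
  {"x": -0.0001,"y": 0.0037,"z": 0,"rx": 0,"ry": 0,"rz": 0.05,"fingers": 0.01},
])

```text
t: 25.25
eef_pos: [638.9, -118.0, 134.7]
ee_rot: [-179.9, 0.1, 78.8]
contact_force: [2.5, -1.5, -3.0]
opening: 20.8
finger_force: 79.3
```

Run:
```python
from h import *
f=134.4-np.degrees(.97);plan((*(S0+U(f)*74.4).round(1),135,f))
print(tcp()[2]['contact_force'],tcp()[2]['moment'])
```

```text
t 25.2 at [ 638.9 -118.   134.7] [-1.799e+02  1.000e-01  7.880e+01] op 20.8
(np.float64(639.4), np.float64(-118.0), 135, np.float64(78.82309387231015)) xyz [ 0.0001  0.0005 -0.0003] r [-0.002  0.001 -0.   ] rows>= 1
[ 2.54132988 -1.48235966 -3.02453268] [-0.45541854 -0.43793982  0.40652348]
```

move_arm([
  {"x": 0.0,"y": 0.0022,"z": 0,"rx": 0,"ry": 0,"rz": 0.03,"fingers": 0.01},
  {"x": -0.0001,"y": 0.0044,"z": 0,"rx": 0,"ry": 0,"rz": 0.06,"fingers": 0.01},
  {"x": -0.0001,"y": 0.0044,"z": 0,"rx": 0,"ry": 0,"rz": 0.06,"fingers": 0.01},
  {"x": -0.0001,"y": 0.0044,"z": 0,"rx": 0,"ry": 0,"rz": 0.06,"fingers": 0.01},
])

```text
t: 25.65
eef_pos: [643.3, -118.9, 134.7]
ee_rot: [-179.9, 0.1, 75.3]
contact_force: [2.8, -3.4, -2.8]
opening: 20.9
finger_force: 79.2
```

Run:
```python
from h import *
f=134.4-np.degrees(1.03);plan((*(S0+U(f)*74.4).round(1),135,f))
print(tcp()[2]['contact_force'],tcp()[2]['moment'])
s=np.mean([grab('scene').astype(float) for _ in range(4)],axis=0).astype(np.uint8)
cv2.imwrite('pics/c12.png',cv2.resize(s[145:185,155:195],(600,600),interpolation=2))
```

```text
t 25.6 at [ 643.3 -118.9  134.7] [-1.799e+02  1.000e-01  7.530e+01] op 20.9
(np.float64(643.8), np.float64(-119.0), 135, np.float64(75.38534710152521)) xyz [ 0.      0.0005 -0.0003] r [-0.002  0.001 -0.001] rows>= 1
[ 2.79943933 -3.40639263 -2.8023119 ] [-0.73061818 -0.34729601  0.33544475]
```

View pics/c12.png

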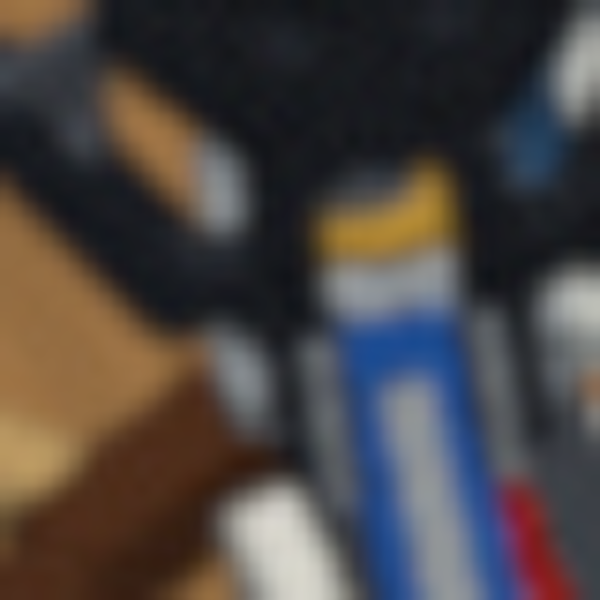

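move_arm([
  {"x": 0.0003,"y": 0.0022,"z": 0,"rx": 0,"ry": 0,"rz": 0.03,"fingers": 0.01},
  {"x": 0.0003,"y": 0.0037,"z": 0,"rx": 0,"ry": 0,"rz": 0.05,"fingers": 0.01},
  {"x": 0.0003,"y": 0.0037,"z": 0,"rx": 0,"ry": 0,"rz": 0.05,"fingers": 0.01},
  {"x": 0.0003,"y": 0.0037,"z": 0,"rx": 0,"ry": 0,"rz": 0.05,"fingers": 0.01},
])

```text
t: 26.25
eef_pos: [646.8, -119.6, 134.6]
ee_rot: [-179.9, 0.1, 72.5]
contact_force: [0.9, -5.1, -3.1]
opening: 20.8
finger_force: 79.3
```

Run:
```python
from h import *
f=134.4-np.degrees(1.08);plan((*(S0+U(f)*74.4).round(1),135,f))
print(tcp()[2]['contact_force'],tcp()[2]['moment'])
```

```text
t 26.2 at [ 646.8 -119.6  134.6] [-1.799e+02  1.000e-01  7.250e+01] op 20.8
(np.float64(647.3), np.float64(-120.0), 135, np.float64(72.52055812587109)) xyz [-0.0002  0.0006 -0.0004] r [-0.002  0.001 -0.001] rows>= 1
[ 0.85041763 -5.07120177 -3.14686311] [-1.09751767 -0.28751786  0.3859907 ]
```

move_arm([
  {"x": -0.0008,"y": 0.0022,"z": 0,"rx": 0,"ry": 0,"rz": 0.03,"fingers": 0.01},
  {"x": -0.001,"y": 0.0037,"z": 0,"rx": 0,"ry": 0,"rz": 0.05,"fingers": 0.01},
  {"x": -0.001,"y": 0.0037,"z": 0,"rx": 0,"ry": 0,"rz": 0.05,"fingers": 0.01},
  {"x": -0.001,"y": 0.0037,"z": 0,"rx": 0,"ry": 0,"rz": 0.05,"fingers": 0.01},
])

```text
t: 26.65
eef_pos: [650.3, -120.9, 134.6]
ee_rot: [-179.9, 0.0, 69.6]
contact_force: [1.7, -2.0, -2.5]
opening: 20.6
finger_force: 79.3
```

Run:
```python
from h import *
f=134.4-np.degrees(1.13);plan((*(S0+U(f)*74.4).round(1),135,f))
print(tcp()[2]['contact_force'],tcp()[2]['moment'])
```

```text
t 26.6 at [ 650.3 -120.9  134.6] [-179.9    0.    69.6] op 20.6
(np.float64(650.9), np.float64(-121.2), 135, np.float64(69.65576915021698)) xyz [-0.0001  0.0007 -0.0004] r [-0.002  0.    -0.   ] rows>= 1
[ 1.70209701 -1.99352938 -2.47336265] [-0.56615174 -0.29663148  0.35105906]
```

Run:
```python
from h import *
a=grab('top','t7');s=grab('scene','s7')
def red(im):
    hsv=cv2.cvtColor(im,cv2.COLOR_BGR2HSV);H,S,V=[hsv[:,:,i].astype(int) for i in range(3)];return ((H<8)|(H>172))&(S>120)&(V>50)
for n in('t3','t6','t7'):
    m=red(cv2.imread(f'pics/{n}.png'));o=[]
    for u in range(264,300,4):
        c=np.where(m[105:140,u])[0]+105;o.append((u,c.mean().round(1),len(c)) if len(c) else (u,0,0))
    q=np.argwhere(m[105:140,240:320]);print(n,o,q[:,1].min()+240)
for P in [(680,-60,120)]: print(pix('scene',P))
A=np.vstack([cv2.resize(a[100:140,250:350],(750,300),interpolation=2),cv2.resize(s[150:190,140:240],(750,300),interpolation=2)]);cv2.imwrite('pics/c13.png',A)
```

```text
t3 [(264, 0, 0), (268, np.float64(122.0), 9), (272, np.float64(122.0), 4), (276, np.float64(122.5), 10), (280, np.float64(123.4), 5), (284, np.float64(123.4), 5), (288, np.float64(123.5), 4), (292, np.float64(124.4), 5), (296, np.float64(124.4), 5)] 267
t6 [(264, 0, 0), (268, np.float64(119.0), 9), (272, np.float64(119.5), 6), (276, np.float64(120.0), 9), (280, np.float64(119.6), 5), (284, np.float64(121.4), 5), (288, np.float64(122.4), 5), (292, np.float64(122.4), 5), (296, 0, 0)] 267
t7 [(264, 0, 0), (268, np.float64(119.0), 9), (272, np.float64(119.5), 6), (276, np.float64(120.0), 9), (280, np.float64(119.6), 5), (284, np.float64(121.4), 5), (288, np.float64(121.5), 4), (292, 0, 0), (296, 0, 0)] 267
[178.4 197.6]
```

move_arm([
  {"x": 0,"y": 0.0022,"z": 0,"rx": 0,"ry": 0,"rz": 0.03,"fingers": 0.01},
  {"x": -0.0003,"y": 0.0037,"z": 0,"rx": 0,"ry": 0,"rz": 0.05,"fingers": 0.01},
  {"x": -0.0003,"y": 0.0037,"z": 0,"rx": 0,"ry": 0,"rz": 0.05,"fingers": 0.01},
  {"x": -0.0003,"y": 0.0037,"z": 0,"rx": 0,"ry": 0,"rz": 0.05,"fingers": 0.01},
])

```text
t: 27.15
eef_pos: [653.7, -122.3, 134.7]
ee_rot: [-179.9, -0.0, 66.8]
contact_force: [1.4, -1.1, -2.9]
opening: 20.5
finger_force: 79.3
```

Run:
```python
from h import *
f=134.4-np.degrees(1.18);plan((*(S0+U(f)*74.4).round(1),135,f))
print(tcp()[2]['contact_force'],tcp()[2]['moment'])
```

```text
t 27.1 at [ 653.7 -122.3  134.7] [-179.9   -0.    66.8] op 20.5
(np.float64(654.3), np.float64(-122.6), 135, np.float64(66.79098017456286)) xyz [-0.      0.0007 -0.0003] r [-0.002 -0.    -0.   ] rows>= 1
[ 1.36839277 -1.12359778 -2.88891087] [-0.16387982 -0.37410867  0.41633578]
```

move_arm([
  {"x": 0,"y": 0.0022,"z": 0,"rx": 0,"ry": 0,"rz": 0.03,"fingers": 0.01},
  {"x": -0.0003,"y": 0.0037,"z": 0,"rx": 0,"ry": 0,"rz": 0.05,"fingers": 0.01},
  {"x": -0.0003,"y": 0.0037,"z": 0,"rx": 0,"ry": 0,"rz": 0.05,"fingers": 0.01},
  {"x": -0.0003,"y": 0.0037,"z": 0,"rx": 0,"ry": 0,"rz": 0.05,"fingers": 0.01},
])

```text
t: 27.55
eef_pos: [656.7, -123.8, 134.5]
ee_rot: [-179.8, -0.0, 63.9]
contact_force: [1.0, 2.2, -2.0]
opening: 20.5
finger_force: 79.4
```

Run:
```python
from h import *
f=134.4-np.degrees(1.23);plan((*(S0+U(f)*74.4).round(1),135,f))
p,R,s=tcp();F=s['contact_force'];d=(p[:2]-S0)/1000;print(F,s['moment'],'Tz',s['moment'][2]+d[0]*F[1]-d[1]*F[0])
```

```text
t 27.6 at [ 656.7 -123.8  134.5] [-179.8   -0.    63.9] op 20.5
(np.float64(657.7), np.float64(-124.2), 135, np.float64(63.926191198908754)) xyz [ 0.0001  0.001  -0.0005] r [-0.003 -0.    -0.   ] rows>= 1
[ 1.04468282  2.24288057 -1.99205341] [ 0.3161365  -0.13515522  0.50698869] Tz 0.5079867678718961
```

move_arm([
  {"x": 0,"y": 0.0015,"z": 0,"rx": 0,"ry": 0,"rz": 0.02,"fingers": 0.01},
  {"x": -0.0003,"y": 0.003,"z": 0,"rx": 0,"ry": 0,"rz": 0.04,"fingers": 0.01},
  {"x": -0.0003,"y": 0.003,"z": 0,"rx": 0,"ry": 0,"rz": 0.04,"fingers": 0.01},
  {"x": -0.0003,"y": 0.003,"z": 0,"rx": 0,"ry": 0,"rz": 0.04,"fingers": 0.01},
])

```text
t: 27.95
eef_pos: [659.1, -125.4, 134.5]
ee_rot: [-179.8, 0.0, 61.6]
contact_force: [-0.8, 3.5, -2.3]
opening: 20.3
finger_force: 79.5
```

Run:
```python
from h import *
f=134.4-np.degrees(1.27);plan((*(S0+U(f)*74.4).round(1),135,f))
p,R,s=tcp();F=s['contact_force'];d=(p[:2]-S0)/1000;print(F,s['moment'],'Tz',s['moment'][2]+d[0]*F[1]-d[1]*F[0])
```

```text
t 27.9 at [ 659.1 -125.4  134.5] [-179.8    0.    61.6] op 20.3
(np.float64(660.3), np.float64(-125.5), 135, np.float64(61.63436001838545)) xyz [ 0.0005  0.0011 -0.0005] r [-0.003  0.    -0.   ] rows>= 1
[-0.78125408  3.45837223 -2.30047137] [0.82648505 0.19886968 0.59159034] Tz 0.7606271074257972
```

move_arm([
  {"x": 0,"y": 0.0015,"z": 0,"rx": 0,"ry": 0,"rz": 0.02,"fingers": 0.01},
  {"x": -0.0003,"y": 0.003,"z": 0,"rx": 0,"ry": 0,"rz": 0.04,"fingers": 0.01},
  {"x": -0.0003,"y": 0.003,"z": 0,"rx": 0,"ry": 0,"rz": 0.04,"fingers": 0.01},
  {"x": -0.0003,"y": 0.003,"z": 0,"rx": 0,"ry": 0,"rz": 0.04,"fingers": 0.01},
])

```text
t: 28.35
eef_pos: [661.6, -126.9, 134.4]
ee_rot: [-179.8, -0.0, 59.3]
contact_force: [-1.9, 5.2, -1.7]
opening: 21.0
finger_force: 79.6
```

Run:
```python
from h import *
f=134.4-np.degrees(1.31);plan((*(S0+U(f)*74.4).round(1),135,f))
p,R,s=tcp();F=s['contact_force'];d=(p[:2]-S0)/1000;print(F,s['moment'],'Tz',s['moment'][2]+d[0]*F[1]-d[1]*F[0])
a=grab('top','t8');sc=grab('scene','s8')
def red(im):
    hsv=cv2.cvtColor(im,cv2.COLOR_BGR2HSV);H,S,V=[hsv[:,:,i].astype(int) for i in range(3)];return ((H<8)|(H>172))&(S>120)&(V>50),(H>100)&(H<125)&(S>110)&(V>50)
m,b=red(a);print([np.where(m[105:140,u])[0].mean()+105 for u in (268,272,276,280)])
m,b=red(sc)
q=np.argwhere(b[150:300,150:240])+[150,150];print(len(q),cv2.fitLine(q[:,::-1].astype(np.float32),2,0,.01,.01).ravel())
q=np.argwhere(m[140:240,150:240])+[140,150];print(len(q),cv2.fitLine(q[:,::-1].astype(np.float32),2,0,.01,.01).ravel())
cv2.imwrite('pics/c14.png',cv2.resize(sc[140:215,150:250],(800,600),interpolation=2))
```

```text
t 28.4 at [ 661.6 -126.9  134.4] [-179.8   -0.    59.3] op 21.0
(np.float64(662.9), np.float64(-127.0), 135, np.float64(59.34252883786216)) xyz [ 0.0006  0.0012 -0.0006] r [-0.003 -0.    -0.001] rows>= 1
[-1.87725156  5.19345801 -1.73709311] [1.09829967 0.35048513 0.60524259] Tz 0.9155356687216029
[np.float64(119.0), np.float64(119.5), np.float64(120.0), np.float64(119.6)]
227 [  0.64745253  -0.76210576 176.51541    183.34361   ]
231 [  0.4016449   0.9157955 190.23376   191.32034  ]
```

View pics/c14.png

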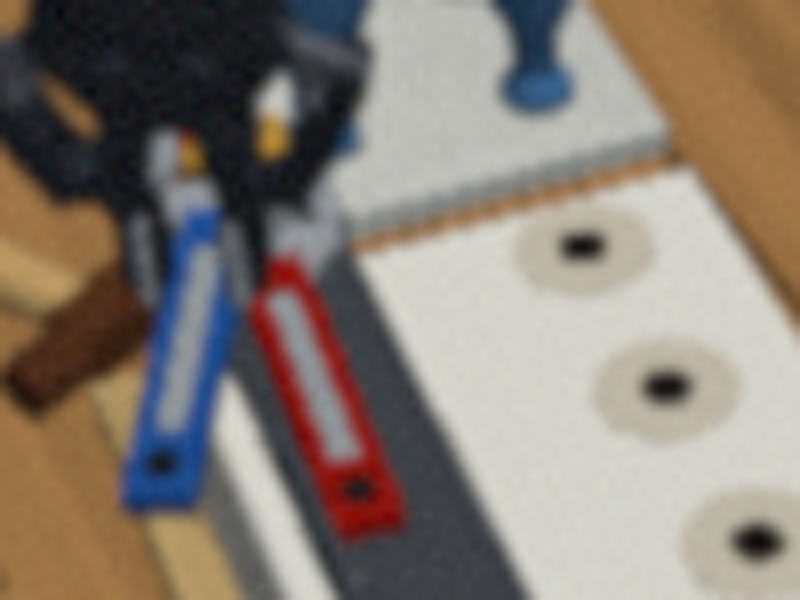

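Run:
```python
from h import *
for n in ('scene0','s5','s6','s8'):
    im=cv2.imread(f'pics/{n}.png');hsv=cv2.cvtColor(im,cv2.COLOR_BGR2HSV);H,S,V=[hsv[:,:,i].astype(int) for i in range(3)]
    m=((H<9)|(H>170))&(S>90)&(V>50);m[:,:165]=0;m[:,187:]=0;m[:150]=0;m[172:]=0
    q=np.argwhere(m)[:,::-1];print(n,q.tolist())
    for p in q[:8]:
        o=[]
        for z in (142,136,118):
            d=pt('scene',*p,z)[:2]-S0;o.append((z,np.hypot(*d).round(0),np.degrees(np.arctan2(d[1],d[0])).round(0)))
        print('  ',p,o)
```

```text
scene0 [[176, 158], [175, 163], [176, 163]]
   [176 158] [(142, np.float64(9.0), np.float64(23.0)), (136, np.float64(7.0), np.float64(-32.0)), (118, np.float64(26.0), np.float64(-91.0))]
   [175 163] [(142, np.float64(29.0), np.float64(51.0)), (136, np.float64(23.0), np.float64(43.0)), (118, np.float64(12.0), np.float64(-31.0))]
   [176 163] [(142, np.float64(29.0), np.float64(56.0)), (136, np.float64(22.0), np.float64(50.0)), (118, np.float64(9.0), np.float64(-31.0))]
s5 [[176, 158], [175, 163], [176, 163]]
   [176 158] [(142, np.float64(9.0), np.float64(23.0)), (136, np.float64(7.0), np.float64(-32.0)), (118, np.float64(26.0), np.float64(-91.0))]
   [175 163] [(142, np.float64(29.0), np.float64(51.0)), (136, np.float64(23.0), np.float64(43.0)), (118, np.float64(12.0), np.float64(-31.0))]
   [176 163] [(142, np.float64(29.0), np.float64(56.0)), (136, np.float64(22.0), np.float64(50.0)), (118, np.float64(9.0), np.float64(-31.0))]
s6 [[174, 159], [174, 160], [175, 160], [168, 171]]
   [174 159] [(142, np.float64(15.0), np.float64(19.0)), (136, np.float64(13.0), np.float64(-11.0)), (118, np.float64(25.0), np.float64(-76.0))]
   [174 160] [(142, np.float64(18.0), np.float64(29.0)), (136, np.float64(14.0), np.float64(7.0)), (118, np.float64(22.0), np.float64(-69.0))]
   [175 160] [(142, np.float64(17.0), np.float64(37.0)), (136, np.float64(12.0), np.float64(15.0)), (118, np.float64(20.0), np.float64(-74.0))]
   [168 171] [(142, np.float64(65.0), np.float64(44.0)), (136, np.float64(59.0), np.float64(40.0)), (118, np.float64(43.0), np.float64(23.0))]
s8 [[173, 156]]
   [173 156] [(142, np.float64(15.0), np.float64(-36.0)), (136, np.float64(19.0), np.float64(-58.0)), (118, np.float64(39.0), np.float64(-84.0))]
```

move_arm([
  {"x": -0.0002,"y": -0.0052,"z": 0,"rx": 0,"ry": 0,"rz": -0.07,"fingers": 0.01},
  {"x": -0.0005,"y": -0.0089,"z": 0,"rx": 0,"ry": 0,"rz": -0.12,"fingers": 0.01},
  {"x": -0.0005,"y": -0.0089,"z": 0,"rx": 0,"ry": 0,"rz": -0.12,"fingers": 0.01},
  {"x": -0.0005,"y": -0.0089,"z": 0,"rx": 0,"ry": 0,"rz": -0.12,"fingers": 0.01},
])

```text
t: 28.85
eef_pos: [655.0, -123.6, 135.0]
ee_rot: [180.0, -0.0, 66.1]
contact_force: [3.1, 4.0, -3.9]
opening: 20.6
finger_force: 79.2
```

Run:
```python
from h import *
plan((*(S0+U(66.2)*74).round(1),134.5,66.2))
p,R,s=tcp();F=s['contact_force'];d=(p[:2]-S0)/1000;print(F,s['moment'],'Tz',s['moment'][2]+d[0]*F[1]-d[1]*F[0])
```

```text
t 28.9 at [ 655.  -123.6  135. ] [180.   -0.   66.1] op 20.6
(np.float64(654.9), np.float64(-123.3), 134.5, 66.2) xyz [ 0.0003 -0.0002  0.0005] r [ 0.    -0.001 -0.002] rows>= 1
[ 3.06841861  3.99401871 -3.94684553] [ 0.85236155 -0.6302436   0.06239363] Tz -0.024596017012763205
```

move_arm([
  {"x": 0.0012,"y": 0,"z": 0,"rx": 0,"ry": 0,"rz": 0,"fingers": 0.01},
  {"x": 0.0012,"y": 0,"z": -0.004,"rx": 0,"ry": 0,"rz": 0,"fingers": 0.01},
  {"x": 0.0012,"y": 0,"z": -0.008,"rx": 0,"ry": 0,"rz": 0,"fingers": 0.01},
  {"x": 0.0012,"y": 0,"z": -0.012,"rx": 0,"ry": 0,"rz": 0,"fingers": 0.01},
  {"x": 0.0012,"y": 0,"z": -0.016,"rx": 0,"ry": 0,"rz": 0,"fingers": 0.01},
  {"x": 0.0012,"y": 0,"z": -0.025,"rx": 0,"ry": 0,"rz": 0,"fingers": 0.01},
  {"x": 0.0012,"y": 0,"z": -0.04,"rx": 0,"ry": 0,"rz": 0,"fingers": 0.01},
  {"x": 0.0012,"y": 0,"z": -0.06,"rx": 0,"ry": 0,"rz": 0,"fingers": 0.01},
  {"x": 0.0012,"y": 0,"z": -0.075,"rx": 0,"ry": 0,"rz": 0,"fingers": 0.01},
  {"x": 0.0012,"y": 0,"z": -0.075,"rx": 0,"ry": 0,"rz": 0,"fingers": 0.01},
  {"x": 0.0012,"y": 0,"z": -0.075,"rx": 0,"ry": 0,"rz": 0,"fingers": 0.01},
])

```text
t: 29.95
eef_pos: [654.9, -122.5, 211.2]
ee_rot: [180.0, -0.0, 66.2]
contact_force: [0.3, 0.4, -3.9]
opening: 20.8
finger_force: 79.6
```

Run:
```python
from h import *
plan((500,100,215,140),(456,332,200,178.4))
print(pt('top',245.8,80,60),pt('top',245,68,130))
```

```text
t 29.9 at [ 654.9 -122.5  211.2] [180.   -0.   66.2] op 20.8
(500, 100, 215, 140) xyz [ 0.141  -0.2316 -0.0039] r [ 1.000e-03  0.000e+00 -1.288e+00] rows>= 9
(456, 332, 200, 178.4) xyz [ 0.3355 -0.3655  0.011 ] r [ 0.     0.    -1.959] rows>= 14
[780.8  39.2  60. ] [788.9  38.1 130. ]
```

move_arm([
  {"x": 0.02,"y": -0.03,"z": 0,"rx": 0,"ry": 0,"rz": -0.13,"fingers": 0.01},
  {"x": 0.03,"y": -0.055,"z": 0,"rx": 0,"ry": 0,"rz": -0.26,"fingers": 0.01},
  {"x": 0.045,"y": -0.08,"z": 0,"rx": 0,"ry": 0,"rz": -0.39,"fingers": 0.01},
  {"x": 0.06,"y": -0.105,"z": 0,"rx": 0,"ry": 0,"rz": -0.52,"fingers": 0.01},
  {"x": 0.075,"y": -0.13,"z": 0,"rx": 0,"ry": 0,"rz": -0.65,"fingers": 0.01},
  {"x": 0.09,"y": -0.155,"z": 0,"rx": 0,"ry": 0,"rz": -0.78,"fingers": 0.01},
  {"x": 0.105,"y": -0.18,"z": 0,"rx": 0,"ry": 0,"rz": -0.91,"fingers": 0.01},
  {"x": 0.12,"y": -0.205,"z": 0,"rx": 0,"ry": 0,"rz": -1.04,"fingers": 0.01},
  {"x": 0.13,"y": -0.22,"z": 0,"rx": 0,"ry": 0,"rz": -1.17,"fingers": 0.01},
  {"x": 0.141,"y": -0.232,"z": -0.004,"rx": 0,"ry": 0,"rz": -1.288,"fingers": 0.01},
  {"x": 0.141,"y": -0.232,"z": -0.004,"rx": 0,"ry": 0,"rz": -1.288,"fingers": 0.01},
])

```text
t: 31.05
eef_pos: [497.8, 101.7, 213.9]
ee_rot: [-179.9, -0.2, 140.2]
contact_force: [0.6, -0.1, -3.0]
opening: 20.7
finger_force: 79.7
```

Run:
```python
from h import *
def avg(n): return np.mean([grab(n).astype(float) for _ in range(6)],axis=0)
S=avg('scene');T=avg('top');cv2.imwrite('pics/s9.png',S);cv2.imwrite('pics/t9.png',T)
for n,im,r in(('scene',S,(150,175,165,192)),('top',T,(110,135,322,345))):
    R=im[:,:,2]-np.maximum(im[:,:,1],im[:,:,0]);sub=R[r[0]:r[1],r[2]:r[3]]
    q=np.argwhere(sub>35)+[r[0],r[2]]
    print(n,[(int(u),int(v),int(R[v,u])) for v,u in q])
print('scene nut pixels');
for a in (47,30,10,-5,-15,-25,-35): print(a,pix('scene',(*(S0+U(a)*19),141)),pix('scene',(*(S0+U(a)*22),118)),pix('top',(*(S0+U(a)*15),142.5)))
plan((456,332,200,178.4))
```

```text
scene [(165, 150, 42), (166, 150, 44), (167, 150, 44), (168, 150, 38), (165, 151, 42), (166, 151, 43), (167, 151, 44), (168, 151, 42), (165, 152, 42), (166, 152, 43), (167, 152, 43), (168, 152, 44), (169, 152, 38), (165, 153, 42), (166, 153, 42), (167, 153, 43), (168, 153, 44), (169, 153, 42), (165, 154, 42), (166, 154, 42), (167, 154, 42), (168, 154, 43), (169, 154, 43), (170, 154, 38), (165, 155, 42), (166, 155, 42), (167, 155, 42), (168, 155, 42), (169, 155, 43), (170, 155, 41), (165, 156, 42), (166, 156, 42), (167, 156, 42), (168, 156, 42), (169, 156, 42), (170, 156, 43), (171, 156, 44), (172, 156, 47), (173, 156, 46), (183, 156, 36), (184, 156, 36), (165, 157, 43), (166, 157, 42), (167, 157, 42), (168, 157, 41), (169, 157, 43), (170, 157, 42), (171, 157, 49), (172, 157, 65), (173, 157, 73), (174, 157, 53), (183, 157, 39), (184, 157, 41), (165, 158, 42), (166, 158, 42), (167, 158, 42), (168, 158, 43), (169, 158, 42), (170, 158, 41), (171, 158, 45), (172, 158, 57), (173, 158, 63), (174, 158, 52), (183, 158, 41), (184, 158, 42), (165, 159, 44), (166, 159, 43), (167, 159, 41), (168,
[... 1231 characters left out ...]
 98), (188, 174, 51)]
top [(334, 118, 37), (335, 118, 79), (336, 118, 39), (335, 119, 43)]
scene nut pixels
47 [175.8 160.9] [176.4 168. ] [329.2 120.7]
30 [174.  160.4] [174.4 167.4] [330.5 119.6]
10 [172.4 159.4] [172.5 166.3] [332.3 118.9]
-5 [171.7 158.4] [171.7 165.1] [333.8 118.8]
-15 [171.4 157.7] [171.4 164.3] [334.8 119. ]
-25 [171.4 157. ] [171.4 163.4] [335.8 119.3]
-35 [171.6 156.2] [171.6 162.6] [336.6 119.7]
t 31.6 at [499.4  99.8 213.9] [-1.799e+02 -1.000e-01  1.400e+02] op 20.6
(456, 332, 200, 178.4) xyz [0.1826 0.1498 0.0141] r [-0.001 -0.002 -0.671] rows>= 5[ WARN:0@2.866] global loadsave.cpp:1063 imwrite_ Unsupported depth image for selected encoder is fallbacked to CV_8U.
```

```bash
python3 - <<'E' 2>/dev/null
from h import *
for a in (10,0,-5,-10,-15,-20,-25,-30): print(a,pix('scene',(*(S0+U(a)*20.8),126)),pix('scene',(*(S0+U(a)*18.5),138)))
a=cv2.imread('pics/s9.png').astype(int)
a0=cv2.imread('pics/scene0.png').astype(int)
for im in(a,a0):
    for v in range(156,170): print(v,[int(im[v,u,2]-im[v,u,1]) for u in range(168,180)],[int(im[v,u,1]-im[v,u,0]) for u in range(168,180)])
    print()
E
```

```text
10 [172.5 163.9] [172.7 160.2]
0 [171.9 163.2] [172.2 159.6]
-5 [171.7 162.8] [172.  159.2]
-10 [171.6 162.4] [171.8 158.9]
-15 [171.5 162. ] [171.7 158.6]
-20 [171.4 161.6] [171.7 158.2]
-25 [171.4 161.2] [171.7 157.8]
-30 [171.5 160.8] [171.8 157.5]
156 [43, 42, 44, 44, 48, 46, 31, 5, -5, -5, -4, -5] [47, 47, 47, 48, 50, 47, 25, 1, -5, -5, -5, -6]
157 [42, 43, 43, 49, 66, 73, 54, 20, 1, -4, -5, -3] [47, 47, 48, 50, 49, 50, 33, 11, -2, -6, -5, -5]
158 [43, 42, 42, 46, 57, 64, 52, 31, 17, 9, 7, 8] [47, 47, 48, 46, 48, 60, 59, 44, 24, 10, 8, 13]
159 [41, 43, 41, 39, 39, 44, 43, 37, 30, 25, 24, 27] [44, 45, 46, 42, 49, 69, 80, 74, 59, 46, 43, 49]
160 [29, 34, 39, 36, 33, 34, 35, 36, 36, 37, 37, 40] [25, 32, 40, 36, 38, 59, 78, 80, 77, 75, 76, 78]
161 [10, 18, 28, 37, 43, 35, 29, 29, 33, 35, 38, 40] [5, 12, 24, 24, 20, 41, 58, 66, 70, 75, 81, 83]
162 [-4, 1, 10, 29, 47, 37, 23, 22, 27, 28, 31, 31] [-4, 0, 5, 6, 9, 23, 39, 51, 55, 61, 65, 68]
163 [-7, -7, -4, 6, 20, 18, 14, 16, 20, 22, 24, 26] [-5, -5, -3, -4, 1, 10, 22, 33, 38, 42, 46, 50]
164 [-2, -7, -7, -3, 1, 1, 1, 6, 10, 11, 14, 16
[... 1230 characters left out ...]
, 33, 58, 65, 68]
163 [32, 18, 5, 10, 24, 20, 21, 40, 48, 31, 24, 25] [34, 12, -2, -3, 1, 14, 18, 9, 16, 38, 45, 51]
164 [36, 17, -2, 3, 11, 6, 10, 21, 23, 19, 17, 17] [36, 12, -5, -5, -2, 1, 2, 1, 3, 13, 24, 29]
165 [39, 20, 3, 6, 13, 2, -1, 1, 3, 3, 1, 6] [40, 22, -2, -7, -4, -1, -3, -5, -3, -1, 3, 8]
166 [41, 30, 11, 6, 15, 11, -2, -6, -2, -6, -6, -3] [43, 26, 5, -6, -1, -1, 0, -4, -3, -3, -2, 1]
167 [43, 35, 18, 6, 17, 20, 4, -6, -5, -5, -4, -6] [43, 38, 17, -1, -5, -2, 0, -2, -1, -3, -3, -2]
168 [39, 38, 27, 10, 7, 12, 3, -5, -6, -3, -6, -5] [43, 42, 25, 3, -4, -4, -5, -1, -4, -3, -3, -3]
169 [36, 36, 33, 15, 2, 1, -2, -5, -7, -3, -3, -7] [32, 38, 31, 11, -5, -3, -3, -3, -2, -3, -5, -2]
```

move_arm([
  {"x": 0.035,"y": 0.03,"z": 0.003,"rx": 0,"ry": -0.002,"rz": -0.13,"fingers": 0.01},
  {"x": 0.07,"y": 0.058,"z": 0.005,"rx": 0,"ry": -0.002,"rz": -0.26,"fingers": 0.01},
  {"x": 0.105,"y": 0.086,"z": 0.008,"rx": 0,"ry": -0.002,"rz": -0.39,"fingers": 0.01},
  {"x": 0.14,"y": 0.115,"z": 0.011,"rx": 0,"ry": -0.002,"rz": -0.52,"fingers": 0.01},
  {"x": 0.165,"y": 0.135,"z": 0.013,"rx": 0,"ry": -0.002,"rz": -0.62,"fingers": 0.01},
  {"x": 0.183,"y": 0.15,"z": 0.014,"rx": 0,"ry": -0.002,"rz": -0.671,"fingers": 0.01},
  {"x": 0.183,"y": 0.15,"z": 0.014,"rx": 0,"ry": -0.002,"rz": -0.671,"fingers": 0.01},
  {"x": 0.183,"y": 0.15,"z": 0.05,"rx": 0,"ry": -0.002,"rz": -0.671,"fingers": 0.01},
  {"x": 0.183,"y": 0.15,"z": 0.1,"rx": 0,"ry": -0.002,"rz": -0.671,"fingers": 0.01},
  {"x": 0.183,"y": 0.15,"z": 0.15,"rx": 0,"ry": -0.002,"rz": -0.671,"fingers": 0.01},
  {"x": 0.183,"y": 0.15,"z": 0.15,"rx": 0,"ry": -0.002,"rz": -0.671,"fingers": 0.01},
  {"x": 0.183,"y": 0.15,"z": 0.15,"rx": 0,"ry": -0.002,"rz": -0.671,"fingers": 0.01},
])

```text
t: 32.85
eef_pos: [455.0, 331.7, 64.0]
ee_rot: [-179.9, -0.1, 178.4]
contact_force: [-0.1, 0.7, -2.4]
opening: 20.6
finger_force: 79.8
```

Run:
```python
from h import *
plan((456,332,9,178.4))
```

```text
t 32.9 at [455.  331.7  64. ] [-1.799e+02 -1.000e-01  1.784e+02] op 20.6
(456, 332, 9, 178.4) xyz [-0.0011  0.0004  0.055 ] r [-0.002 -0.002 -0.   ] rows>= 2
```

move_arm([
  {"x": 0,"y": 0,"z": 0.03,"rx": 0,"ry": 0,"rz": 0,"fingers": 0.01},
  {"x": 0,"y": 0,"z": 0.045,"rx": 0,"ry": 0,"rz": 0,"fingers": 0.01},
  {"x": 0,"y": 0,"z": 0.053,"rx": 0,"ry": 0,"rz": 0,"fingers": 0.01},
  {"x": 0,"y": 0,"z": 0.055,"rx": 0,"ry": 0,"rz": 0,"fingers": 0.01},
  {"x": 0,"y": 0,"z": 0.055,"rx": 0,"ry": 0,"rz": 0,"fingers": 0.01},
  {"x": 0,"y": 0,"z": 0.055,"rx": 0,"ry": 0,"rz": 0,"fingers": 0.05},
  {"x": 0,"y": 0,"z": 0.055,"rx": 0,"ry": 0,"rz": 0,"fingers": 0.05},
  {"x": 0,"y": 0,"z": 0.055,"rx": 0,"ry": 0,"rz": 0,"fingers": 0.05},
  {"x": 0,"y": 0,"z": 0.02,"rx": 0,"ry": 0,"rz": 0,"fingers": 0.05},
  {"x": 0,"y": 0,"z": -0.03,"rx": 0,"ry": 0,"rz": 0,"fingers": 0.05},
  {"x": 0,"y": 0,"z": -0.08,"rx": 0,"ry": 0,"rz": 0,"fingers": 0.05},
  {"x": 0,"y": 0,"z": -0.13,"rx": 0,"ry": 0,"rz": 0,"fingers": 0.05},
])

```text
t: 34.05
eef_pos: [454.9, 332.3, 195.9]
ee_rot: [-179.9, -0.0, 178.4]
contact_force: [1.1, 1.0, -0.1]
opening: 50.2
finger_force: 0.0
```

Run:
```python
from h import *
plan((540,110,220,130))
a=grab('top');hsv=cv2.cvtColor(a,cv2.COLOR_BGR2HSV);H,S,V=[hsv[:,:,i].astype(int) for i in range(3)]
m=((H<8)|(H>172))&(S>120)&(V>50);q=np.argwhere(m[105:140,240:325])+[105,240]
l=cv2.fitLine(q[:,::-1].astype(np.float32),2,0,.01,.01).ravel();p0=pt('top',l[2],l[3],118);p1=pt('top',l[2]+10*l[0],l[3]+10*l[1],118);d=p1-p0;print(p0,np.degrees(np.arctan2(d[1],d[0]))%180, q.min(0),q.max(0))
```

```text
t 34.0 at [454.9 332.3 195.9] [-179.9   -0.   178.4] op 50.2
(540, 110, 220, 130) xyz [-0.0912 -0.2199 -0.0239] r [-0.001 -0.     0.845] rows>= 6
[639.9 -84.3 118. ] 81.38435181583588 [115 267] [128 317]
```

move_arm([
  {"x": -0.091,"y": -0.22,"z": -0.024,"rx": 0,"ry": 0,"rz": 0.845,"fingers": 0.05},
  {"x": -0.091,"y": -0.22,"z": -0.024,"rx": 0,"ry": 0,"rz": 0.845,"fingers": 0.05},
  {"x": -0.091,"y": -0.22,"z": -0.024,"rx": 0,"ry": 0,"rz": 0.845,"fingers": 0.05},
  {"x": -0.091,"y": -0.22,"z": -0.024,"rx": 0,"ry": 0,"rz": 0.845,"fingers": 0.05},
  {"x": -0.091,"y": -0.22,"z": -0.024,"rx": 0,"ry": 0,"rz": 0.845,"fingers": 0.05},
  {"x": -0.091,"y": -0.22,"z": -0.024,"rx": 0,"ry": 0,"rz": 0.845,"fingers": 0.05},
  {"x": -0.091,"y": -0.22,"z": -0.024,"rx": 0,"ry": 0,"rz": 0.845,"fingers": 0.05},
  {"x": -0.091,"y": -0.22,"z": -0.024,"rx": 0,"ry": 0,"rz": 0.845,"fingers": 0.05},
  {"x": -0.091,"y": -0.22,"z": -0.024,"rx": 0,"ry": 0,"rz": 0.845,"fingers": 0.05},
])

```text
t: 35.0
eef_pos: [539.8, 111.1, 218.0]
ee_rot: [-180.0, -0.0, 130.2]
contact_force: [0.3, -0.6, 0.1]
opening: 49.9
finger_force: 0.0
```

Run:
```python
from h import *
plan((636.2,-116.8,180,81.4))
```

```text
t 35.0 at [539.8 111.1 218. ] [-180.    -0.   130.2] op 49.9
(636.2, -116.8, 180, 81.4) xyz [-0.2364 -0.0734  0.038 ] r [-0.001  0.     0.851] rows>= 6
```

move_arm([
  {"x": -0.236,"y": -0.073,"z": 0.038,"rx": 0,"ry": 0,"rz": 0.851,"fingers": 0.05},
  {"x": -0.236,"y": -0.073,"z": 0.038,"rx": 0,"ry": 0,"rz": 0.851,"fingers": 0.05},
  {"x": -0.236,"y": -0.073,"z": 0.038,"rx": 0,"ry": 0,"rz": 0.851,"fingers": 0.05},
  {"x": -0.236,"y": -0.073,"z": 0.038,"rx": 0,"ry": 0,"rz": 0.851,"fingers": 0.05},
  {"x": -0.236,"y": -0.073,"z": 0.038,"rx": 0,"ry": 0,"rz": 0.851,"fingers": 0.05},
  {"x": -0.236,"y": -0.073,"z": 0.038,"rx": 0,"ry": 0,"rz": 0.851,"fingers": 0.05},
  {"x": -0.236,"y": -0.073,"z": 0.038,"rx": 0,"ry": 0,"rz": 0.851,"fingers": 0.05},
  {"x": -0.236,"y": -0.073,"z": 0.038,"rx": 0,"ry": 0,"rz": 0.851,"fingers": 0.05},
  {"x": -0.236,"y": -0.073,"z": 0.038,"rx": 0,"ry": 0,"rz": 0.851,"fingers": 0.05},
])

```text
t: 35.9
eef_pos: [636.1, -115.6, 180.9]
ee_rot: [180.0, 0.0, 81.5]
contact_force: [0.7, 0.9, -0.4]
opening: 50.3
finger_force: 0.0
```

Run:
```python
from h import *
plan((636.2,-116.8,112,81.4))
```

```text
t 35.9 at [ 636.1 -115.6  180.9] [180.    0.   81.5] op 50.3
(636.2, -116.8, 112, 81.4) xyz [-0.0011  0.0002  0.0689] r [0.    0.    0.002] rows>= 2
```

move_arm([
  {"x": -0.001,"y": 0,"z": 0.03,"rx": 0,"ry": 0,"rz": 0,"fingers": 0.05},
  {"x": -0.001,"y": 0,"z": 0.055,"rx": 0,"ry": 0,"rz": 0,"fingers": 0.05},
  {"x": -0.001,"y": 0,"z": 0.067,"rx": 0,"ry": 0,"rz": 0,"fingers": 0.05},
  {"x": -0.001,"y": 0,"z": 0.068,"rx": 0,"ry": 0,"rz": 0,"fingers": 0.05},
  {"x": -0.001,"y": 0,"z": 0.068,"rx": 0,"ry": 0,"rz": 0,"fingers": 0.05},
  {"x": -0.001,"y": 0,"z": 0.068,"rx": 0,"ry": 0,"rz": 0,"fingers": 0.01},
  {"x": -0.001,"y": 0,"z": 0.068,"rx": 0,"ry": 0,"rz": 0,"fingers": 0.01},
  {"x": -0.001,"y": 0,"z": 0.068,"rx": 0,"ry": 0,"rz": 0,"fingers": 0.01},
  {"x": -0.001,"y": 0,"z": 0.068,"rx": 0,"ry": 0,"rz": 0,"fingers": 0.01},
  {"x": -0.001,"y": 0,"z": 0.068,"rx": 0,"ry": 0,"rz": 0,"fingers": 0.01},
], newtons=60)

```text
t: 36.9
eef_pos: [636.1, -118.3, 114.4]
ee_rot: [179.9, 0.0, 81.3]
contact_force: [-3.6, 0.7, 5.7]
opening: 21.3
finger_force: 58.5
```

move_arm([
  {"x": 0,"y": -0.001,"z": -0.003,"rx": 0,"ry": 0,"rz": 0,"fingers": 0.01},
  {"x": 0,"y": -0.001,"z": -0.006,"rx": 0,"ry": 0,"rz": 0,"fingers": 0.01},
  {"x": 0,"y": -0.001,"z": -0.009,"rx": 0,"ry": 0,"rz": 0,"fingers": 0.01},
  {"x": 0,"y": -0.001,"z": -0.012,"rx": 0,"ry": 0,"rz": 0,"fingers": 0.01},
  {"x": 0,"y": -0.001,"z": -0.012,"rx": 0,"ry": 0,"rz": 0,"fingers": 0.01},
])

```text
t: 37.4
eef_pos: [635.3, -118.2, 124.2]
ee_rot: [180.0, -0.0, 81.3]
contact_force: [4.1, -0.5, -7.3]
opening: 21.2
finger_force: 59.4
```

move_arm([
  {"x": 0,"y": 0.0005,"z": -0.004,"rx": 0,"ry": 0,"rz": 0,"fingers": 0.01},
  {"x": 0,"y": 0.0005,"z": -0.008,"rx": 0,"ry": 0,"rz": 0,"fingers": 0.01},
  {"x": 0,"y": 0.0005,"z": -0.012,"rx": 0,"ry": 0,"rz": 0,"fingers": 0.01},
  {"x": 0,"y": 0.0005,"z": -0.016,"rx": 0,"ry": 0,"rz": 0,"fingers": 0.01},
  {"x": 0,"y": 0.0005,"z": -0.02,"rx": 0,"ry": 0,"rz": 0,"fingers": 0.01},
  {"x": 0,"y": 0.0005,"z": -0.026,"rx": 0,"ry": 0,"rz": 0,"fingers": 0.01},
  {"x": 0,"y": 0.0005,"z": -0.026,"rx": 0,"ry": 0,"rz": 0,"fingers": 0.01},
])

```text
t: 38.1
eef_pos: [635.9, -118.4, 151.9]
ee_rot: [179.9, 0.0, 81.3]
contact_force: [0.5, -0.7, -2.8]
opening: 20.9
finger_force: 60.4
```

Free; lift and carry back.

move_arm([
  {"x": 0,"y": 0,"z": -0.03,"rx": 0,"ry": 0,"rz": 0,"fingers": 0.01},
  {"x": 0,"y": 0,"z": -0.06,"rx": 0,"ry": 0,"rz": 0,"fingers": 0.01},
  {"x": 0,"y": 0,"z": -0.06,"rx": 0,"ry": 0,"rz": 0,"fingers": 0.01},
  {"x": 0,"y": 0,"z": -0.06,"rx": 0,"ry": 0,"rz": 0,"fingers": 0.01},
])

```text
t: 38.5
eef_pos: [635.8, -118.3, 210.9]
ee_rot: [179.9, 0.0, 81.3]
contact_force: [-0.9, -0.6, -2.6]
opening: 20.9
finger_force: 60.4
```

Run:
```python
from h import *
plan((462,408,210,173.3))
```

```text
t 38.5 at [ 635.8 -118.3  210.9] [179.9   0.   81.3] op 20.9
(462, 408, 210, 173.3) xyz [ 4.938e-01 -2.517e-01  2.000e-04] r [ 1.000e-03  2.000e-03 -1.606e+00] rows>= 12
```

move_arm([
  {"x": 0.041,"y": -0.021,"z": 0,"rx": 0,"ry": 0,"rz": -0.134,"fingers": 0.01},
  {"x": 0.082,"y": -0.042,"z": 0,"rx": 0,"ry": 0,"rz": -0.268,"fingers": 0.01},
  {"x": 0.123,"y": -0.063,"z": 0,"rx": 0,"ry": 0,"rz": -0.402,"fingers": 0.01},
  {"x": 0.165,"y": -0.084,"z": 0,"rx": 0,"ry": 0,"rz": -0.535,"fingers": 0.01},
  {"x": 0.206,"y": -0.105,"z": 0,"rx": 0,"ry": 0,"rz": -0.669,"fingers": 0.01},
  {"x": 0.247,"y": -0.126,"z": 0,"rx": 0,"ry": 0,"rz": -0.803,"fingers": 0.01},
  {"x": 0.288,"y": -0.147,"z": 0,"rx": 0,"ry": 0,"rz": -0.937,"fingers": 0.01},
  {"x": 0.329,"y": -0.168,"z": 0,"rx": 0,"ry": 0,"rz": -1.07,"fingers": 0.01},
  {"x": 0.37,"y": -0.189,"z": 0,"rx": 0,"ry": 0,"rz": -1.2,"fingers": 0.01},
  {"x": 0.411,"y": -0.21,"z": 0,"rx": 0,"ry": 0,"rz": -1.34,"fingers": 0.01},
  {"x": 0.453,"y": -0.231,"z": 0,"rx": 0,"ry": 0,"rz": -1.47,"fingers": 0.01},
  {"x": 0.494,"y": -0.252,"z": 0,"rx": 0,"ry": 0,"rz": -1.606,"fingers": 0.01},
])

```text
t: 39.7
eef_pos: [459.6, 409.2, 207.8]
ee_rot: [-179.8, -0.1, 173.6]
contact_force: [1.1, 0.1, -2.5]
opening: 21.1
finger_force: 60.3
```

move_arm([
  {"x": 0,"y": 0,"z": 0,"rx": 0,"ry": 0,"rz": 0,"fingers": 0.01},
  {"x": 0,"y": 0,"z": 0.05,"rx": 0,"ry": 0,"rz": 0,"fingers": 0.01},
  {"x": 0,"y": 0,"z": 0.1,"rx": 0,"ry": 0,"rz": 0,"fingers": 0.01},
  {"x": 0,"y": 0,"z": 0.14,"rx": 0,"ry": 0,"rz": 0,"fingers": 0.01},
  {"x": 0,"y": 0,"z": 0.14,"rx": 0,"ry": 0,"rz": 0,"fingers": 0.01},
  {"x": 0,"y": 0,"z": 0.14,"rx": 0,"ry": 0,"rz": 0,"fingers": 0.01},
  {"x": 0,"y": 0,"z": 0.14,"rx": 0,"ry": 0,"rz": 0,"fingers": 0.01},
])

```text
t: 40.4
eef_pos: [463.0, 409.3, 72.6]
ee_rot: [179.8, 0.2, 173.3]
contact_force: [-0.4, 1.0, -2.2]
opening: 21.1
finger_force: 60.4
```

Run:
```python
from h import *
plan((462,408,8.5,173.3))
a=grab('top','t10');hsv=cv2.cvtColor(a,cv2.COLOR_BGR2HSV);H,S,V=[hsv[:,:,i].astype(int) for i in range(3)]
m=(H>100)&(H<125)&(S>110)&(V>50);m[:,170:]=0;m[:170]=0
q=np.argwhere(m)[:,::-1];print('blue',len(q),q.mean(0),q.min(0),q.max(0))
R=a[:,:,2].astype(int)-a[:,:,1];q=np.argwhere(R[108:135,322:348]>50)+[108,322];print('jam stripe',[(int(u),int(v),int(R[v,u])) for v,u in q])
s=np.mean([grab('scene').astype(float) for _ in range(6)],axis=0);cv2.imwrite('pics/s10.png',s.astype(np.uint8))
for v in range(155,170): print(v,[int(s[v,u,2]-s[v,u,1]) for u in range(168,180)],[int(s[v,u,1]-s[v,u,0]) for u in range(168,180)])
```

```text
t 40.4 at [463.  409.3  72.6] [179.8   0.2 173.3] op 21.1
(462, 408, 8.5, 173.3) xyz [ 0.001  -0.0016  0.0641] r [ 0.003  0.003 -0.001] rows>= 2
blue 242 [148.35123967 207.03719008] [144 184] [152 230]
jam stripe [(335, 118, 87), (336, 118, 53)]
155 [41, 43, 41, 32, 21, 16, 8, -1, -4, -4, -3, -4] [47, 47, 44, 36, 28, 27, 14, -2, -4, -3, -4, -4]
156 [41, 42, 42, 42, 45, 44, 29, 5, -4, -4, -4, -4] [46, 46, 46, 46, 48, 45, 24, 1, -6, -5, -4, -6]
157 [40, 41, 42, 48, 64, 73, 56, 22, 1, -3, -3, -3] [44, 46, 46, 46, 48, 46, 29, 8, -2, -5, -5, -4]
158 [41, 41, 42, 45, 57, 67, 56, 32, 15, 7, 5, 7] [45, 45, 46, 44, 49, 57, 54, 39, 23, 11, 7, 12]
159 [42, 41, 41, 38, 39, 45, 44, 37, 29, 25, 23, 26] [46, 46, 44, 43, 51, 69, 77, 70, 58, 43, 42, 49]
160 [42, 42, 38, 34, 34, 34, 35, 35, 35, 34, 37, 38] [46, 45, 43, 36, 37, 58, 75, 78, 75, 72, 73, 77]
161 [41, 38, 36, 38, 41, 34, 28, 29, 31, 35, 37, 38] [44, 42, 36, 25, 20, 38, 58, 64, 68, 74, 78, 80]
162 [37, 29, 23, 34, 48, 36, 23, 23, 25, 27, 28, 29] [38, 27, 18, 11, 10, 22, 39, 48, 54, 58, 63, 66]
163 [33, 17, 8, 15, 24, 16, 12, 17, 19, 21, 23, 24] [33, 12, 0, -2, 2, 11, 22, 30, 37, 41, 45, 49]
164 [34, 16, -1, 0, 3, 2, 2, 5, 9, 11, 13, 15] [36, 9, -5, -5, -3, 2, 8, 12, 15, 19, 21, 25]
165 [36, 21, 1, 0, 3, -1, -3, -2, 0, 0, 0, 2] [40, 18, -3, -7, -5, -1, 0, 0, 0, 2, 3, 6]
166 [39, 28, 10, 2, 5, -1, -4, -5, -3, -6, -4, -4] [43, 29, 4, -6, -6, -2, -2, -3, -4, -2, -2, -1]
167 [42, 35, 20, 2, 1, 1, -2, -3, -5, -4, -4, -4] [45, 38, 16, -2, -6, -3, -3, -4, -3, -3, -3, -4]
168 [40, 39, 27, 8, 0, 2, -1, -3, -5, -4, -4, -4] [43, 39, 25, 2, -5, -5, -3, -3, -2, -2, -3, -3]
169 [35, 37, 30, 16, 0, -1, -3, -5, -4, -4, -4, -5] [35, 34, 29, 8, -4, -5, -3, -1, -3, -3, -3, -1]
```

move_arm([
  {"x": 0.001,"y": -0.001,"z": 0.03,"rx": 0.003,"ry": 0.003,"rz": 0,"fingers": 0.01},
  {"x": 0.001,"y": -0.001,"z": 0.052,"rx": 0.003,"ry": 0.003,"rz": 0,"fingers": 0.01},
  {"x": 0.001,"y": -0.001,"z": 0.062,"rx": 0.003,"ry": 0.003,"rz": 0,"fingers": 0.01},
  {"x": 0.001,"y": -0.001,"z": 0.064,"rx": 0.003,"ry": 0.003,"rz": 0,"fingers": 0.01},
  {"x": 0.001,"y": -0.001,"z": 0.064,"rx": 0.003,"ry": 0.003,"rz": 0,"fingers": 0.01},
  {"x": 0.001,"y": -0.001,"z": 0.064,"rx": 0.003,"ry": 0.003,"rz": 0,"fingers": 0.05},
  {"x": 0.001,"y": -0.001,"z": 0.064,"rx": 0.003,"ry": 0.003,"rz": 0,"fingers": 0.05},
  {"x": 0.001,"y": -0.001,"z": 0.064,"rx": 0.003,"ry": 0.003,"rz": 0,"fingers": 0.05},
  {"x": 0.001,"y": -0.001,"z": 0.03,"rx": 0.003,"ry": 0.003,"rz": 0,"fingers": 0.05},
  {"x": 0.001,"y": -0.001,"z": -0.02,"rx": 0.003,"ry": 0.003,"rz": 0,"fingers": 0.05},
  {"x": 0.001,"y": -0.001,"z": -0.07,"rx": 0.003,"ry": 0.003,"rz": 0,"fingers": 0.05},
  {"x": 0.001,"y": -0.001,"z": -0.12,"rx": 0.003,"ry": 0.003,"rz": 0,"fingers": 0.05},
])

```text
t: 41.95
eef_pos: [460.2, 407.3, 191.9]
ee_rot: [-179.8, -0.2, 173.3]
contact_force: [1.0, 0.6, 0.3]
opening: 49.9
finger_force: 0.0
```

Run:
```python
from h import *
plan((470,150,230,100),(458,-100,260,40))
```

```text
t 42.0 at [460.2 407.3 191.9] [-179.8   -0.2  173.3] op 49.9
(470, 150, 230, 100) xyz [-0.0398 -0.2546 -0.0374] r [-0.005 -0.     1.279] rows>= 9
(458, -100, 260, 40) xyz [-0.057  -0.5043 -0.0665] r [-0.005  0.003  2.326] rows>= 16
```

move_arm([
  {"x": -0.04,"y": -0.255,"z": -0.037,"rx": -0.005,"ry": 0,"rz": 1.279,"fingers": 0.08},
  {"x": -0.04,"y": -0.255,"z": -0.037,"rx": -0.005,"ry": 0,"rz": 1.279,"fingers": 0.08},
  {"x": -0.04,"y": -0.255,"z": -0.037,"rx": -0.005,"ry": 0,"rz": 1.279,"fingers": 0.08},
  {"x": -0.04,"y": -0.255,"z": -0.037,"rx": -0.005,"ry": 0,"rz": 1.279,"fingers": 0.08},
  {"x": -0.04,"y": -0.255,"z": -0.037,"rx": -0.005,"ry": 0,"rz": 1.279,"fingers": 0.08},
  {"x": -0.04,"y": -0.255,"z": -0.037,"rx": -0.005,"ry": 0,"rz": 1.279,"fingers": 0.08},
  {"x": -0.057,"y": -0.504,"z": -0.066,"rx": -0.005,"ry": 0.003,"rz": 2.326,"fingers": 0.08},
  {"x": -0.057,"y": -0.504,"z": -0.066,"rx": -0.005,"ry": 0.003,"rz": 2.326,"fingers": 0.08},
  {"x": -0.057,"y": -0.504,"z": -0.066,"rx": -0.005,"ry": 0.003,"rz": 2.326,"fingers": 0.08},
  {"x": -0.057,"y": -0.504,"z": -0.066,"rx": -0.005,"ry": 0.003,"rz": 2.326,"fingers": 0.08},
  {"x": -0.057,"y": -0.504,"z": -0.066,"rx": -0.005,"ry": 0.003,"rz": 2.326,"fingers": 0.08},
  {"x": -0.057,"y": -0.504,"z": -0.066,"rx": -0.005,"ry": 0.003,"rz": 2.326,"fingers": 0.08},
])

```text
t: 43.15
eef_pos: [458.2, -105.2, 258.7]
ee_rot: [179.9, 0.1, 69.3]
contact_force: [-0.0, 0.2, 0.3]
opening: 80.3
finger_force: 0.0
```

Run:
```python
from h import *
plan((457.6,-312.2,230,45))
```

```text
t 43.1 at [ 458.2 -105.2  258.7] [1.799e+02 1.000e-01 6.930e+01] op 80.3
(457.6, -312.2, 230, 45) xyz [-0.1938  0.0726  0.0291] r [0.002 0.001 0.424] rows>= 5
```

move_arm([
  {"x": -0.194,"y": 0.073,"z": 0.029,"rx": 0.002,"ry": 0.001,"rz": 0.424,"fingers": 0.08},
  {"x": -0.194,"y": 0.073,"z": 0.029,"rx": 0.002,"ry": 0.001,"rz": 0.424,"fingers": 0.08},
  {"x": -0.194,"y": 0.073,"z": 0.029,"rx": 0.002,"ry": 0.001,"rz": 0.424,"fingers": 0.08},
  {"x": -0.194,"y": 0.073,"z": 0.029,"rx": 0.002,"ry": 0.001,"rz": 0.424,"fingers": 0.08},
  {"x": -0.194,"y": 0.073,"z": 0.029,"rx": 0.002,"ry": 0.001,"rz": 0.424,"fingers": 0.08},
  {"x": -0.194,"y": 0.073,"z": 0.029,"rx": 0.002,"ry": 0.001,"rz": 0.424,"fingers": 0.08},
  {"x": -0.194,"y": 0.073,"z": 0.029,"rx": 0.002,"ry": 0.001,"rz": 0.424,"fingers": 0.08},
  {"x": -0.194,"y": 0.073,"z": 0.029,"rx": 0.002,"ry": 0.001,"rz": 0.424,"fingers": 0.08},
], newtons=30)

```text
t: 43.95
eef_pos: [461.2, -305.4, 229.1]
ee_rot: [-179.8, -0.0, 46.0]
contact_force: [-0.2, -0.5, -0.1]
opening: 79.8
finger_force: 0.0
```

Run:
```python
from h import *
plan((457.6,-312.2,90,45))
```

```text
t 44.0 at [ 461.2 -305.4  229.1] [-179.8   -0.    46. ] op 79.8
(457.6, -312.2, 90, 45) xyz [-0.0075  0.0025  0.1391] r [-0.003 -0.001  0.017] rows>= 3
```

move_arm([
  {"x": -0.0075,"y": 0.0025,"z": 0.04,"rx": -0.003,"ry": -0.001,"rz": 0.017,"fingers": 0.08},
  {"x": -0.0075,"y": 0.0025,"z": 0.07,"rx": -0.003,"ry": -0.001,"rz": 0.017,"fingers": 0.08},
  {"x": -0.0075,"y": 0.0025,"z": 0.07,"rx": -0.003,"ry": -0.001,"rz": 0.017,"fingers": 0.08},
  {"x": -0.0075,"y": 0.0025,"z": 0.07,"rx": -0.003,"ry": -0.001,"rz": 0.017,"fingers": 0.08},
  {"x": -0.0075,"y": 0.0025,"z": 0.07,"rx": -0.003,"ry": -0.001,"rz": 0.017,"fingers": 0.08},
])

```text
t: 44.45
eef_pos: [458.9, -313.8, 161.0]
ee_rot: [179.8, -0.0, 45.0]
contact_force: [0.2, 0.7, 0.5]
opening: 80.1
finger_force: 0.0
```

Run:
```python
from h import *
plan((457.6,-312.2,90,45))
```

```text
t 44.5 at [ 458.9 -313.8  161. ] [179.8  -0.   45. ] op 80.1
(457.6, -312.2, 90, 45) xyz [ 0.0003 -0.0023  0.0709] r [ 0.004 -0.    -0.001] rows>= 2
```

move_arm([
  {"x": 0,"y": -0.002,"z": 0.03,"rx": 0.003,"ry": 0,"rz": 0,"fingers": 0.08},
  {"x": 0,"y": -0.002,"z": 0.055,"rx": 0.003,"ry": 0,"rz": 0,"fingers": 0.08},
  {"x": 0,"y": -0.002,"z": 0.071,"rx": 0.003,"ry": 0,"rz": 0,"fingers": 0.08},
  {"x": 0,"y": -0.002,"z": 0.071,"rx": 0.003,"ry": 0,"rz": 0,"fingers": 0.08},
  {"x": 0,"y": -0.002,"z": 0.071,"rx": 0.003,"ry": 0,"rz": 0,"fingers": 0.07},
  {"x": 0,"y": -0.002,"z": 0.071,"rx": 0.003,"ry": 0,"rz": 0,"fingers": 0.064},
  {"x": 0,"y": -0.002,"z": 0.071,"rx": 0.003,"ry": 0,"rz": 0,"fingers": 0.06},
  {"x": 0,"y": -0.002,"z": 0.071,"rx": 0.003,"ry": 0,"rz": 0,"fingers": 0.05},
  {"x": 0,"y": -0.002,"z": 0.071,"rx": 0.003,"ry": 0,"rz": 0,"fingers": 0.05},
  {"x": 0,"y": -0.002,"z": 0.071,"rx": 0.003,"ry": 0,"rz": 0,"fingers": 0.05},
  {"x": 0,"y": -0.002,"z": 0.071,"rx": 0.003,"ry": 0,"rz": 0,"fingers": 0.05},
])

```text
t: 45.55
eef_pos: [457.0, -313.2, 89.3]
ee_rot: [180.0, 0.0, 44.9]
contact_force: [0.4, -0.7, 5.4]
opening: 57.0
finger_force: 32.5
```

move_arm([
  {"x": 0,"y": 0,"z": -0.01,"rx": 0,"ry": 0,"rz": 0,"fingers": 0.05},
  {"x": 0,"y": 0,"z": -0.03,"rx": 0,"ry": 0,"rz": 0,"fingers": 0.05},
  {"x": 0,"y": 0,"z": -0.06,"rx": 0,"ry": 0,"rz": 0,"fingers": 0.05},
  {"x": 0,"y": 0,"z": -0.1,"rx": 0,"ry": 0,"rz": 0,"fingers": 0.05},
  {"x": 0,"y": 0,"z": -0.135,"rx": 0,"ry": 0,"rz": 0,"fingers": 0.05},
  {"x": 0,"y": 0,"z": -0.145,"rx": 0,"ry": 0,"rz": 0,"fingers": 0.05},
  {"x": 0,"y": 0,"z": -0.145,"rx": 0,"ry": 0,"rz": 0,"fingers": 0.05},
  {"x": 0,"y": 0,"z": -0.145,"rx": 0,"ry": 0,"rz": 0,"fingers": 0.05},
])

```text
t: 46.35
eef_pos: [455.5, -312.1, 231.0]
ee_rot: [-179.7, 0.1, 44.9]
contact_force: [-0.6, -0.3, -2.1]
opening: 57.1
finger_force: 32.7
```

Run:
```python
from h import *
print(tcp()[2]['contact_force'],tcp()[2]['moment'])
plan((547.8,113.6,232,84.4))
```

```text
[-0.57451676 -0.25599124 -2.06206452] [ 0.01085541 -0.01044801  0.01972397]
t 46.4 at [ 455.5 -312.1  231. ] [-1.797e+02  1.000e-01  4.490e+01] op 57.1
(547.8, 113.6, 232, 84.4) xyz [ 3.658e-01 -2.365e-01 -2.000e-04] r [-0.006 -0.001 -0.69 ] rows>= 9
```

move_arm([
  {"x": 0.03,"y": -0.019,"z": 0,"rx": 0,"ry": 0,"rz": -0.06,"fingers": 0.05},
  {"x": 0.067,"y": -0.043,"z": 0,"rx": 0,"ry": 0,"rz": -0.126,"fingers": 0.05},
  {"x": 0.104,"y": -0.067,"z": 0,"rx": 0,"ry": 0,"rz": -0.196,"fingers": 0.05},
  {"x": 0.141,"y": -0.091,"z": 0,"rx": 0,"ry": 0,"rz": -0.266,"fingers": 0.05},
  {"x": 0.178,"y": -0.115,"z": 0,"rx": -0.003,"ry": 0,"rz": -0.336,"fingers": 0.05},
  {"x": 0.215,"y": -0.139,"z": 0,"rx": -0.003,"ry": 0,"rz": -0.406,"fingers": 0.05},
  {"x": 0.252,"y": -0.163,"z": 0,"rx": -0.003,"ry": 0,"rz": -0.476,"fingers": 0.05},
  {"x": 0.289,"y": -0.187,"z": 0,"rx": -0.006,"ry": 0,"rz": -0.546,"fingers": 0.05},
  {"x": 0.32,"y": -0.207,"z": 0,"rx": -0.006,"ry": 0,"rz": -0.606,"fingers": 0.05},
  {"x": 0.345,"y": -0.223,"z": 0,"rx": -0.006,"ry": 0,"rz": -0.656,"fingers": 0.05},
  {"x": 0.36,"y": -0.233,"z": 0,"rx": -0.006,"ry": 0,"rz": -0.68,"fingers": 0.05},
  {"x": 0.366,"y": -0.2365,"z": 0,"rx": -0.006,"ry": 0,"rz": -0.69,"fingers": 0.05},
])

```text
t: 47.55
eef_pos: [547.5, 114.9, 230.0]
ee_rot: [-179.9, 0.1, 84.6]
contact_force: [0.7, -0.3, -2.3]
opening: 56.9
finger_force: 32.7
```

move_arm([
  {"x": 0,"y": 0,"z": 0.01,"rx": 0,"ry": 0,"rz": 0,"fingers": 0.05},
  {"x": 0,"y": 0,"z": 0.03,"rx": 0,"ry": 0,"rz": 0,"fingers": 0.05},
  {"x": 0,"y": 0,"z": 0.035,"rx": 0,"ry": 0,"rz": 0,"fingers": 0.05},
  {"x": 0,"y": 0,"z": 0.035,"rx": 0,"ry": 0,"rz": 0,"fingers": 0.05},
  {"x": 0,"y": 0,"z": 0.035,"rx": 0,"ry": 0,"rz": 0,"fingers": 0.05},
])

```text
t: 48.05
eef_pos: [548.8, 112.3, 198.2]
ee_rot: [179.8, 0.0, 84.3]
contact_force: [0.8, -0.6, -1.7]
opening: 56.8
finger_force: 32.7
```

Run:
```python
from h import *
print(tcp()[2]['contact_force'])
plan((547.8,113.6,173,84.4))
im=grab('scene','s11');b=im.astype(int);hsv=cv2.cvtColor(im,cv2.COLOR_BGR2HSV);H,S,V=[hsv[:,:,i].astype(int) for i in range(3)]
m=(H>95)&(H<125)&(S>80)&(V>30)
n,l,st,ce=cv2.connectedComponentsWithStats(m.astype(np.uint8))
for i in range(1,n):
    if st[i,4]>15: print(st[i],ce[i].round(1))
p=tcp()[0]
for h in (0,40,80): print(h,pix('scene',(p[0],p[1],p[2]-74.3+h)))
cv2.imwrite('pics/c15.png',cv2.resize(im[150:270,200:320],(600,600)))
```

```text
[ 0.81305794 -0.56555447 -1.72953486]
t 48.0 at [548.8 112.3 198.2] [179.8   0.   84.3] op 56.8
(547.8, 113.6, 173, 84.4) xyz [ 0.0012 -0.0012  0.0252] r [ 0.003  0.001 -0.001] rows>= 1
[ 65  14  29  43 871] [79.  35.3]
[ 94 105  15  10  85] [ 99.9 108.8]
[197 105  17  34 343] [205.7 118.3]
[169 112  27  48 658] [183.2 131.8]
[246 181  25  47 720] [257.2 199.5]
[322 280  52  30 495] [348.  294.9]
0 [255.8 221.3]
40 [255.9 209.8]
80 [256.  197.7]
```

Run:
```python
from h import *
im=cv2.imread('pics/s11.png');hsv=cv2.cvtColor(im,cv2.COLOR_BGR2HSV);H,S,V=[hsv[:,:,i].astype(int) for i in range(3)]
m=(H>95)&(H<125)&(S>80)&(V>30)
for v in range(200,230,2):
    c=np.where(m[v,240:280])[0]+240
    if len(c): print(v,c.min(),c.max(),(c.min()+c.max())/2)
p=tcp()[0]
for a in range(0,360,45): print(a,pix('scene',(*(p[:2]+16*U(a)),p[2]-74.3)))
```

```text
200 247 268 257.5
202 248 267 257.5
204 247 266 256.5
206 247 264 255.5
208 250 263 256.5
210 252 261 256.5
212 253 260 256.5
214 254 259 256.5
216 254 259 256.5
218 253 260 256.5
220 251 261 256.0
222 251 261 256.0
224 252 260 256.0
226 255 258 256.5
0 [250.  223.7]
45 [254.  226.1]
90 [259.1 225.6]
135 [262.2 222.7]
180 [261.5 218.9]
225 [257.6 216.7]
270 [252.6 217.1]
315 [249.5 220. ]
```

move_arm([
  {"x": 0.001,"y": -0.001,"z": 0.008,"rx": 0.003,"ry": 0.001,"rz": 0,"fingers": 0.05},
  {"x": 0.001,"y": -0.001,"z": 0.016,"rx": 0.003,"ry": 0.001,"rz": 0,"fingers": 0.05},
  {"x": 0.001,"y": -0.001,"z": 0.021,"rx": 0.003,"ry": 0.001,"rz": 0,"fingers": 0.05},
  {"x": 0.001,"y": -0.001,"z": 0.024,"rx": 0.003,"ry": 0.001,"rz": 0,"fingers": 0.05},
  {"x": 0.001,"y": -0.001,"z": 0.0255,"rx": 0.003,"ry": 0.001,"rz": 0,"fingers": 0.05},
  {"x": 0.001,"y": -0.001,"z": 0.0255,"rx": 0.003,"ry": 0.001,"rz": 0,"fingers": 0.05},
  {"x": 0.001,"y": -0.001,"z": 0.0255,"rx": 0.003,"ry": 0.001,"rz": 0,"fingers": 0.05},
])

```text
t: 48.8
eef_pos: [548.2, 114.3, 172.7]
ee_rot: [180.0, -0.0, 84.4]
contact_force: [0.2, 0.1, -0.3]
opening: 56.7
finger_force: 32.7
```

move_arm([
  {"x": 0,"y": 0,"z": 0.0003,"rx": 0,"ry": 0,"rz": 0,"fingers": 0.06},
  {"x": 0,"y": 0,"z": 0.0003,"rx": 0,"ry": 0,"rz": 0,"fingers": 0.065},
  {"x": 0,"y": 0,"z": 0.0003,"rx": 0,"ry": 0,"rz": 0,"fingers": 0.075},
  {"x": 0,"y": 0,"z": 0.0003,"rx": 0,"ry": 0,"rz": 0,"fingers": 0.08},
  {"x": 0,"y": 0,"z": -0.02,"rx": 0,"ry": 0,"rz": 0,"fingers": 0.08},
  {"x": 0,"y": 0,"z": -0.06,"rx": 0,"ry": 0,"rz": 0,"fingers": 0.08},
  {"x": 0,"y": 0,"z": -0.1,"rx": 0,"ry": 0,"rz": 0,"fingers": 0.08},
  {"x": 0,"y": 0,"z": -0.1,"rx": 0,"ry": 0,"rz": 0,"fingers": 0.08},
  {"x": 0,"y": 0,"z": -0.1,"rx": 0,"ry": 0,"rz": 0,"fingers": 0.08},
])

```text
t: 49.7
eef_pos: [548.8, 114.4, 273.8]
ee_rot: [179.8, -0.1, 84.4]
contact_force: [-0.5, -0.1, 0.1]
opening: 80.2
finger_force: 0.0
```

```bash
cat >> h.py <<'E'
def rims(f=None):
    im=grab('top',f);hsv=cv2.cvtColor(im,cv2.COLOR_BGR2HSV);H,S,V=[hsv[:,:,i].astype(int) for i in range(3)]
    m=((H>95)&(H<125)&(S>70)&(V>30)).astype(np.uint8)
    n,l,st,ce=cv2.connectedComponentsWithStats(m)
    for i in range(1,n):
        if st[i,4]>100 and st[i,0]>170: print('blob',st[i],'c',ce[i].round(1))
def gate(k): return [(547.8,113.6),(540.1,34.0),(532.2,-46.1),(524.5,-125.7)][k]
E
python3 - <<'E'
from h import *
rims('t12')
for h in (0,110): print(pix('top',(*gate(0),98+h)))
plan((546.5,-324.4,275,45))
E
```

```text
blob [369 144  26  22 434] c [381.9 154.9]
blob [398 144  29  22 469] c [413.  155.4]
blob [397 179  28  22 457] c [411.4 190.2]
[219.3 159. ]
[214.4 151.9]
t 49.8 at [547.9 114.2 272.3] [-180.    -0.    84.4] op 80.1
(546.5, -324.4, 275, 45) xyz [-0.4366  0.0413 -0.0029] r [-0.    -0.     0.688] rows>= 9
```

move_arm([
  {"x": -0.437,"y": 0.041,"z": 0,"rx": 0,"ry": 0,"rz": 0.688,"fingers": 0.08},
  {"x": -0.437,"y": 0.041,"z": 0,"rx": 0,"ry": 0,"rz": 0.688,"fingers": 0.08},
  {"x": -0.437,"y": 0.041,"z": 0,"rx": 0,"ry": 0,"rz": 0.688,"fingers": 0.08},
  {"x": -0.437,"y": 0.041,"z": 0,"rx": 0,"ry": 0,"rz": 0.688,"fingers": 0.08},
  {"x": -0.437,"y": 0.041,"z": 0,"rx": 0,"ry": 0,"rz": 0.688,"fingers": 0.08},
  {"x": -0.437,"y": 0.041,"z": 0,"rx": 0,"ry": 0,"rz": 0.688,"fingers": 0.08},
  {"x": -0.437,"y": 0.041,"z": 0,"rx": 0,"ry": 0,"rz": 0.688,"fingers": 0.08},
  {"x": -0.437,"y": 0.041,"z": 0,"rx": 0,"ry": 0,"rz": 0.688,"fingers": 0.08},
  {"x": -0.437,"y": 0.041,"z": 0,"rx": 0,"ry": 0,"rz": 0.688,"fingers": 0.08},
  {"x": -0.437,"y": 0.041,"z": 0,"rx": 0,"ry": 0,"rz": 0.688,"fingers": 0.08},
  {"x": -0.437,"y": 0.041,"z": 0,"rx": 0,"ry": 0,"rz": 0.688,"fingers": 0.08},
  {"x": -0.437,"y": 0.041,"z": 0,"rx": 0,"ry": 0,"rz": 0.688,"fingers": 0.08},
])

```text
t: 50.95
eef_pos: [546.0, -323.5, 271.1]
ee_rot: [-179.8, 0.0, 45.0]
contact_force: [0.6, 0.2, -1.1]
opening: 80.0
finger_force: 0.0
```

move_arm([
  {"x": 0,"y": 0,"z": 0.04,"rx": 0,"ry": 0,"rz": 0,"fingers": 0.08},
  {"x": 0,"y": 0,"z": 0.08,"rx": 0,"ry": 0,"rz": 0,"fingers": 0.08},
  {"x": 0,"y": 0,"z": 0.112,"rx": 0,"ry": 0,"rz": 0,"fingers": 0.08},
  {"x": 0,"y": 0,"z": 0.112,"rx": 0,"ry": 0,"rz": 0,"fingers": 0.08},
  {"x": 0,"y": 0,"z": 0.112,"rx": 0,"ry": 0,"rz": 0,"fingers": 0.08},
  {"x": 0,"y": 0,"z": 0.112,"rx": 0,"ry": 0,"rz": 0,"fingers": 0.08},
])

```text
t: 51.55
eef_pos: [547.9, -324.7, 163.2]
ee_rot: [179.8, -0.1, 45.1]
contact_force: [-0.3, -0.5, 0.4]
opening: 80.3
finger_force: 0.0
```

Run:
```python
from h import *
plan((546.5,-324.4,90,45))
im=grab('top','t13')
cv2.imwrite('pics/c16.png',cv2.resize(im[130:200,190:250],None,fx=8,fy=8))
hsv=cv2.cvtColor(im,cv2.COLOR_BGR2HSV);H,S,V=[hsv[:,:,i].astype(int) for i in range(3)]
m=(H>95)&(H<125)&(S>70)&(V>30);q=np.argwhere(m[130:180,190:245])+[130,190];print(len(q),q.min(0),q.max(0),q.mean(0))
for P in [(0,98),(0,208)]: print(pix('top',(*gate(0),P[1])))
for a in (0,90,180,270): print(pix('top',(*(np.array(gate(0))+29*U(a)),208)))
```

```text
t 51.5 at [ 547.9 -324.7  163.2] [ 1.798e+02 -1.000e-01  4.510e+01] op 80.3
(546.5, -324.4, 90, 45) xyz [-0.0009 -0.0015  0.0732] r [ 0.004 -0.001  0.001] rows>= 2
350 [141 203] [164 226] [151.78285714 215.28857143]
[219.3 159. ]
[214.4 151.9]
[214.3 140.2]
[202.6 152.2]
[214.5 163.6]
[226.2 151.6]
```

move_arm([
  {"x": -0.001,"y": -0.0015,"z": 0.03,"rx": 0.003,"ry": 0,"rz": 0,"fingers": 0.08},
  {"x": -0.001,"y": -0.0015,"z": 0.055,"rx": 0.003,"ry": 0,"rz": 0,"fingers": 0.08},
  {"x": -0.001,"y": -0.0015,"z": 0.073,"rx": 0.003,"ry": 0,"rz": 0,"fingers": 0.08},
  {"x": -0.001,"y": -0.0015,"z": 0.073,"rx": 0.003,"ry": 0,"rz": 0,"fingers": 0.08},
  {"x": -0.001,"y": -0.0015,"z": 0.073,"rx": 0.003,"ry": 0,"rz": 0,"fingers": 0.07},
  {"x": -0.001,"y": -0.0015,"z": 0.073,"rx": 0.003,"ry": 0,"rz": 0,"fingers": 0.064},
  {"x": -0.001,"y": -0.0015,"z": 0.073,"rx": 0.003,"ry": 0,"rz": 0,"fingers": 0.06},
  {"x": -0.001,"y": -0.0015,"z": 0.073,"rx": 0.003,"ry": 0,"rz": 0,"fingers": 0.05},
  {"x": -0.001,"y": -0.0015,"z": 0.073,"rx": 0.003,"ry": 0,"rz": 0,"fingers": 0.05},
  {"x": -0.001,"y": -0.0015,"z": 0.073,"rx": 0.003,"ry": 0,"rz": 0,"fingers": 0.05},
  {"x": -0.001,"y": -0.0015,"z": 0.073,"rx": 0.003,"ry": 0,"rz": 0,"fingers": 0.05},
])

```text
t: 52.7
eef_pos: [545.8, -325.1, 89.7]
ee_rot: [180.0, -0.1, 45.0]
contact_force: [-0.1, 0.4, 6.9]
opening: 57.3
finger_force: 31.8
```

move_arm([
  {"x": 0,"y": 0,"z": -0.01,"rx": 0,"ry": 0,"rz": 0,"fingers": 0.05},
  {"x": 0,"y": 0,"z": -0.03,"rx": 0,"ry": 0,"rz": 0,"fingers": 0.05},
  {"x": 0,"y": 0,"z": -0.06,"rx": 0,"ry": 0,"rz": 0,"fingers": 0.05},
  {"x": 0,"y": 0,"z": -0.1,"rx": 0,"ry": 0,"rz": 0,"fingers": 0.05},
  {"x": 0,"y": 0,"z": -0.135,"rx": 0,"ry": 0,"rz": 0,"fingers": 0.05},
  {"x": 0,"y": 0,"z": -0.145,"rx": 0,"ry": 0,"rz": 0,"fingers": 0.05},
  {"x": 0,"y": 0,"z": -0.145,"rx": 0,"ry": 0,"rz": 0,"fingers": 0.05},
  {"x": 0,"y": 0,"z": -0.145,"rx": 0,"ry": 0,"rz": 0,"fingers": 0.05},
])

```text
t: 53.5
eef_pos: [544.0, -324.2, 230.5]
ee_rot: [-179.6, 0.0, 45.0]
contact_force: [-0.0, -0.2, -2.8]
opening: 57.3
finger_force: 32.5
```

Run:
```python
from h import *
plan((*gate(1),232,84.4))
```

```text
t 53.5 at [ 544.  -324.2  230.5] [-179.6    0.    45. ] op 57.3
(540.1, 34.0, 232, 84.4) xyz [ 0.2505 -0.2561 -0.    ] r [-0.006 -0.002 -0.688] rows>= 8
```

move_arm([
  {"x": 0.02,"y": -0.02,"z": 0,"rx": 0,"ry": 0,"rz": -0.05,"fingers": 0.05},
  {"x": 0.045,"y": -0.046,"z": 0,"rx": 0,"ry": 0,"rz": -0.12,"fingers": 0.05},
  {"x": 0.072,"y": -0.074,"z": 0,"rx": 0,"ry": 0,"rz": -0.2,"fingers": 0.05},
  {"x": 0.1,"y": -0.102,"z": 0,"rx": 0,"ry": 0,"rz": -0.28,"fingers": 0.05},
  {"x": 0.128,"y": -0.13,"z": 0,"rx": -0.003,"ry": 0,"rz": -0.36,"fingers": 0.05},
  {"x": 0.156,"y": -0.158,"z": 0,"rx": -0.003,"ry": 0,"rz": -0.44,"fingers": 0.05},
  {"x": 0.184,"y": -0.187,"z": 0,"rx": -0.006,"ry": 0,"rz": -0.52,"fingers": 0.05},
  {"x": 0.21,"y": -0.215,"z": 0,"rx": -0.006,"ry": 0,"rz": -0.59,"fingers": 0.05},
  {"x": 0.232,"y": -0.237,"z": 0,"rx": -0.006,"ry": 0,"rz": -0.65,"fingers": 0.05},
  {"x": 0.246,"y": -0.251,"z": 0,"rx": -0.006,"ry": 0,"rz": -0.68,"fingers": 0.05},
  {"x": 0.2505,"y": -0.256,"z": 0,"rx": -0.006,"ry": 0,"rz": -0.688,"fingers": 0.05},
  {"x": 0.2505,"y": -0.256,"z": 0,"rx": -0.006,"ry": 0,"rz": -0.688,"fingers": 0.05},
])

```text
t: 54.7
eef_pos: [539.9, 34.0, 231.4]
ee_rot: [-180.0, 0.0, 84.5]
contact_force: [-0.1, -0.2, -1.7]
opening: 57.3
finger_force: 32.7
```

move_arm([
  {"x": 0,"y": 0,"z": 0.01,"rx": 0,"ry": 0,"rz": 0,"fingers": 0.05},
  {"x": 0,"y": 0,"z": 0.03,"rx": 0,"ry": 0,"rz": 0,"fingers": 0.05},
  {"x": 0,"y": 0,"z": 0.04,"rx": 0,"ry": 0,"rz": 0,"fingers": 0.05},
  {"x": 0,"y": 0,"z": 0.04,"rx": 0,"ry": 0,"rz": 0,"fingers": 0.05},
  {"x": 0,"y": 0,"z": 0.04,"rx": 0,"ry": 0,"rz": 0,"fingers": 0.05},
  {"x": 0,"y": 0,"z": 0.04,"rx": 0,"ry": 0,"rz": 0,"fingers": 0.05},
])

```text
t: 55.3
eef_pos: [541.7, 33.1, 194.0]
ee_rot: [179.7, -0.0, 84.4]
contact_force: [0.6, -0.6, -0.3]
opening: 57.4
finger_force: 32.6
```

```bash
cat >> h.py <<'E'
def footcheck(off):
    im=grab('scene');hsv=cv2.cvtColor(im,cv2.COLOR_BGR2HSV);H,S,V=[hsv[:,:,i].astype(int) for i in range(3)]
    m=(H>95)&(H<125)&(S>80)&(V>30);p=tcp()[0]
    r=np.array([pix('scene',(*(p[:2]+16*U(a)),p[2]-off)) for a in range(0,360,10)])
    print('pred foot cols',r[:,0].min(),r[:,0].max(),'bottom',r[:,1].max())
    c0=int(r[:,0].mean())
    for v in range(int(r[:,1].mean())-6,int(r[:,1].max())+4,2):
        c=np.where(m[v,c0-11:c0+12])[0]+c0-11
        if len(c): print(v,c.min(),c.max())
E
python3 - <<'E'
from h import *
footcheck(74.7)
plan((*gate(1),172.7,84.4))
E
```

```text
pred foot cols 236.8 249.3 bottom 206.0
195 241 254
197 241 254
199 239 254
201 238 254
203 238 254
205 241 254
207 243 254
209 246 254
t 55.4 at [541.7  33.3 194.2] [179.7  -0.   84.4] op 57.4
(540.1, 34.0, 172.7, 84.4) xyz [ 0.0006 -0.0018  0.0215] r [ 0.005 -0.    -0.   ] rows>= 1
```

move_arm([
  {"x": 0.0006,"y": -0.0018,"z": 0.008,"rx": 0.004,"ry": 0,"rz": 0,"fingers": 0.05},
  {"x": 0.0006,"y": -0.0018,"z": 0.015,"rx": 0.004,"ry": 0,"rz": 0,"fingers": 0.05},
  {"x": 0.0006,"y": -0.0018,"z": 0.019,"rx": 0.004,"ry": 0,"rz": 0,"fingers": 0.05},
  {"x": 0.0006,"y": -0.0018,"z": 0.0215,"rx": 0.004,"ry": 0,"rz": 0,"fingers": 0.05},
  {"x": 0.0006,"y": -0.0018,"z": 0.0215,"rx": 0.004,"ry": 0,"rz": 0,"fingers": 0.05},
  {"x": 0.0006,"y": -0.0018,"z": 0.0215,"rx": 0.004,"ry": 0,"rz": 0,"fingers": 0.05},
])

```text
t: 55.95
eef_pos: [538.9, 34.4, 172.6]
ee_rot: [-179.9, -0.0, 84.4]
contact_force: [-2.5, -0.0, 5.2]
opening: 57.5
finger_force: 32.8
```

move_arm([
  {"x": 0,"y": 0.0005,"z": -0.0007,"rx": 0,"ry": 0,"rz": 0,"fingers": 0.05},
  {"x": 0,"y": 0.0005,"z": -0.0007,"rx": 0,"ry": 0,"rz": 0,"fingers": 0.05},
  {"x": 0,"y": 0.0005,"z": -0.0007,"rx": 0,"ry": 0,"rz": 0,"fingers": 0.06},
  {"x": 0,"y": 0.0005,"z": -0.0007,"rx": 0,"ry": 0,"rz": 0,"fingers": 0.065},
  {"x": 0,"y": 0.0005,"z": -0.0007,"rx": 0,"ry": 0,"rz": 0,"fingers": 0.075},
  {"x": 0,"y": 0.0005,"z": -0.0007,"rx": 0,"ry": 0,"rz": 0,"fingers": 0.08},
  {"x": 0,"y": 0.0005,"z": -0.02,"rx": 0,"ry": 0,"rz": 0,"fingers": 0.08},
  {"x": 0,"y": 0.0005,"z": -0.06,"rx": 0,"ry": 0,"rz": 0,"fingers": 0.08},
  {"x": 0,"y": 0.0005,"z": -0.1,"rx": 0,"ry": 0,"rz": 0,"fingers": 0.08},
  {"x": 0,"y": 0.0005,"z": -0.1,"rx": 0,"ry": 0,"rz": 0,"fingers": 0.08},
  {"x": 0,"y": 0.0005,"z": -0.1,"rx": 0,"ry": 0,"rz": 0,"fingers": 0.08},
])

```text
t: 57.05
eef_pos: [540.8, 34.2, 272.9]
ee_rot: [179.9, -0.0, 84.4]
contact_force: [0.1, -0.3, -0.1]
opening: 80.0
finger_force: 0.0
```

Run:
```python
from h import *
plan((451.5,-400.9,272,45))
```

```text
t 57.0 at [540.8  34.2 272.9] [179.9  -0.   84.4] op 80.0
(451.5, -400.9, 272, 45) xyz [-0.4417 -0.0465  0.0005] r [ 0.002 -0.001  0.688] rows>= 9
```

move_arm([
  {"x": -0.442,"y": -0.0465,"z": 0,"rx": 0,"ry": 0,"rz": 0.688,"fingers": 0.08},
  {"x": -0.442,"y": -0.0465,"z": 0,"rx": 0,"ry": 0,"rz": 0.688,"fingers": 0.08},
  {"x": -0.442,"y": -0.0465,"z": 0,"rx": 0,"ry": 0,"rz": 0.688,"fingers": 0.08},
  {"x": -0.442,"y": -0.0465,"z": 0,"rx": 0,"ry": 0,"rz": 0.688,"fingers": 0.08},
  {"x": -0.442,"y": -0.0465,"z": 0,"rx": 0,"ry": 0,"rz": 0.688,"fingers": 0.08},
  {"x": -0.442,"y": -0.0465,"z": 0,"rx": 0,"ry": 0,"rz": 0.688,"fingers": 0.08},
  {"x": -0.442,"y": -0.0465,"z": 0,"rx": 0,"ry": 0,"rz": 0.688,"fingers": 0.08},
  {"x": -0.442,"y": -0.0465,"z": 0,"rx": 0,"ry": 0,"rz": 0.688,"fingers": 0.08},
  {"x": -0.442,"y": -0.0465,"z": 0,"rx": 0,"ry": 0,"rz": 0.688,"fingers": 0.08},
  {"x": -0.442,"y": -0.0465,"z": 0,"rx": 0,"ry": 0,"rz": 0.688,"fingers": 0.08},
  {"x": -0.442,"y": -0.0465,"z": 0,"rx": 0,"ry": 0,"rz": 0.688,"fingers": 0.08},
  {"x": -0.442,"y": -0.0465,"z": 0,"rx": 0,"ry": 0,"rz": 0.688,"fingers": 0.08},
])

```text
t: 58.25
eef_pos: [450.6, -400.0, 270.5]
ee_rot: [-179.8, 0.0, 45.0]
contact_force: [-0.7, 0.4, -0.1]
opening: 80.3
finger_force: 0.0
```

move_arm([
  {"x": 0,"y": 0,"z": 0.04,"rx": 0,"ry": 0,"rz": 0,"fingers": 0.08},
  {"x": 0,"y": 0,"z": 0.08,"rx": 0,"ry": 0,"rz": 0,"fingers": 0.08},
  {"x": 0,"y": 0,"z": 0.112,"rx": 0,"ry": 0,"rz": 0,"fingers": 0.08},
  {"x": 0,"y": 0,"z": 0.112,"rx": 0,"ry": 0,"rz": 0,"fingers": 0.08},
  {"x": 0,"y": 0,"z": 0.112,"rx": 0,"ry": 0,"rz": 0,"fingers": 0.08},
  {"x": 0,"y": 0,"z": 0.112,"rx": 0,"ry": 0,"rz": 0,"fingers": 0.08},
])

```text
t: 58.85
eef_pos: [452.3, -401.4, 162.4]
ee_rot: [179.8, 0.0, 45.1]
contact_force: [-0.2, -0.4, -0.3]
opening: 79.5
finger_force: 0.0
```

Run:
```python
from h import *
plan((451.5,-400.9,90,45))
rims('t14');print([pix('top',(*gate(k),208)) for k in (0,1)])
```

```text
t 58.9 at [ 452.3 -401.4  162.4] [179.8   0.   45.1] op 79.5
(451.5, -400.9, 90, 45) xyz [-0.0002 -0.0012  0.0724] r [0.003 0.    0.001] rows>= 2
blob [203 141  24  24 359] c [215.2 151.8]
blob [235 143  23  24 360] c [247.4 153.8]
blob [398 144  29  22 470] c [413.  155.4]
blob [397 179  28  21 337] c [409.4 188.4]
[array([214.4, 151.9]), array([247. , 154.2])]
```

Both placed funnels stand centred. Grip the third.

move_arm([
  {"x": 0,"y": -0.001,"z": 0.03,"rx": 0.003,"ry": 0,"rz": 0,"fingers": 0.08},
  {"x": 0,"y": -0.001,"z": 0.055,"rx": 0.003,"ry": 0,"rz": 0,"fingers": 0.08},
  {"x": 0,"y": -0.001,"z": 0.072,"rx": 0.003,"ry": 0,"rz": 0,"fingers": 0.08},
  {"x": 0,"y": -0.001,"z": 0.072,"rx": 0.003,"ry": 0,"rz": 0,"fingers": 0.08},
  {"x": 0,"y": -0.001,"z": 0.072,"rx": 0.003,"ry": 0,"rz": 0,"fingers": 0.07},
  {"x": 0,"y": -0.001,"z": 0.072,"rx": 0.003,"ry": 0,"rz": 0,"fingers": 0.064},
  {"x": 0,"y": -0.001,"z": 0.072,"rx": 0.003,"ry": 0,"rz": 0,"fingers": 0.06},
  {"x": 0,"y": -0.001,"z": 0.072,"rx": 0.003,"ry": 0,"rz": 0,"fingers": 0.05},
  {"x": 0,"y": -0.001,"z": 0.072,"rx": 0.003,"ry": 0,"rz": 0,"fingers": 0.05},
  {"x": 0,"y": -0.001,"z": 0.072,"rx": 0.003,"ry": 0,"rz": 0,"fingers": 0.05},
  {"x": 0,"y": -0.001,"z": 0.072,"rx": 0.003,"ry": 0,"rz": 0,"fingers": 0.05},
])

```text
t: 60.0
eef_pos: [450.9, -401.4, 89.8]
ee_rot: [180.0, 0.0, 45.0]
contact_force: [0.2, 0.4, 6.3]
opening: 57.2
finger_force: 32.1
```

move_arm([
  {"x": 0,"y": 0,"z": -0.01,"rx": 0,"ry": 0,"rz": 0,"fingers": 0.05},
  {"x": 0,"y": 0,"z": -0.03,"rx": 0,"ry": 0,"rz": 0,"fingers": 0.05},
  {"x": 0,"y": 0,"z": -0.06,"rx": 0,"ry": 0,"rz": 0,"fingers": 0.05},
  {"x": 0,"y": 0,"z": -0.1,"rx": 0,"ry": 0,"rz": 0,"fingers": 0.05},
  {"x": 0,"y": 0,"z": -0.135,"rx": 0,"ry": 0,"rz": 0,"fingers": 0.05},
  {"x": 0,"y": 0,"z": -0.145,"rx": 0,"ry": 0,"rz": 0,"fingers": 0.05},
  {"x": 0,"y": 0,"z": -0.145,"rx": 0,"ry": 0,"rz": 0,"fingers": 0.05},
  {"x": 0,"y": 0,"z": -0.145,"rx": 0,"ry": 0,"rz": 0,"fingers": 0.05},
])

```text
t: 60.8
eef_pos: [449.6, -400.2, 231.0]
ee_rot: [-179.6, 0.0, 45.0]
contact_force: [-0.2, 0.7, -2.4]
opening: 57.3
finger_force: 32.7
```

Run:
```python
from h import *
plan((*gate(2),232,84.4))
```

```text
t 60.8 at [ 449.6 -400.2  231. ] [-179.6    0.    45. ] op 57.3
(532.2, -46.1, 232, 84.4) xyz [ 3.088e-01 -1.920e-01  1.000e-04] r [-0.007 -0.002 -0.688] rows>= 8
```

move_arm([
  {"x": 0.023,"y": -0.014,"z": 0,"rx": 0,"ry": 0,"rz": -0.05,"fingers": 0.05},
  {"x": 0.055,"y": -0.034,"z": 0,"rx": 0,"ry": 0,"rz": -0.12,"fingers": 0.05},
  {"x": 0.09,"y": -0.056,"z": 0,"rx": 0,"ry": 0,"rz": -0.2,"fingers": 0.05},
  {"x": 0.125,"y": -0.078,"z": 0,"rx": 0,"ry": 0,"rz": -0.28,"fingers": 0.05},
  {"x": 0.16,"y": -0.1,"z": 0,"rx": -0.003,"ry": 0,"rz": -0.36,"fingers": 0.05},
  {"x": 0.195,"y": -0.121,"z": 0,"rx": -0.003,"ry": 0,"rz": -0.44,"fingers": 0.05},
  {"x": 0.23,"y": -0.143,"z": 0,"rx": -0.006,"ry": 0,"rz": -0.52,"fingers": 0.05},
  {"x": 0.262,"y": -0.163,"z": 0,"rx": -0.006,"ry": 0,"rz": -0.59,"fingers": 0.05},
  {"x": 0.288,"y": -0.179,"z": 0,"rx": -0.007,"ry": 0,"rz": -0.65,"fingers": 0.05},
  {"x": 0.303,"y": -0.188,"z": 0,"rx": -0.007,"ry": 0,"rz": -0.68,"fingers": 0.05},
  {"x": 0.309,"y": -0.192,"z": 0,"rx": -0.007,"ry": 0,"rz": -0.688,"fingers": 0.05},
  {"x": 0.309,"y": -0.192,"z": 0,"rx": -0.007,"ry": 0,"rz": -0.688,"fingers": 0.05},
])

```text
t: 62.0
eef_pos: [532.1, -45.8, 231.4]
ee_rot: [-180.0, 0.0, 84.5]
contact_force: [0.4, -0.7, -1.7]
opening: 57.2
finger_force: 32.7
```

move_arm([
  {"x": 0,"y": 0,"z": 0.01,"rx": 0,"ry": 0,"rz": 0,"fingers": 0.05},
  {"x": 0,"y": 0,"z": 0.03,"rx": 0,"ry": 0,"rz": 0,"fingers": 0.05},
  {"x": 0,"y": 0,"z": 0.04,"rx": 0,"ry": 0,"rz": 0,"fingers": 0.05},
  {"x": 0,"y": 0,"z": 0.04,"rx": 0,"ry": 0,"rz": 0,"fingers": 0.05},
  {"x": 0,"y": 0,"z": 0.04,"rx": 0,"ry": 0,"rz": 0,"fingers": 0.05},
  {"x": 0,"y": 0,"z": 0.04,"rx": 0,"ry": 0,"rz": 0,"fingers": 0.05},
])

```text
t: 62.6
eef_pos: [533.7, -47.0, 194.1]
ee_rot: [179.7, 0.0, 84.4]
contact_force: [0.4, 0.1, -0.9]
opening: 57.3
finger_force: 32.7
```

Run:
```python
from h import *
footcheck(74.8)
plan((*gate(2),173,84.4))
```

```text
pred foot cols 225.6 237.5 bottom 186.2
176 229 242
178 229 242
180 228 242
182 227 242
184 228 242
186 231 242
188 233 242
t 62.6 at [533.8 -46.9 194.2] [179.7   0.   84.4] op 57.3
(532.2, -46.1, 173, 84.4) xyz [ 0.0006 -0.0017  0.0212] r [ 0.005  0.    -0.   ] rows>= 1
```

move_arm([
  {"x": 0.0006,"y": -0.0008,"z": 0.008,"rx": 0.004,"ry": 0,"rz": 0,"fingers": 0.05},
  {"x": 0.0006,"y": -0.0008,"z": 0.015,"rx": 0.004,"ry": 0,"rz": 0,"fingers": 0.05},
  {"x": 0.0006,"y": -0.0008,"z": 0.019,"rx": 0.004,"ry": 0,"rz": 0,"fingers": 0.05},
  {"x": 0.0006,"y": -0.0008,"z": 0.021,"rx": 0.004,"ry": 0,"rz": 0,"fingers": 0.05},
  {"x": 0.0006,"y": -0.0008,"z": 0.021,"rx": 0.004,"ry": 0,"rz": 0,"fingers": 0.05},
  {"x": 0.0006,"y": -0.0008,"z": 0.021,"rx": 0.004,"ry": 0,"rz": 0,"fingers": 0.05},
])

```text
t: 63.25
eef_pos: [532.1, -45.7, 172.8]
ee_rot: [-179.9, 0.0, 84.4]
contact_force: [-3.0, 1.1, 4.4]
opening: 57.3
finger_force: 33.1
```

move_arm([
  {"x": 0,"y": 0,"z": -0.0006,"rx": 0,"ry": 0,"rz": 0,"fingers": 0.05},
  {"x": 0,"y": 0,"z": -0.0006,"rx": 0,"ry": 0,"rz": 0,"fingers": 0.05},
  {"x": 0,"y": 0,"z": -0.0006,"rx": 0,"ry": 0,"rz": 0,"fingers": 0.06},
  {"x": 0,"y": 0,"z": -0.0006,"rx": 0,"ry": 0,"rz": 0,"fingers": 0.065},
  {"x": 0,"y": 0,"z": -0.0006,"rx": 0,"ry": 0,"rz": 0,"fingers": 0.075},
  {"x": 0,"y": 0,"z": -0.0006,"rx": 0,"ry": 0,"rz": 0,"fingers": 0.08},
  {"x": 0,"y": 0,"z": -0.02,"rx": 0,"ry": 0,"rz": 0,"fingers": 0.08},
  {"x": 0,"y": 0,"z": -0.06,"rx": 0,"ry": 0,"rz": 0,"fingers": 0.08},
  {"x": 0,"y": 0,"z": -0.1,"rx": 0,"ry": 0,"rz": 0,"fingers": 0.08},
  {"x": 0,"y": 0,"z": -0.1,"rx": 0,"ry": 0,"rz": 0,"fingers": 0.08},
  {"x": 0,"y": 0,"z": -0.1,"rx": 0,"ry": 0,"rz": 0,"fingers": 0.08},
])

```text
t: 64.35
eef_pos: [533.4, -45.9, 273.5]
ee_rot: [179.9, 0.0, 84.4]
contact_force: [0.1, -0.4, 0.1]
opening: 80.3
finger_force: 0.0
```

Run:
```python
from h import *
plan((543.9,-411,260,45))
```

```text
t 64.3 at [533.4 -45.9 273.5] [179.9   0.   84.4] op 80.3
(543.9, -411, 260, 45) xyz [-0.3623  0.046   0.0136] r [ 0.002 -0.001  0.688] rows>= 8
```

move_arm([
  {"x": -0.362,"y": 0.046,"z": 0.0,"rx": 0,"ry": 0,"rz": 0.688,"fingers": 0.08},
  {"x": -0.362,"y": 0.046,"z": 0.0,"rx": 0,"ry": 0,"rz": 0.688,"fingers": 0.08},
  {"x": -0.362,"y": 0.046,"z": 0.0,"rx": 0,"ry": 0,"rz": 0.688,"fingers": 0.08},
  {"x": -0.362,"y": 0.046,"z": 0.0,"rx": 0,"ry": 0,"rz": 0.688,"fingers": 0.08},
  {"x": -0.362,"y": 0.046,"z": 0.0,"rx": 0,"ry": 0,"rz": 0.688,"fingers": 0.08},
  {"x": -0.362,"y": 0.046,"z": 0.0,"rx": 0,"ry": 0,"rz": 0.688,"fingers": 0.08},
  {"x": -0.362,"y": 0.046,"z": 0.0,"rx": 0,"ry": 0,"rz": 0.688,"fingers": 0.08},
  {"x": -0.362,"y": 0.046,"z": 0.0,"rx": 0,"ry": 0,"rz": 0.688,"fingers": 0.08},
  {"x": -0.362,"y": 0.046,"z": 0.014,"rx": 0,"ry": 0,"rz": 0.688,"fingers": 0.08},
  {"x": -0.362,"y": 0.046,"z": 0.014,"rx": 0,"ry": 0,"rz": 0.688,"fingers": 0.08},
  {"x": -0.362,"y": 0.046,"z": 0.014,"rx": 0,"ry": 0,"rz": 0.688,"fingers": 0.08},
  {"x": -0.362,"y": 0.046,"z": 0.014,"rx": 0,"ry": 0,"rz": 0.688,"fingers": 0.08},
])

```text
t: 65.55
eef_pos: [543.3, -409.9, 258.4]
ee_rot: [-179.9, 0.0, 45.0]
contact_force: [-0.1, 0.6, -0.1]
opening: 80.3
finger_force: 0.0
```

move_arm([
  {"x": 0,"y": 0,"z": 0.04,"rx": 0,"ry": 0,"rz": 0,"fingers": 0.08},
  {"x": 0,"y": 0,"z": 0.08,"rx": 0,"ry": 0,"rz": 0,"fingers": 0.08},
  {"x": 0,"y": 0,"z": 0.1,"rx": 0,"ry": 0,"rz": 0,"fingers": 0.08},
  {"x": 0,"y": 0,"z": 0.1,"rx": 0,"ry": 0,"rz": 0,"fingers": 0.08},
  {"x": 0,"y": 0,"z": 0.1,"rx": 0,"ry": 0,"rz": 0,"fingers": 0.08},
  {"x": 0,"y": 0,"z": 0.1,"rx": 0,"ry": 0,"rz": 0,"fingers": 0.08},
])

```text
t: 66.15
eef_pos: [544.4, -411.2, 161.2]
ee_rot: [179.8, 0.0, 45.0]
contact_force: [0.3, 0.1, -0.3]
opening: 80.1
finger_force: 0.0
```

Run:
```python
from h import *
plan((543.9,-411,90,45))
rims('t15');print([pix('top',(*gate(k),208)) for k in (0,1,2)])
```

```text
t 66.2 at [ 544.4 -411.2  161.2] [179.8   0.   45. ] op 80.1
(543.9, -411, 90, 45) xyz [-0.0002 -0.0008  0.0712] r [0.004 0.    0.   ] rows>= 2
blob [203 141  24  24 359] c [215.3 151.8]
blob [235 143  23  24 381] c [247.  153.8]
blob [398 144  27  22 309] c [409.9 153.9]
blob [269 146  23  24 406] c [280.2 156.8]
[array([214.4, 151.9]), array([247. , 154.2]), array([280. , 156.6])]
```

move_arm([
  {"x": 0,"y": -0.001,"z": 0.03,"rx": 0.003,"ry": 0,"rz": 0,"fingers": 0.08},
  {"x": 0,"y": -0.001,"z": 0.055,"rx": 0.003,"ry": 0,"rz": 0,"fingers": 0.08},
  {"x": 0,"y": -0.001,"z": 0.071,"rx": 0.003,"ry": 0,"rz": 0,"fingers": 0.08},
  {"x": 0,"y": -0.001,"z": 0.071,"rx": 0.003,"ry": 0,"rz": 0,"fingers": 0.08},
  {"x": 0,"y": -0.001,"z": 0.071,"rx": 0.003,"ry": 0,"rz": 0,"fingers": 0.07},
  {"x": 0,"y": -0.001,"z": 0.071,"rx": 0.003,"ry": 0,"rz": 0,"fingers": 0.064},
  {"x": 0,"y": -0.001,"z": 0.071,"rx": 0.003,"ry": 0,"rz": 0,"fingers": 0.06},
  {"x": 0,"y": -0.001,"z": 0.071,"rx": 0.003,"ry": 0,"rz": 0,"fingers": 0.05},
  {"x": 0,"y": -0.001,"z": 0.071,"rx": 0.003,"ry": 0,"rz": 0,"fingers": 0.05},
  {"x": 0,"y": -0.001,"z": 0.071,"rx": 0.003,"ry": 0,"rz": 0,"fingers": 0.05},
  {"x": 0,"y": -0.001,"z": 0.071,"rx": 0.003,"ry": 0,"rz": 0,"fingers": 0.05},
])

```text
t: 67.3
eef_pos: [543.5, -410.9, 89.6]
ee_rot: [180.0, 0.0, 45.0]
contact_force: [-0.1, -0.3, 6.2]
opening: 57.2
finger_force: 32.6
```

move_arm([
  {"x": 0,"y": 0,"z": -0.01,"rx": 0,"ry": 0,"rz": 0,"fingers": 0.05},
  {"x": 0,"y": 0,"z": -0.03,"rx": 0,"ry": 0,"rz": 0,"fingers": 0.05},
  {"x": 0,"y": 0,"z": -0.06,"rx": 0,"ry": 0,"rz": 0,"fingers": 0.05},
  {"x": 0,"y": 0,"z": -0.1,"rx": 0,"ry": 0,"rz": 0,"fingers": 0.05},
  {"x": 0,"y": 0,"z": -0.135,"rx": 0,"ry": 0,"rz": 0,"fingers": 0.05},
  {"x": 0,"y": 0,"z": -0.145,"rx": 0,"ry": 0,"rz": 0,"fingers": 0.05},
  {"x": 0,"y": 0,"z": -0.145,"rx": 0,"ry": 0,"rz": 0,"fingers": 0.05},
  {"x": 0,"y": 0,"z": -0.145,"rx": 0,"ry": 0,"rz": 0,"fingers": 0.05},
])

```text
t: 68.1
eef_pos: [541.9, -409.6, 229.9]
ee_rot: [-179.6, 0.1, 45.0]
contact_force: [-0.0, 0.5, -1.7]
opening: 57.1
finger_force: 32.6
```

Run:
```python
from h import *
plan((*gate(3),232,84.4))
```

```text
t 68.1 at [ 541.9 -409.6  229.9] [-1.796e+02  1.000e-01  4.500e+01] op 57.1
(524.5, -125.7, 232, 84.4) xyz [ 0.1884 -0.2131 -0.0007] r [-0.008 -0.001 -0.688] rows>= 6
```

move_arm([
  {"x": 0.014,"y": -0.016,"z": 0,"rx": 0,"ry": 0,"rz": -0.05,"fingers": 0.05},
  {"x": 0.034,"y": -0.038,"z": 0,"rx": 0,"ry": 0,"rz": -0.12,"fingers": 0.05},
  {"x": 0.055,"y": -0.062,"z": 0,"rx": 0,"ry": 0,"rz": -0.2,"fingers": 0.05},
  {"x": 0.077,"y": -0.087,"z": 0,"rx": 0,"ry": 0,"rz": -0.28,"fingers": 0.05},
  {"x": 0.099,"y": -0.112,"z": 0,"rx": -0.003,"ry": 0,"rz": -0.36,"fingers": 0.05},
  {"x": 0.12,"y": -0.136,"z": 0,"rx": -0.003,"ry": 0,"rz": -0.44,"fingers": 0.05},
  {"x": 0.142,"y": -0.16,"z": 0,"rx": -0.006,"ry": 0,"rz": -0.52,"fingers": 0.05},
  {"x": 0.162,"y": -0.183,"z": 0,"rx": -0.006,"ry": 0,"rz": -0.59,"fingers": 0.05},
  {"x": 0.178,"y": -0.201,"z": 0,"rx": -0.007,"ry": 0,"rz": -0.65,"fingers": 0.05},
  {"x": 0.186,"y": -0.21,"z": -0.001,"rx": -0.007,"ry": 0,"rz": -0.68,"fingers": 0.05},
  {"x": 0.1885,"y": -0.213,"z": -0.001,"rx": -0.007,"ry": 0,"rz": -0.688,"fingers": 0.05},
  {"x": 0.1885,"y": -0.213,"z": -0.001,"rx": -0.007,"ry": 0,"rz": -0.688,"fingers": 0.05},
])

```text
t: 69.3
eef_pos: [525.0, -126.4, 233.0]
ee_rot: [179.9, 0.0, 84.4]
contact_force: [0.5, 0.2, -2.4]
opening: 57.1
finger_force: 32.8
```

move_arm([
  {"x": 0,"y": 0,"z": 0.01,"rx": 0,"ry": 0,"rz": 0,"fingers": 0.05},
  {"x": 0,"y": 0,"z": 0.03,"rx": 0,"ry": 0,"rz": 0,"fingers": 0.05},
  {"x": 0,"y": 0,"z": 0.04,"rx": 0,"ry": 0,"rz": 0,"fingers": 0.05},
  {"x": 0,"y": 0,"z": 0.04,"rx": 0,"ry": 0,"rz": 0,"fingers": 0.05},
  {"x": 0,"y": 0,"z": 0.04,"rx": 0,"ry": 0,"rz": 0,"fingers": 0.05},
  {"x": 0,"y": 0,"z": 0.04,"rx": 0,"ry": 0,"rz": 0,"fingers": 0.05},
])

```text
t: 69.9
eef_pos: [526.1, -126.8, 194.7]
ee_rot: [179.7, 0.0, 84.4]
contact_force: [0.0, -0.1, -2.0]
opening: 57.3
finger_force: 32.7
```

Run:
```python
from h import *
footcheck(74.6)
plan((*gate(3),173,84.4))
```

```text
pred foot cols 215.3 226.7 bottom 168.1
158 219 232
160 219 232
162 217 232
164 216 232
166 217 232
168 221 232
170 222 232
t 70.0 at [ 526.2 -126.7  194.9] [1.797e+02 1.000e-01 8.440e+01] op 56.9
(524.5, -125.7, 173, 84.4) xyz [ 0.0009 -0.0019  0.0218] r [ 0.005  0.001 -0.   ] rows>= 1
```

move_arm([
  {"x": 0.0008,"y": -0.0009,"z": 0.008,"rx": 0.004,"ry": 0,"rz": 0,"fingers": 0.05},
  {"x": 0.0008,"y": -0.0009,"z": 0.015,"rx": 0.004,"ry": 0,"rz": 0,"fingers": 0.05},
  {"x": 0.0008,"y": -0.0009,"z": 0.019,"rx": 0.004,"ry": 0,"rz": 0,"fingers": 0.05},
  {"x": 0.0008,"y": -0.0009,"z": 0.0215,"rx": 0.004,"ry": 0,"rz": 0,"fingers": 0.05},
  {"x": 0.0008,"y": -0.0009,"z": 0.0215,"rx": 0.004,"ry": 0,"rz": 0,"fingers": 0.05},
  {"x": 0.0008,"y": -0.0009,"z": 0.0215,"rx": 0.004,"ry": 0,"rz": 0,"fingers": 0.05},
])

```text
t: 70.55
eef_pos: [524.6, -125.4, 172.5]
ee_rot: [-179.9, 0.0, 84.4]
contact_force: [-0.5, -0.0, 0.5]
opening: 57.1
finger_force: 32.8
```

move_arm([
  {"x": 0,"y": 0,"z": 0,"rx": 0,"ry": 0,"rz": 0,"fingers": 0.06},
  {"x": 0,"y": 0,"z": 0,"rx": 0,"ry": 0,"rz": 0,"fingers": 0.065},
  {"x": 0,"y": 0,"z": 0,"rx": 0,"ry": 0,"rz": 0,"fingers": 0.075},
  {"x": 0,"y": 0,"z": 0,"rx": 0,"ry": 0,"rz": 0,"fingers": 0.08},
  {"x": 0,"y": 0,"z": -0.02,"rx": 0,"ry": 0,"rz": 0,"fingers": 0.08},
  {"x": 0,"y": 0,"z": -0.06,"rx": 0,"ry": 0,"rz": 0,"fingers": 0.08},
  {"x": 0,"y": 0,"z": -0.1,"rx": 0,"ry": 0,"rz": 0,"fingers": 0.08},
  {"x": -0.04,"y": -0.03,"z": -0.1,"rx": 0,"ry": 0,"rz": 0,"fingers": 0.08},
  {"x": -0.08,"y": -0.06,"z": -0.1,"rx": 0,"ry": 0,"rz": 0,"fingers": 0.08},
  {"x": -0.12,"y": -0.09,"z": -0.1,"rx": 0,"ry": 0,"rz": 0,"fingers": 0.08},
  {"x": -0.16,"y": -0.12,"z": -0.1,"rx": 0,"ry": 0,"rz": 0,"fingers": 0.08},
  {"x": -0.2,"y": -0.15,"z": -0.1,"rx": 0,"ry": 0,"rz": 0,"fingers": 0.08},
])

```text
t: 71.75
eef_pos: [354.7, -311.1, 273.0]
ee_rot: [180.0, 0.1, 84.5]
contact_force: [0.7, -0.6, -0.1]
opening: 79.9
finger_force: 0.0
```

move_arm([
  {"x": -0.05,"y": 0,"z": 0,"rx": 0,"ry": 0,"rz": 0,"fingers": 0.08},
  {"x": -0.1,"y": 0,"z": 0,"rx": 0,"ry": 0,"rz": 0,"fingers": 0.08},
  {"x": -0.1,"y": 0,"z": 0,"rx": 0,"ry": 0,"rz": 0,"fingers": 0.08},
  {"x": -0.1,"y": 0,"z": 0,"rx": 0,"ry": 0,"rz": 0,"fingers": 0.08},
])

```text
t: 72.15
eef_pos: [345.8, -410.3, 272.0]
ee_rot: [-179.9, -0.0, 84.3]
contact_force: [0.2, -0.0, 0.2]
opening: 79.9
finger_force: 0.0
```

Run:
```python
from h import *
rims('t16');print([pix('top',(*gate(k),208)) for k in range(4)]);plan()
a=cv2.imread('pics/t16.png');hsv=cv2.cvtColor(a,cv2.COLOR_BGR2HSV);H,S,V=[hsv[:,:,i].astype(int) for i in range(3)]
for n,m in(('blue',(H>100)&(H<125)&(S>110)&(V>50)),('red',((H<8)|(H>172))&(S>150)&(V>90))):
    q=np.argwhere(m[170:245,100:180])[:,::-1]+[100,170];l=cv2.fitLine(q.astype(np.float32),2,0,.01,.01).ravel()
    t=q[q[:,1].argmax()];c=q.mean(0);p=pt('top',*c,14);d=pt('top',c[0]-10*l[0]*np.sign(l[1]),c[1]-10*abs(l[1]),14)-p;d/=np.linalg.norm(d)
    print(n,len(q),c,p,'origin',(p+d*107).round(1),np.degrees(np.arctan2(d[1],d[0])))
R=a[:,:,2].astype(int)-a[:,:,1];q=np.argwhere(R[108:135,322:348]>50)+[108,322];print('jam stripe',[(int(u),int(v),int(R[v,u])) for v,u in q])
a0=cv2.imread('pics/top0.png');d=np.abs(a.astype(int)-a0).max(2)>60;n,l,st,ce=cv2.connectedComponentsWithStats(d.astype(np.uint8))
print([st[i].tolist() for i in range(1,n) if st[i,4]>15])
```

```text
blob [203 141  24  24 362] c [215.3 151.9]
blob [235 143  23  24 384] c [247.1 154.1]
blob [269 146  23  24 413] c [280.1 157. ]
blob [300 148  25  24 427] c [312.  159.1]
[array([214.4, 151.9]), array([247. , 154.2]), array([280. , 156.6]), array([312.9, 159. ])]
t 72.2 at [ 346.1 -409.3  272.4] [-179.9   -0.    84.4] op 80.1
blue 243 [148.40329218 207.1399177 ] [424.9 332.4  14. ] origin [531.9 329.5  14. ] -1.564001309832162
red 213 [122.4741784  206.63849765] [427.9 409.9  14. ] origin [534.1 397.1  14. ] -6.858300723771975
jam stripe [(335, 118, 90), (336, 118, 51)]
[[203, 141, 24, 25, 441], [235, 143, 24, 25, 438], [268, 145, 24, 25, 442], [368, 144, 27, 22, 453], [398, 144, 29, 23, 472], [300, 147, 25, 25, 450], [366, 177, 26, 23, 442], [396, 179, 29, 22, 474], [118, 191, 10, 30, 117], [445, 197, 48, 69, 1454], [477, 212, 35, 81, 1377], [470, 256, 5, 11, 33], [411, 287, 101, 97, 5787], [397, 316, 54, 48, 727], [250, 321, 39, 14, 210], [509, 321, 3, 20, 46], [445, 323, 4, 8, 17], [236, 326, 12, 13, 20], [222, 331, 13, 11, 21], [307, 343, 20, 8, 48], [209, 344, 41, 40, 295], [327, 354, 11, 9, 32], [381, 361, 11, 10, 27], [300, 369, 13, 15, 25], [306, 368, 26, 16, 207], [232, 373, 7, 11, 38], [367, 374, 28, 10, 81]]
```

Run:
```python
from h import *
for n in('top0','t3','t16'):
    a=cv2.imread(f'pics/{n}.png').astype(float);R=a[:,:,2]-a[:,:,1]-20;sub=np.clip(R[110:130,322:346]-15,0,None)
    # brass also has R-G; use G-B to exclude
    gb=(a[:,:,1]-a[:,:,0])[110:130,322:346];sub[gb>25]=0
    v,u=np.mgrid[110:130,322:346];c=((sub*u).sum()/sub.sum(),(sub*v).sum()/sub.sum())
    d=pt('top',*c,142.5)[:2]-S0;print(n,np.round(c,2),d,np.degrees(np.arctan2(d[1],d[0])),np.hypot(*d))
a=np.mean([grab('top').astype(float) for _ in range(8)],axis=0)
for n,im in(('start',cv2.imread('pics/t3.png').astype(float)),('now',a)):
    im=cv2.resize(im.astype(np.uint8)[105:140,315:350],None,fx=10,fy=10,interpolation=2).astype(int)
    m=((im[:,:,1]-im[:,:,0])>28)&(im[:,:,2]>110)
    cs=max(cv2.findContours(m.astype(np.uint8),0,1)[0],key=cv2.contourArea);h=cv2.convexHull(cs)[:,0]
    # 6-fold phase of edges
    e=np.roll(h,-1,0)-h;L=np.hypot(e[:,0],e[:,1]);t=np.arctan2(e[:,1],e[:,0]);z=(L**1.5*np.exp(6j*t)).sum();print(n,cv2.contourArea(h),np.degrees(np.angle(z))/6,abs(z)/(L**1.5).sum())
```

```text
top0 [329.41 119.97] [12.1 10.4] 40.6791950450155 15.9552499196973
t3 [329.44 119.98] [12.  10.3] 40.64059215565522 15.81423409463766
t16 [335.   118.14] [16.7 -4.5] -15.080791311442454 17.2956641965552
start 33013.0 1.0681283296033375 0.5321051652330782
now 67452.5 -1.5092690335761014 0.7886661917401959
```

```bash
python3 -c "
from h import *
print(job.sign_off())"
```

```text
the job is handed in; nothing more can be done
None
```

I handed the job in at about 73 s of robot time, and sign-off returned no verdict. The jam nut came up solid against the held set nut, with the red stripes lined up as well as the images can show. I estimate the set nut moved under 10 degrees. Both spanners lie flat on the mat, and all four funnels stand centred over their own pouring holes with nothing else moved.

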